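Walk the scrap bin up to the saw and empty the offcut tray into it

ROBOT

A 6-joint arm with a two-finger parallel gripper is mounted at the origin on the work surface. World frame = base frame: x ahead of the robot, y to its left, z up, the work surface at z = 0. Lengths are in m, angles in degrees, forces in N, time in s.
With the tool pointing down it reaches from about 0.375 to 0.9 m from the base axis. Payload 3.1 kg.
Tool frame: the origin (TCP) lies at the very end of the fingers, on their centre line; the grasp point (between the pads) lies 19 mm behind it; z points along the fingers, y is the direction in which the jaws open and shut (so a half turn about z gives the same grasp; the last joint's range is limited). The gripper opens to 87 mm and grips with 3 to 60 N. Pads are 19 mm wide; open, the fingers measure 117 mm over their backs; the gripper's body (75 mm by 190 mm) begins 51 mm behind the grasp point.
Start: joints at [61.736, 30.224, 82.088, -0, 67.689, -10.227], TCP at [0.193, 0.594, 0.223] pointing down, gripper open.
Joint ranges: [-176.69, 176.69], [-43.24, 126.21], [12.49, 139.97], [-82, 262], [0, 151.66], [-163.58, 163.58]. Speed limits (degrees/s): [159.86, 159.86, 180, 180, 180, 180].

INTERFACE

Orientations are given as a 3x3 rotation matrix whose columns are the frame's x, y, z axes.
In Python, from rig import readout, capture, camera_model, bot, spot_in, regions_of gives the robot as it stands.
- The arm moves only by the tool send_rows, never from a script. Its argument "moves" is a list that holds one entry, the list of rows, each a list of 7 numbers: the turn, a rotation vector about the tool's x, y, z in degrees, then the shift along the tool's x, y, z in cm, then the opening, from -1 (shut) to 1 (fully open). A call has exactly 5 rows; each row shifts and turns the commanded pose from where the row before left it, along the tool's axes as they then stand; what a row does not reach is not made up. A row lasts 1/10 s, in which the tool goes at most 50 mm and 8.59 degrees, less where a joint would pass 70% of its speed; a pose out of reach is approached as far as the arm can. A call with a gripper value outside its range is refused whole. The fingers move at their own pace and stop on an object; the grip force is fixed at half the most. Time passes only in rows, so rows that do not move let the fingers close, or fill a call up. It gives the time, the measured TCP pose, the force and the opening at its end, in the units of the state.
- readout.read_state(): the state, without advancing time (a new reading comes with each control period).
- capture(name): name is "side" or "top"; returns the picture (384x512x3 uint8, blue, green, red); there is no depth.
- camera_model(name): a dict with "camera_matrix" (3x3 intrinsics, pixels), "pose" (4x4, takes a point from camera to world coordinates). Camera axes: x right, y up, looking along -z (the intrinsics and any distortion apply to the point x, -y, -z); pixel columns grow to the right and rows downward; lengths in m; the calibration is good to about 2 mm. A picture is of the moment at which its call begins. camera_model takes no time and is no camera call.
- bot.hand_in(): hands the job in, once; it reports no verdict.
Trained networks look in the newest picture that a camera, given by its name, has taken for a name from the list of things; names that differ only in an ending like _2 or _b are one class to them, and where a whole thing is asked for, a point or a joint stands for the part that bears it (a point fixed in the world has none). Each returns a list of dicts, best first, with "p" (0 to 1); they miss things now and then, are a little off and sometimes report something else, mostly with a low value. They report only what shows in the picture. A call takes as long as a camera call.
- spot_in(camera, thing): "location" ([x, y, z] in m, in world coordinates, good to about 4 mm: the middle of the surface that is visible of it).
- regions_of(camera, thing): "mask" (384x512 bool, what is visible of it).
The state is a dict: "time_s": time; "joint_positions": joint angles; "qvel": joint speeds; "tau": joint torques, N m; "position": TCP position; "tcp_rot": TCP orientation; "force": force on the tool from outside, world axes, zero at the start; "moment": the same for the moment, N m; "opening": opening from 0.0 (shut) to 1.0 (fully open).
Only numpy, scipy, OpenCV 4.12 (cv2) and the standard library are available. Lean on these libraries where they do the work, as an engineer would, in place of code of your own. Each camera call takes 0.05 s, during which the arm holds its last target. There are 200 camera calls.

TASK

Clear up at the mitre saw. The blue scrap bin's rim would bend if the bin were lifted off by it, so tip the bin onto one bottom edge and walk it on its corner feet, one corner at a time, up the low step at the free end of the saw's grey plywood board, and stand it upright and square on the yellow outline. Gather all the pine offcuts lying about into the aluminium tray, tip the tray into the bin, and lay the empty tray flat on its rubber mat again, lengthwise; leave the other things where they are.

Things in the scene. Friction and masses are not known exactly. Their poses are not given: they have to be found in the camera images.
- bin: Blue open-topped sheet-steel scrap bin, about 0.95 kg, 120 mm square and 180 mm tall over its four black rubber corner feet (18 x 18 mm, 20 mm tall, lifting its underside off the bench). Walls 8 mm thick, mouth 104 mm square, inside floor 28 mm above the origin; the rim can be pinched. Origin: centre of the underside at the soles of the feet; z up, x and y along the sides
- foot0 (a point): Outermost bottom corner of the bin's foot at its -x, -y corner (bin frame, 60 mm from the origin in both x and y, at the sole)
- foot1 (a point): Outermost bottom corner of the bin's foot at its -x, +y corner (bin frame, 60 mm from the origin in both x and y, at the sole)
- foot2 (a point): Outermost bottom corner of the bin's foot at its +x, +y corner (bin frame, 60 mm from the origin in both x and y, at the sole)
- foot3 (a point): Outermost bottom corner of the bin's foot at its +x, -y corner (bin frame, 60 mm from the origin in both x and y, at the sole)
- saw_board: Grey-painted plywood board 360 mm (its x) by 950 mm (its y) and 12 mm thick, fixed flat on the bench, a 12 mm step up at its free -y end, a mitre saw bolted on its +y part. Origin: on the board's underside, under the centre of the yellow outline. Free end at y = -120 mm, long edges at x = -150 and +210 mm; the saw (up to 370 mm tall) begins at about y = 370 mm
- mark (a point): Centre of the yellow square outline (140 mm over its outside) painted on top of the board, where the bin has to stand; 12 mm above the bench
- mat: Black rubber mat, 300 mm (its x) by 190 mm (its y), 3 mm thick, fixed on the bench: the tray's place. Origin: centre of its underside
- tray: Aluminium offcut tray, 0.25 kg, pan 173 mm long (x) by 88 mm wide (y) with a 4 mm floor, 4 mm side walls 42 mm high, a 52 mm high, 4 mm thick rear wall at +x, and no wall at the -x end (the nose), where things slide out. Red handle bar behind the rear wall. Origin: centre of the pan's underside, z up
- tray_grip (a point): Middle of the tray's red handle bar, which runs along the tray's x behind the rear wall (free length 62 mm, 20 mm wide in y, 24 mm high). In the tray's frame at x = 120, y = 0, z = 40 mm; can be pinched across its width from above
- tray_nose (a point): Middle of the tray's open front edge, on top of its floor: x = -86.5, y = 0, z = 4 mm in the tray's frame
- offcut0: Pine offcut, a block 66 mm long (x), 32 mm wide (y), 32 mm high (z), 40 g, lying on the bench. Origin: centre of its underside as it lay at the start (16 mm from its middle). May be absent
- offcut1: Pine offcut, a block 66 mm long (x), 32 mm wide (y), 32 mm high (z), 40 g, lying on the bench. Origin: centre of its underside as it lay at the start (16 mm from its middle). May be absent
- offcut2: Pine offcut, a block 66 mm long (x), 32 mm wide (y), 32 mm high (z), 40 g, lying on the bench. Origin: centre of its underside as it lay at the start (16 mm from its middle). May be absent
- offcut3: Pine offcut, a block 66 mm long (x), 32 mm wide (y), 32 mm high (z), 40 g, lying on the board. Origin: centre of its underside as it lay at the start (16 mm from its middle). May be absent
- filler: Bystander: white tub of wood filler with an orange lid, 70 mm across, 65 mm tall, upright. Origin: centre of its underside
- hammer: Bystander: hammer lying on the bench. Origin under its middle; its length along x
- tape: Bystander: yellow tape measure standing on the board, 65 x 40 x 62 mm. Origin: centre of its underside
- tin: Bystander: tin can, 90 mm across, 110 mm tall, upright. Origin: centre of its underside
- clamp: Bystander: small red bar clamp lying flat, about 150 x 85 mm. Origin: under the middle of its bar, which runs along x

How it is judged (in metres and radians):
On the way, in this order (a step that is already met when the one before it is completed fails the run):
1. the bin is tipped onto one bottom edge with one foot of that edge up on the board and the other foot of that edge still on the bench ((((y of foot0 in the frame of saw_board above -0.12 m and x of foot0 in the frame of saw_board between -0.15 and 0.21 m) and height (world z) of foot0 below 0.022 m and height (world z) of foot1 below 0.008 m and height (world z) of each of foot2, foot3 above 0.016 m) or ((y of foot1 in the frame of saw_board above -0.12 m and x of foot1 in the frame of saw_board between -0.15 and 0.21 m) and height (world z) of foot1 below 0.022 m and height (world z) of foot2 below 0.008 m and height (world z) of each of foot0, foot3 above 0.016 m) or ((y of foot2 in the frame of saw_board above -0.12 m and x of foot2 in the frame of saw_board between -0.15 and 0.21 m) and height (world z) of foot2 below 0.022 m and height (world z) of foot3 below 0.008 m and height (world z) of each of foot0, foot1 above 0.016 m) or ((y of foot3 in the frame of saw_board above -0.12 m and x of foot3 in the frame of saw_board between -0.15 and 0.21 m) and height (world z) of foot3 below 0.022 m and height (world z) of foot0 below 0.008 m and height (world z) of each of foot1, foot2 above 0.016 m) or ((y of foot1 in the frame of saw_board above -0.12 m and x of foot1 in the frame of saw_board between -0.15 and 0.21 m) and height (world z) of foot1 below 0.022 m and height (world z) of foot0 below 0.008 m and height (world z) of each of foot2, foot3 above 0.016 m) or ((y of foot2 in the frame of saw_board above -0.12 m and x of foot2 in the frame of saw_board between -0.15 and 0.21 m) and height (world z) of foot2 below 0.022 m and height (world z) of foot1 below 0.008 m and height (world z) of each of foot0, foot3 above 0.016 m) or ((y of foot3 in the frame of saw_board above -0.12 m and x of foot3 in the frame of saw_board between -0.15 and 0.21 m) and height (world z) of foot3 below 0.022 m and height (world z) of foot2 below 0.008 m and height (world z) of each of foot0, foot1 above 0.016 m) or ((y of foot0 in the frame of saw_board above -0.12 m and x of foot0 in the frame of saw_board between -0.15 and 0.21 m) and height (world z) of foot0 below 0.022 m and height (world z) of foot3 below 0.008 m and height (world z) of each of foot1, foot2 above 0.016 m))), for 0.2 s.
2. the bin stands upright and square on the yellow outline, all four feet on the board (horizontal distance between bin and mark below 0.035 m and angle between bin's own z axis and vertical below 0.05 rad and (angle between the x axis of bin and the x axis of saw_board, either way round below 0.3 rad or angle between the y axis of bin and the x axis of saw_board, either way round below 0.3 rad) and y of each of foot0, foot1, foot2, foot3 in the frame of saw_board above -0.12 m and x of foot0 in the frame of saw_board between -0.15 and 0.21 m and x of foot1 in the frame of saw_board between -0.15 and 0.21 m and x of foot2 in the frame of saw_board between -0.15 and 0.21 m and x of foot3 in the frame of saw_board between -0.15 and 0.21 m and height (world z) of bin between 0.008 and 0.016 m), for 0.2 s.
3. the tray is lifted off its mat with every offcut in it (x of offcut0 in the frame of tray between -0.095 and 0.085 m and y of offcut0 in the frame of tray between -0.045 and 0.045 m and z of offcut0 in the frame of tray between 0 and 0.1 m and x of offcut1 in the frame of tray between -0.095 and 0.085 m and y of offcut1 in the frame of tray between -0.045 and 0.045 m and z of offcut1 in the frame of tray between 0 and 0.1 m and x of offcut2 in the frame of tray between -0.095 and 0.085 m and y of offcut2 in the frame of tray between -0.045 and 0.045 m and z of offcut2 in the frame of tray between 0 and 0.1 m and x of offcut3 in the frame of tray between -0.095 and 0.085 m and y of offcut3 in the frame of tray between -0.045 and 0.045 m and z of offcut3 in the frame of tray between 0 and 0.1 m and height (world z) of tray_grip above 0.09 m), for 0.2 s.
4. the tray is tipped steeply over the bin (angle between tray's own z axis and vertical above 0.6 rad and horizontal distance between any of tray_nose, tray and bin below 0.1 m and height (world z) of tray above 0.12 m), for 0.2 s.
At the end, for the whole second after the job is handed in: All offcuts at rest in the bin below its rim; the bin upright, all feet on the board, its centre within 35 mm of the outline's, square to it within 0.3 rad; the tray flat on the mat, its middle within 60 mm of the mat's, lengthwise within 0.3 rad (all of step 2 and x of offcut0 in the frame of bin between -0.055 and 0.055 m and y of offcut0 in the frame of bin between -0.055 and 0.055 m and z of offcut0 in the frame of bin between 0.015 and 0.165 m and linear speed of each of offcut0, offcut1, offcut2, offcut3 below 0.03 m/s and x of offcut1 in the frame of bin between -0.055 and 0.055 m and y of offcut1 in the frame of bin between -0.055 and 0.055 m and z of offcut1 in the frame of bin between 0.015 and 0.165 m and x of offcut2 in the frame of bin between -0.055 and 0.055 m and y of offcut2 in the frame of bin between -0.055 and 0.055 m and z of offcut2 in the frame of bin between 0.015 and 0.165 m and x of offcut3 in the frame of bin between -0.055 and 0.055 m and y of offcut3 in the frame of bin between -0.055 and 0.055 m and z of offcut3 in the frame of bin between 0.015 and 0.165 m and horizontal distance between tray and mat below 0.06 m and angle between tray's own z axis and vertical below 0.06 rad and height (world z) of tray below 0.008 m and angle between the x axis of tray and the x axis of mat, either way round below 0.3 rad and linear speed of each of tray, bin below 0.02 m/s); the robot touches nothing.
It fails at once if the bin lifted clear: all four feet more than about 14 mm off whatever is under them ((height (world z) of foot0 above 0.026 m or (height (world z) of foot0 above 0.014 m and not (y of foot0 in the frame of saw_board above -0.12 m and x of foot0 in the frame of saw_board between -0.15 and 0.21 m))) and (height (world z) of foot1 above 0.026 m or (height (world z) of foot1 above 0.014 m and not (y of foot1 in the frame of saw_board above -0.12 m and x of foot1 in the frame of saw_board between -0.15 and 0.21 m))) and (height (world z) of foot2 above 0.026 m or (height (world z) of foot2 above 0.014 m and not (y of foot2 in the frame of saw_board above -0.12 m and x of foot2 in the frame of saw_board between -0.15 and 0.21 m))) and (height (world z) of foot3 above 0.026 m or (height (world z) of foot3 above 0.014 m and not (y of foot3 in the frame of saw_board above -0.12 m and x of foot3 in the frame of saw_board between -0.15 and 0.21 m)))).
It fails at once if the bin tipped right over (angle between bin's own z axis and vertical above 0.7 rad).
It fails at once if filler tub, hammer, tape measure, tin or clamp knocked more than 30 mm from its place (distance of any of filler, hammer, tape, tin, clamp from where it was at the start of the episode above 0.03 m).
Of offcut0, offcut1, offcut2, offcut3 only 2 to 4 are there at a start; the rules pass over those that are not, and their reading is None.
At some moment in a run one of offcut0, offcut1, offcut2, offcut3, tray may be knocked a few centimetres aside while the robot is not near it.
It also fails if it takes over 210 s, if anything falls off the work surface, if the arm or the gripper's body presses on something with over 40 N, if the wrist force passes 120 N, or if a joint passes its speed limit or range.

## Working session

There is one attempt and no reset: what is moved stays moved. The work goes in short steps, Python scripts to look and compute and a tool call to move; the robot and the scene stay as the last step left them, time stands still between calls to the robot, and variables do not carry over. Pictures are saved under pics/ and viewed, about 12 in all and at most 16, crops included, and the job is handed in when it is done.

Besides the shell and the picture viewer there is one more tool, called in YAML: its name, and indented under it one key for each argument. send_rows: Moves the arm, as the interface text tells. Its arguments: {"type":"object","properties":{"moves":{"type":"array","items":{"type":"array","items":{"type":"array","items":{"type":"number"}}}}},"required":["moves"]}

```bash
ls; mkdir -p pics
cat > h.py <<'E'
import numpy as np, cv2
from rig import readout, capture, camera_model, bot, spot_in, regions_of
def proj(cam,P):
    m=camera_model(cam);T=np.linalg.inv(m["pose"]);p=np.atleast_2d(P)@T[:3,:3].T+T[:3,3]
    q=p*[1,-1,-1];q=q@np.array(m["camera_matrix"]).T;return q[:,:2]/q[:,2:]
def ray(cam,uv,z):
    m=camera_model(cam);K=np.array(m["camera_matrix"]);d=np.linalg.inv(K)@np.array([uv[0],uv[1],1.]);d=d*[1,-1,-1]
    T=np.array(m["pose"]);d=T[:3,:3]@d;o=T[:3,3];return o+d*(z-o[2])/d[2]
E
cat > a.py <<'E'
from h import *
np.set_printoptions(precision=4,suppress=True)
a=capture("side");b=capture("top")
cv2.imwrite("pics/s0.png",a);cv2.imwrite("pics/t0.png",cv2.resize(b,(800,600),interpolation=cv2.INTER_CUBIC))
for c in("side","top"):
    m=camera_model(c);print(c,m.keys(),np.array(m["camera_matrix"]),np.array(m["pose"]))
    for n in "bin saw_board mat tray offcut0 filler hammer tape tin clamp".split():
        print(c,n,[(np.round(r["location"],3).tolist(),round(float(r["p"]),2)) for r in spot_in(c,n)[:6]])
s=readout.read_state();print({k:np.round(v,3).tolist() for k,v in s.items()})
E
python3 a.py
```

```text
pics
side dict_keys(['camera_matrix', 'pose']) [[478.9351   0.     252.2996]
 [  0.     478.9351 189.3459]
 [  0.       0.       1.    ]] [[-0.9932  0.0423 -0.108   0.4056]
 [-0.1144 -0.5117  0.8515  1.1681]
 [-0.0193  0.8581  0.5131  0.7926]
 [ 0.      0.      0.      1.    ]]
side bin [([0.539, 0.047, 0.128], 0.84), ([0.404, -0.302, 0.0], 0.28)]
side saw_board [([0.496, 0.416, 0.014], 0.69), ([0.404, -0.3, 0.0], 0.65)]
side mat [([0.404, -0.3, 0.002], 0.7)]
side tray [([0.477, -0.38, 0.028], 0.77), ([0.49, 0.447, 0.043], 0.4), ([0.498, 0.416, 0.011], 0.32)]
side offcut0 [([0.492, 0.446, 0.041], 0.86), ([0.659, -0.147, 0.025], 0.73), ([0.649, 0.007, 0.028], 0.56)]
side filler [([0.744, 0.136, 0.042], 0.79)]
side hammer [([0.762, -0.087, 0.024], 0.72)]
side tape [([0.61, 0.489, 0.064], 0.89), ([0.746, 0.134, 0.041], 0.62)]
side tin [([0.307, -0.428, 0.066], 0.97)]
side clamp [([0.535, 0.048, 0.13], 0.72), ([0.564, -0.525, 0.017], 0.6)]
top dict_keys(['camera_matrix', 'pose']) [[371.1097   0.     251.7489]
 [  0.     371.1097 190.6956]
 [  0.       0.       1.    ]] [[-0.0093  0.9947 
[... 354 characters left out ...]
 0.03], 0.8), ([0.494, 0.426, 0.044], 0.8), ([0.649, -0.004, 0.031], 0.58), ([0.314, -0.44, 0.111], 0.28)]
top filler [([0.744, 0.107, 0.061], 0.66)]
top hammer [([0.766, -0.161, 0.025], 0.63)]
top tape [([0.612, 0.464, 0.074], 0.96)]
top tin [([0.313, -0.442, 0.109], 0.71)]
top clamp [([0.565, -0.539, 0.027], 0.97)]
{'time_s': 1.1, 'joint_positions': [61.736, 30.223, 82.089, 0.001, 67.687, -10.229], 'qvel': [-0.08, -0.139, -0.068, 0.023, 0.038, 0.078], 'tau': [-0.0, -44.002, -17.699, 0.063, 0.05, 0.0], 'position': [0.193, 0.594, 0.223], 'tcp_rot': [[-0.951, 0.31, -0.0], [0.31, 0.951, 0.0], [0.0, 0.0, -1.0]], 'force': [1.287, 0.354, 0.427], 'moment': [-0.041, 0.024, 0.027], 'opening': 0.997}
```

```bash
ls -la
```

```text
total 20
drwxr-xr-x  3 agent agent 4096 Dec  5 04:24 .
drwxr-xr-x 23 root  root  4096 Dec  5 04:24 ..
-rw-r--r--  1 agent agent  590 Dec  5 04:24 a.py
-rw-r--r--  1 agent agent  487 Dec  5 04:24 h.py
drwxr-xr-x  2 agent agent 4096 Dec  5 04:24 pics
```

View pics/t0.png

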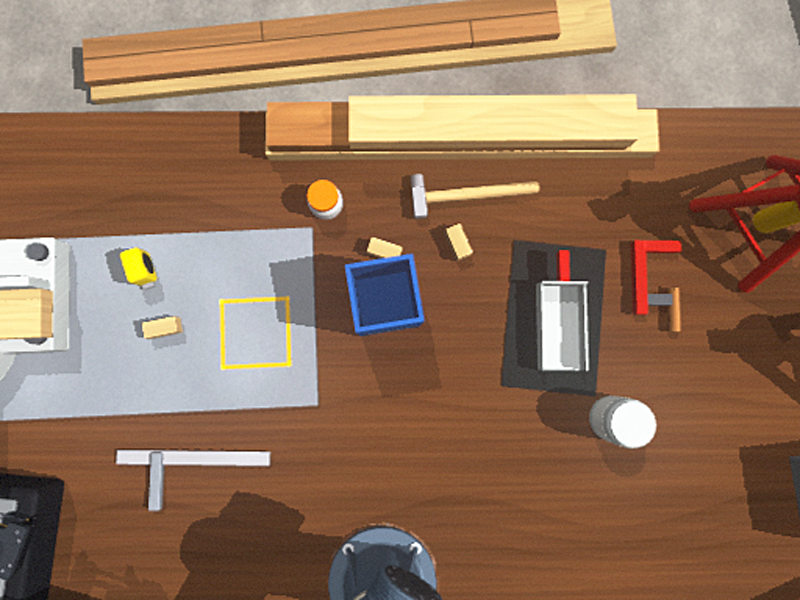

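View pics/s0.png

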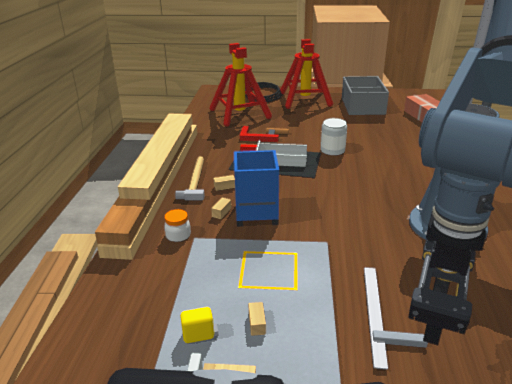

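```bash
cat >> h.py <<'E'
from scipy.optimize import minimize
from scipy.spatial.transform import Rotation as R
def box(x0,x1,y0,y1,z0,z1): return np.array([[x,y,z] for x in(x0,x1) for y in(y0,y1) for z in(z0,z1)])
SH={"bin":[box(-.06,.06,-.06,.06,.0,.18)],
 "tray":[box(-.0865,.0865,-.044,.044,0,.042),box(.0825,.0865,-.044,.044,0,.052),box(.0865,.151,-.01,.01,.028,.052)],
 "offcut0":[box(-.033,.033,-.016,.016,0,.032)],"mat":[box(-.15,.15,-.095,.095,0,.003)]}
def sil(cam,boxes,T):
    im=np.zeros((384,512),np.uint8)
    for b in boxes:
        h=cv2.convexHull(proj(cam,b@T[:3,:3].T+T[:3,3]).astype(np.float32))
        cv2.fillConvexPoly(im,np.round(h*16).astype(np.int32),255,cv2.LINE_AA,4)
    return im/255.
def mk(p):
    T=np.eye(4);T[:3,:3]=R.from_euler("ZYX",[p[3],p[4],p[5]]).as_matrix();T[:3,3]=p[:3];return T
def fit(name,p0,masks,free=(0,1,3)):
    """p=[x,y,z,yaw,pitch,roll]; masks {cam:mask}"""
    free=list(free);p0=np.array(p0,float)
    def c(q):
        p=p0.copy();p[free]=q;e=0
        for cam,m in masks.items():
            s=sil(cam,SH[name],mk(p));e+=1-np.minimum(s,m).sum()/np.maximum(s,m).sum()
        return e/len(masks)
    st=np.array([.012,.012,.012,.15,.1,.1])[free];best=None
    for k in range(2):
        q=p0[free] if best is None else best.x
        best=minimize(c,q,method="Nelder-Mead",options=dict(initial_simplex=np.vstack([q]+[q+np.eye(len(q))[i]*st[i]/(1+k) for i in range(len(q))]),xatol=2e-4,fatol=1e-5,maxiter=600))
    p=p0.copy();p[free]=best.x;return p,best.fun
def blue(im):
    h=cv2.cvtColor(im,cv2.COLOR_BGR2HSV);m=cv2.inRange(h,(105,120,30),(125,255,255))
    n,l,s,_=cv2.connectedComponentsWithStats(cv2.morphologyEx(m,cv2.MORPH_CLOSE,np.ones((3,3))))
    return (l==1+np.argmax(s[1:,4])).astype(float)
def mark(im,cam="top"):
    h=cv2.cvtColor(im,cv2.COLOR_BGR2HSV);m=cv2.inRange(h,(22,110,110),(35,255,255))
    n,l,s,_=cv2.connectedComponentsWithStats(cv2.dilate(m,np.ones((3,3))))
    i=1+np.argmax(s[1:,2]*s[1:,3]);v,u=np.nonzero((l==i)&(m>0))
    P=np.array([ray(cam,(a,b),.012)[:2] for a,b in zip(u,v)],np.float32);return cv2.minAreaRect(P)
E
cat > b.py <<'E'
from h import *
np.set_printoptions(precision=4,suppress=True)
a=capture("side");b=capture("top")
print("mark top",mark(b),"side",mark(a,"side"))
for k in("top","side","both"):
    ms={c:blue(i) for c,i in(("side",a),("top",b)) if k in(c,"both")}
    print("bin",k,fit("bin",[.55,-.01,0,.1,0,0],ms))
def near(c,n,xy):
    rs=regions_of(c,n)
    for r in rs:
        v,u=np.nonzero(r["mask"]); P=ray(c,(u.mean(),v.mean()),.02)[:2]
        if np.hypot(*(P-xy))<.05: return r["mask"].astype(float)
for n,x,y,z,yaw in(("tray",.48,-.37,.003,0),("mat",.48,-.35,0,0),("offcut0",.665,-.16,0,.3),("offcut0",.649,0,0,1.4),("offcut0",.493,.435,.012,1.6)):
    ms={c:near(c,n,(x,y)) for c in("side","top")};ms={c:m for c,m in ms.items() if m is not None}
    for k in ms: print(n,k,fit(n,[x,y,z,yaw,0,0],{k:ms[k]}))
E
python3 b.py
```

```text
mark top ((0.4853283166885376, 0.2509469985961914), (0.14032910764217377, 0.13799169659614563), 1.2116822004318237) side ((0.48520129919052124, 0.2525520324707031), (0.13976910710334778, 0.1399432271718979), 2.0769553184509277)
bin top (array([ 0.5448, -0.0098,  0.    ,  0.1645,  0.    ,  0.    ]), np.float64(0.1451807712550066))
bin side (array([ 0.5484, -0.0376,  0.    ,  0.1595,  0.    ,  0.    ]), np.float64(0.12329155007328718))
bin both (array([ 0.5444, -0.0106,  0.    ,  0.152 ,  0.    ,  0.    ]), np.float64(0.14844856604822637))
tray side (array([ 0.4945, -0.362 ,  0.003 ,  0.0021,  0.    ,  0.    ]), np.float64(0.3734343957222964))
mat top (array([ 0.5133, -0.3533,  0.    , -0.1223,  0.    ,  0.    ]), np.float64(0.36278515799043565))
offcut0 side (array([ 0.6662, -0.1588,  0.    ,  0.2169,  0.    ,  0.    ]), np.float64(0.23412249662568851))
offcut0 top (array([ 0.6657, -0.1585,  0.    ,  0.4013,  0.    ,  0.    ]), np.float64(0.12946908732781304))
offcut0 side (array([ 0.6481, -0.0091,  0.    ,  1.4322,  0.    ,  0.    ]), np.float64(0.25045009001800367))
offcut0 top (array([ 0.6519, -0.0098,  0.    ,  1.4075,  0.    ,  0.    ]), np.float64(0.31108188978491014))
offcut0 side (array([0.495 , 0.431 , 0.012 , 1.6916, 0.    , 0.    ]), np.float64(0.18073087431693968))
offcut0 top (array([0.4971, 0.4308, 0.012 , 1.7606, 0.    , 0.    ]), np.float64(0.11792576394346332))
```

```bash
cat > c.py <<'E'
from h import *
ims=[]
for c in("top","side"):
    a=capture(c);o=a.copy()
    m=blue(a)
    ct,_=cv2.findContours(m.astype(np.uint8),cv2.RETR_EXTERNAL,cv2.CHAIN_APPROX_NONE);cv2.drawContours(o,ct,-1,(0,0,255),1)
    def dr(n,p):
        for b in SH[n]:
            h=cv2.convexHull(proj(c,b@mk(p)[:3,:3].T+mk(p)[:3,3]).astype(np.float32));cv2.polylines(o,[np.round(h).astype(np.int32)],True,(0,255,0),1)
    dr("bin",[.5444,-.0106,0,.155,0,0]);dr("tray",[.4945,-.362,.003,0.03,0,0]);dr("mat",[.513,-.353,0,-.05,0,0])
    dr("offcut0",[.666,-.1585,0,.4,0,0]);dr("offcut0",[.65,-.0095,0,1.41,0,0])
    u=proj(c,[[.55,-.15,.05]])[0].astype(int); 
    x0=max(0,u[0]-(110 if c=="top" else 120));y0=max(0,u[1]-(90 if c=="top" else 50))
    ims.append(cv2.resize(o[y0:y0+150,x0:x0+250],(750,450) if 0 else (750,300) if 0 else (500,300),interpolation=cv2.INTER_CUBIC))
cv2.imwrite("pics/c1.png",np.vstack(ims))
# board edge
for uv in((312/1.5625,230/1.5625),(317.5/1.5625,404/1.5625),(75/1.5625,237/1.5625)): print(ray("top",uv,.012))
E
python3 c.py
```

```text
[0.69247352 0.13714459 0.012     ]
[0.34118831 0.12448174 0.012     ]
[0.68190235 0.61979248 0.012     ]
```

View pics/c1.png

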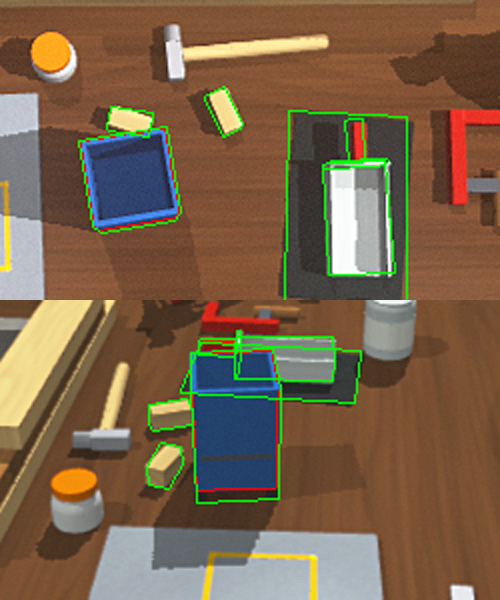

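```bash
cat >> h.py <<'E'
import json,os
from scipy.spatial.transform import Slerp
def tool(): 
    s=readout.read_state();T=np.eye(4);T[:3,:3]=s["tcp_rot"];T[:3,3]=s["position"];return T
def cmd(): return np.array(json.load(open("cmd.json"))) if os.path.exists("cmd.json") else tool()
def down(x,y,z,jaw):
    """tool down, jaw (tool y) at angle jaw deg"""
    j=np.radians(jaw);Y=np.array([np.cos(j),np.sin(j),0]);Z=np.array([0,0,-1.]);T=np.eye(4)
    T[:3,:3]=np.c_[np.cross(Y,Z),Y,Z];T[:3,3]=[x,y,z];return T
def interp(A,B,n):
    sl=Slerp([0,1],R.from_matrix([A[:3,:3],B[:3,:3]]));o=[]
    for k in range(1,n+1):
        T=np.eye(4);T[:3,:3]=sl(k/n).as_matrix();T[:3,3]=A[:3,3]+(B[:3,3]-A[:3,3])*k/n;o.append(T)
    return o
def rows(targets,C=None,save=True):
    """targets: list of (tool pose, grip) -> print rounded tool-frame rows in fives"""
    C=cmd() if C is None else C;out=[]
    for T,g in targets:
        D=np.linalg.inv(C)@T;w=np.round(np.degrees(R.from_matrix(D[:3,:3]).as_rotvec()),1);t=np.round(D[:3,3]*100,1)
        S=np.eye(4);S[:3,:3]=R.from_rotvec(np.radians(w)).as_matrix();S[:3,3]=t/100;C=C@S;out.append([float(v) for v in(*w,*t,g)])
    while len(out)%5: out.append([0,0,0,0,0,0,out[-1][6]])
    for i in range(0,len(out),5): print(json.dumps(out[i:i+5]).replace(".0,",",").replace("-0,","0,"))
    if save: json.dump(C.tolist(),open("cmd.json","w"))
    for w in out:
        if np.linalg.norm(w[:3])>8 or np.linalg.norm(w[3:6])>4.8: print("TOO FAST",w)
E
cat > d.py <<'E'
from h import *
C=cmd();T1=down(.5535,-.0658,.27,98.9)
L=[(t,1) for t in interp(C,T1,20)]
L+=[(t,1) for t in interp(T1,down(.5535,-.0658,.143,98.9),5)]
rows(L)
for uv in((514,240),(606,250),(597,392),(502,385)): print("mat",ray("top",np.array(uv)/1.5625,.003))
for uv in((540,280),(588,282),(587,372),(538,369)): print("tray",ray("top",np.array(uv)/1.5625,.045))
E
python3 d.py
```

```text
[[0, 0, -1.3, -2.7, -2.6, -0.2, 1.0], [0, 0, -1.4, -2.7, -2.6, -0.3, 1.0], [0, 0, -1.3, -2.6, -2.7, -0.2, 1.0], [0, 0, -1.4, -2.6, -2.8, -0.2, 1.0], [0, 0, -1.3, -2.4, -2.8, -0.3, 1.0]]
[[0, 0, -1.4, -2.5, -2.9, -0.2, 1.0], [0, 0, -1.3, -2.3, -2.9, -0.3, 1.0], [0, 0, -1.4, -2.3, -3, -0.2, 1.0], [0, 0, -1.3, -2.2, -3.1, -0.2, 1.0], [0, 0, -1.4, -2.1, -3.1, -0.3, 1.0]]
[[0, 0, -1.3, -2.1, -3.1, -0.2, 1.0], [0, 0, -1.4, -1.9, -3.2, -0.2, 1.0], [0, 0, -1.3, -1.9, -3.3, -0.3, 1.0], [0, 0, -1.4, -1.9, -3.2, -0.2, 1.0], [0, 0, -1.3, -1.7, -3.4, -0.3, 1.0]]
[[0, 0, -1.3, -1.7, -3.3, -0.2, 1.0], [0, 0, -1.4, -1.6, -3.4, -0.2, 1.0], [0, 0, -1.3, -1.5, -3.5, -0.3, 1.0], [0, 0, -1.4, -1.4, -3.5, -0.2, 1.0], [0, 0, -1.3, -1.4, -3.5, -0.2, 1.0]]
[[0, 0, 0, 0, 0, 2.5, 1.0], [0, 0, 0, 0, 0, 2.5, 1.0], [0, 0, 0, 0, 0, 2.6, 1.0], [0, 0, 0, 0, 0, 2.5, 1.0], [0, 0, 0, 0, 0, 2.6, 1.0]]
mat [ 0.67011136 -0.27776587  0.003     ]
mat [ 0.64763298 -0.46676359  0.003     ]
mat [ 0.35881308 -0.43509946  0.003     ]
mat [ 0.37454988 -0.24457608  0.003     ]
tray [ 0.58098453 -0.31750023  0.045     ]
tray [ 0.57618525 -0.41222787  0.045     ]
tray [ 0.39999776 -0.40257574  0.045     ]
tray [ 0.40668025 -0.30746664  0.045     ]
```

send_rows:
  moves:
    - [[0,0,-1.3,-2.7,-2.6,-0.2,1],[0,0,-1.4,-2.7,-2.6,-0.3,1],[0,0,-1.3,-2.6,-2.7,-0.2,1],[0,0,-1.4,-2.6,-2.8,-0.2,1],[0,0,-1.3,-2.4,-2.8,-0.3,1]]

```text
time_s: 2.3
position: [0.2837, 0.4282, 0.2347]
tcp_rot: [[-0.981, 0.195, 0.0], [0.195, 0.981, -0.0], [-0.0, 0.0, -1.0]]
force: [0.9, -0.4, -0.1]
opening: 1.002
```

send_rows:
  moves:
    - [[0,0,-1.4,-2.5,-2.9,-0.2,1],[0,0,-1.3,-2.3,-2.9,-0.3,1],[0,0,-1.4,-2.3,-3,-0.2,1],[0,0,-1.3,-2.2,-3.1,-0.2,1],[0,0,-1.4,-2.1,-3.1,-0.3,1]]

```text
time_s: 2.8
position: [0.374, 0.2627, 0.2468]
tcp_rot: [[-0.997, 0.078, 0.001], [0.078, 0.997, 0.0], [-0.0, 0.0, -1.0]]
force: [0.7, 0.2, -0.4]
opening: 1.002
```

send_rows:
  moves:
    - [[0,0,-1.3,-2.1,-3.1,-0.2,1],[0,0,-1.4,-1.9,-3.2,-0.2,1],[0,0,-1.3,-1.9,-3.3,-0.3,1],[0,0,-1.4,-1.9,-3.2,-0.2,1],[0,0,-1.3,-1.7,-3.4,-0.3,1]]

```text
time_s: 3.3
position: [0.4639, 0.0975, 0.2589]
tcp_rot: [[-0.999, -0.039, 0.001], [-0.039, 0.999, 0.0], [-0.001, 0.0, -1.0]]
force: [0.4, 0.7, 0.2]
opening: 1.0
```

send_rows:
  moves:
    - [[0,0,-1.3,-1.7,-3.3,-0.2,1],[0,0,-1.4,-1.6,-3.4,-0.2,1],[0,0,-1.3,-1.5,-3.5,-0.3,1],[0,0,-1.4,-1.4,-3.5,-0.2,1],[0,0,-1.3,-1.4,-3.5,-0.2,1]]

```text
time_s: 3.8
position: [0.5541, -0.0676, 0.2698]
tcp_rot: [[-0.988, -0.155, 0.0], [-0.155, 0.988, 0.0], [-0.0, -0.0, -1.0]]
force: [1.0, -0.2, -1.1]
opening: 1.001
```

send_rows:
  moves:
    - [[0,0,0,0,0,2.5,1],[0,0,0,0,0,2.5,1],[0,0,0,0,0,2.6,1],[0,0,0,0,0,2.5,1],[0,0,0,0,0,2.6,1]]

```text
time_s: 4.3
position: [0.5538, -0.0663, 0.1419]
tcp_rot: [[-0.988, -0.154, 0.001], [-0.154, 0.988, -0.0], [-0.001, -0.0, -1.0]]
force: [0.0, 0.2, -0.0]
opening: 1.002
```

send_rows:
  moves:
    - [[0,0,0,0,0,0,0.2],[0,0,0,0,0,0,-0.5],[0,0,0,0,0,0,-1],[0,0,0,0,0,0,-1],[0,0,0,0,0,0,-1]]

```text
time_s: 4.8
position: [0.5543, -0.0663, 0.1438]
tcp_rot: [[-0.988, -0.154, 0.002], [-0.154, 0.988, -0.001], [-0.002, -0.001, -1.0]]
force: [0.5, -0.2, 0.7]
opening: 0.632
```

send_rows:
  moves:
    - [[0,0,0,0,0,0,-1],[0,0,0,0,0,0,-1],[0,0,0,0,0,0,-1],[0,0,0,0,0,0,-1],[0,0,0,0,0,0,-1]]

```text
time_s: 5.3
position: [0.5535, -0.0661, 0.1425]
tcp_rot: [[-0.988, -0.154, -0.0], [-0.154, 0.988, -0.0], [0.0, 0.0, -1.0]]
force: [-0.2, 0.1, -0.6]
opening: 0.175
```

```bash
sed -i 's/-.06,.06,-.06,.06,.0,.18/-.06,.06,-.06,.06,.02,.18/' h.py
cat > e.py <<'E'
from h import *
import sys
np.set_printoptions(precision=4,suppress=True)
a=capture("side");b=capture("top");o=[a.copy(),b.copy()]
T=tool();print(T);print(cmd()[:3,3],{k:np.round(v,2).tolist() for k,v in readout.read_state().items() if k in("force","moment","opening","time_s","joint_positions")})
cv2.imwrite("pics/"+sys.argv[1]+".png",np.vstack([cv2.resize(a[100:330,120:420],(600,460)) if 0 else a[110:300,110:410],cv2.resize(b[120:300,60:300],(300,225))]))
E
python3 e.py g1
```

```text
[[-0.9881 -0.1537 -0.0003  0.5534]
 [-0.1537  0.9881  0.0009 -0.0658]
 [ 0.0002  0.0009 -1.      0.1425]
 [ 0.      0.      0.      1.    ]]
[ 0.5535 -0.0661  0.1426] {'time_s': 5.4, 'joint_positions': [-18.29, 31.24, 96.25, 0.05, 52.53, -117.16], 'force': [-0.54, 4.67, -0.09], 'moment': [0.88, 0.05, 0.07], 'opening': 0.09}
```

View pics/g1.png

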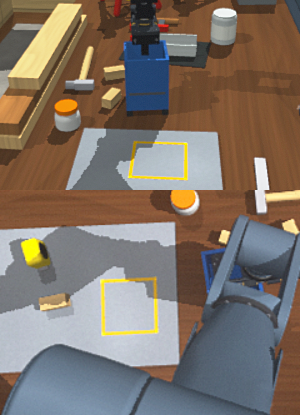

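```bash
cat >> h.py <<'E'
FT=np.array([[-.06,-.06,0],[-.06,.06,0],[.06,.06,0],[.06,-.06,0]])
def binpose(k,pt,psi,phi,rho):
    T=np.eye(4);T[:3,:3]=(R.from_euler("z",psi,degrees=True)*R.from_euler("y",-rho)*R.from_euler("x",-phi)).as_matrix()
    T[:3,3]=np.array(pt)-T[:3,:3]@FT[k];return T
def walk(keys,G,n0):
    """keys: list of (foot,pt,psi,phi,rho,nrows); same foot/pt interpolated"""
    L=[];prev=n0
    for f,pt,psi,phi,rho,n in keys:
        for i in range(1,n+1):
            a=np.array(prev)+(np.array([psi,phi,rho])-prev)*i/n
            L.append((binpose(f,pt,*a)@np.linalg.inv(G),-1))
        prev=[psi,phi,rho]
    T=L[-1][0]@G
    print("end feet",np.round((FT@T[:3,:3].T+T[:3,3]),4).tolist());return L
E
cat > f.py <<'E'
from h import *
B0=np.eye(4);B0[:3,:3]=R.from_euler("z",8.9,degrees=True).as_matrix();B0[:3,3]=[.5449,-.0108,0]
G=np.linalg.inv(cmd())@B0;json.dump(G.tolist(),open("G.json","w"))
f2=(B0@[.06,.06,0,1])[:3];print(f2);f2=f2-[0,0,.001]
rows(walk([(2,f2,8.9,.25,0,5),(2,f2,8.9,.25,-.06,2),(2,f2,-25,.25,-.06,6),(2,f2,-25,.25,0,2)],G,[8.9,0,0]))
E
python3 f.py
```

```text
[0.59489497 0.05776022 0.        ]
end feet [[0.437, 0.0031, 0.0287], [0.4861, 0.1085, -0.001], [0.5949, 0.0578, -0.001], [0.5458, -0.0476, 0.0287]]
[[2.9, 0, 0, 0, 0.7, -0.5, -1.0], [2.8, 0, 0, 0, 0.8, -0.5, -1.0], [2.9, 0, 0, 0, 0.7, -0.6, -1.0], [2.9, 0, 0, 0, 0.7, -0.5, -1.0], [2.8, 0, 0, 0, 0.7, -0.6, -1.0]]
[[0, 1.7, -0.4, -0.5, 0, -0.2, -1.0], [0, 1.6, -0.4, -0.5, -0.1, -0.1, -1.0], [-0.3, 1.4, 5.4, 0.7, 0.6, -0.1, -1.0], [-0.3, 1.4, 5.5, 0.8, 0.5, -0.1, -1.0], [-0.4, 1.4, 5.4, 0.7, 0.5, -0.1, -1.0]]
[[-0.3, 1.4, 5.5, 0.7, 0.5, -0.1, -1.0], [-0.4, 1.4, 5.5, 0.8, 0.6, -0.1, -1.0], [-0.3, 1.4, 5.4, 0.7, 0.5, -0.1, -1.0], [0, -1.7, 0.5, 0.5, 0, 0.2, -1.0], [0, -1.6, 0.4, 0.5, 0.1, 0.2, -1.0]]
```

send_rows:
  moves:
    - [[2.9,0,0,0,0.7,-0.5,-1],[2.8,0,0,0,0.8,-0.5,-1],[2.9,0,0,0,0.7,-0.6,-1],[2.9,0,0,0,0.7,-0.5,-1],[2.8,0,0,0,0.7,-0.6,-1]]

```text
time_s: 5.9
position: [0.5476, -0.0281, 0.1664]
tcp_rot: [[-0.988, -0.149, 0.039], [-0.154, 0.957, -0.246], [-0.0, -0.249, -0.968]]
force: [-0.9, -0.2, -1.3]
opening: 0.089
```

```bash
cat > k.py <<'E'
from h import *
np.set_printoptions(precision=4,suppress=True)
a=capture("side");m=blue(a)
G=np.array(json.load(open("G.json")));C=cmd();T=tool();B=T@G;s=readout.read_state()
print("t",s["time_s"],"err mm",(T[:3,3]-C[:3,3])*1e3,"F",np.round(s["force"],1),"M",np.round(s["moment"],2),"op",round(s["opening"],3))
print("feet by tool",(FT@B[:3,:3].T+B[:3,3]).tolist())
e=R.from_matrix(B[:3,:3]).as_euler("ZYX");p0=[*B[:3,3],*e]
p,c=fit("bin",p0,{"side":m},(0,1,2,3,4,5));c0=fit("bin",p0,{"side":m},())[1] if 0 else 0
P=mk(p);print("fit",np.round(p-p0,3),c,"feet by side",(FT@P[:3,:3].T+P[:3,3]).tolist())
o=a.copy()
for q,col in((B,(0,255,0)),(P,(0,0,255))):
    h=cv2.convexHull(proj("side",SH["bin"][0]@q[:3,:3].T+q[:3,3]).astype(np.float32));cv2.polylines(o,[np.round(h).astype(np.int32)],True,col,1)
u=proj("side",B[:3,3])[0].astype(int);y0=max(0,u[1]-130);x0=max(0,u[0]-130)
cv2.imwrite("pics/k%d.png"%round(s["time_s"]*10),cv2.resize(o[y0:y0+190,x0:x0+260],(520,380),interpolation=cv2.INTER_CUBIC))
E
python3 k.py
```

```text
t 5.95 err mm [ 39.4361 -39.932    1.3188] F [-1.  -2.8  2.8] M [-0.68  0.07 -0.14] op 0.092
feet by tool [[0.4944083191583931, -0.0751122979650682, 0.029972813148619153], [0.4761702119310726, 0.039601396588889795, -0.0001625436029773636], [0.5946800498676333, 0.05845389263694491, -0.00012125185829402717], [0.6129181570949538, -0.0562598019170131, 0.030014104893302487]]
fit [ 0.012 -0.098 -0.043 -0.029 -0.013 -0.397] 0.10904640697570656 feet by side [[0.5026201683884762, -0.16140267855521345, 0.007068634222444421], [0.491321153968775, -0.0665821621929477, -0.06560462048612545], [0.6103106203191643, -0.0511306160135895, -0.06394431379255008], [0.6216096347388654, -0.14595113237585527, 0.008728940916019771]]
```

```bash
ls pics; cp pics/k59.png pics/v1.png 2>/dev/null || cp pics/k60.png pics/v1.png
```

```text
c1.png
g1.png
k60.png
s0.png
t0.png
```

View pics/v1.png

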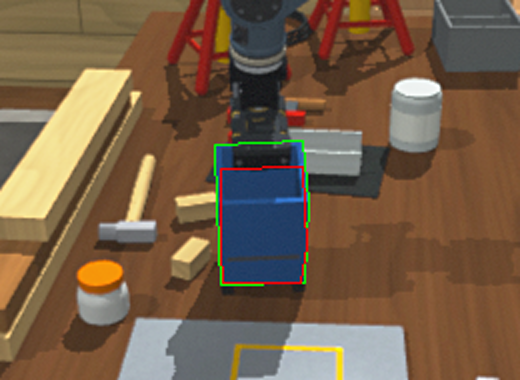

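send_rows:
  moves:
    - [[0,1.7,-0.4,-0.5,0,-0.2,-1],[0,1.6,-0.4,-0.5,-0.1,-0.1,-1],[-0.3,1.4,5.4,0.7,0.6,-0.1,-1],[-0.3,1.4,5.5,0.8,0.5,-0.1,-1],[-0.4,1.4,5.4,0.7,0.5,-0.1,-1]]

```text
time_s: 6.45
position: [0.534, -0.0122, 0.1689]
tcp_rot: [[-0.988, 0.125, -0.094], [0.144, 0.961, -0.236], [0.061, -0.247, -0.967]]
force: [-1.0, -1.8, -1.2]
opening: 0.089
```

send_rows:
  moves:
    - [[-0.3,1.4,5.5,0.7,0.5,-0.1,-1],[-0.4,1.4,5.5,0.8,0.6,-0.1,-1],[-0.3,1.4,5.4,0.7,0.5,-0.1,-1],[0,-1.7,0.5,0.5,0,0.2,-1],[0,-1.6,0.4,0.5,0.1,0.2,-1]]

```text
time_s: 6.95
position: [0.5083, 0.0119, 0.1662]
tcp_rot: [[-0.906, 0.41, -0.104], [0.423, 0.877, -0.227], [-0.002, -0.249, -0.968]]
force: [1.9, -6.5, 12.9]
opening: 0.091
```

```bash
python3 k.py; cp `ls -t pics/k*|head -1` pics/v2.png
```

```text
t 7.0 err mm [-0.2014 -1.0853  0.8402] F [ 1.2 -3.5  5.1] M [-0.41 -0.39  0.05] op 0.091
feet by tool [[0.43712224849840314, 0.0017239087423736588, 0.029238642340146358], [0.48622506185155034, 0.10705838332091876, -0.0006538681945650378], [0.5950297535264997, 0.05644822719956252, -0.0002650663283893708], [0.5459269401733525, -0.048886247378982575, 0.029627444206322025]]
fit [ 0.005 -0.044 -0.038 -0.012  0.054  0.082] 0.11628988752608271 feet by side [[0.4423880397813563, -0.04208648086346362, -0.010213728640582136], [0.49258424140170254, 0.06501258192746356, -0.030465446893475672], [0.6006547887054893, 0.01320884023461432, -0.036558816411282336], [0.5504585870851431, -0.09389022255631288, -0.016307098158388798]]
```

View pics/v2.png

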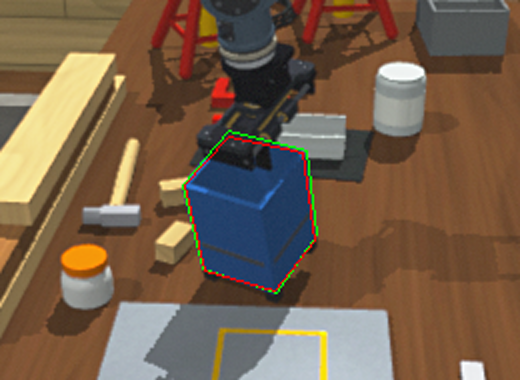

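```bash
cat > f.py <<'E'
from h import *
G=np.array(json.load(open("G.json")));f1=[.4861,.108,-.0003]
rows(walk([(1,f1,-25,.25,.18,5),(1,f1,22,.25,.18,7),(1,f1,22,.25,.097,3)],G,[-25,.25,0]))
E
python3 f.py
```

```text
end feet [[0.527, -0.0009, 0.0292], [0.4861, 0.108, -0.0003], [0.5968, 0.1527, 0.0113], [0.6377, 0.0439, 0.0409]]
[[0, -2, 0.5, 0.6, -0.1, -0.3, -1.0], [0, -2, 0.5, 0.6, -0.1, -0.2, -1.0], [0, -2, 0.5, 0.6, 0, -0.2, -1.0], [0, -2, 0.5, 0.6, -0.1, -0.2, -1.0], [0, -2, 0.5, 0.6, 0, -0.2, -1.0]]
[[-1.2, -1.7, -6.4, -0.9, 0.4, 0.1, -1.0], [-1.2, -1.6, -6.4, -0.8, 0.4, 0.1, -1.0], [-1.2, -1.6, -6.4, -0.9, 0.4, 0, -1.0], [-1.2, -1.7, -6.4, -0.9, 0.4, 0.1, -1.0], [-1.2, -1.6, -6.4, -0.8, 0.5, 0, -1.0]]
[[-1.2, -1.6, -6.4, -0.9, 0.4, 0.1, -1.0], [-1.2, -1.7, -6.4, -0.9, 0.4, 0, -1.0], [0, 1.6, -0.4, -0.4, 0.1, 0.2, -1.0], [0, 1.5, -0.3, -0.5, 0, 0.2, -1.0], [0, 1.5, -0.4, -0.4, 0, 0.1, -1.0]]
```

send_rows:
  moves:
    - [[0,-2,0.5,0.6,-0.1,-0.3,-1],[0,-2,0.5,0.6,-0.1,-0.2,-1],[0,-2,0.5,0.6,0,-0.2,-1],[0,-2,0.5,0.6,-0.1,-0.2,-1],[0,-2,0.5,0.6,0,-0.2,-1]]

```text
time_s: 7.5
position: [0.4798, 0.0261, 0.1742]
tcp_rot: [[-0.891, 0.45, 0.052], [0.417, 0.859, -0.297], [-0.179, -0.243, -0.953]]
force: [1.4, -1.5, -4.0]
opening: 0.087
```

send_rows:
  moves:
    - [[-1.2,-1.7,-6.4,-0.9,0.4,0.1,-1],[-1.2,-1.6,-6.4,-0.8,0.4,0.1,-1],[-1.2,-1.6,-6.4,-0.9,0.4,0,-1],[-1.2,-1.7,-6.4,-0.9,0.4,0.1,-1],[-1.2,-1.6,-6.4,-0.8,0.5,0,-1]]

```text
time_s: 8.0
position: [0.5256, 0.0361, 0.1738]
tcp_rot: [[-0.973, -0.105, 0.207], [-0.151, 0.964, -0.218], [-0.177, -0.243, -0.954]]
force: [1.2, -0.7, -2.7]
opening: 0.093
```

send_rows:
  moves:
    - [[-1.2,-1.6,-6.4,-0.9,0.4,0.1,-1],[-1.2,-1.7,-6.4,-0.9,0.4,0,-1],[0,1.6,-0.4,-0.4,0.1,0.2,-1],[0,1.5,-0.3,-0.5,0,0.2,-1],[0,1.5,-0.4,-0.4,0,0.1,-1]]

```text
time_s: 8.5
position: [0.5543, 0.0508, 0.1721]
tcp_rot: [[-0.923, -0.341, 0.176], [-0.372, 0.907, -0.197], [-0.093, -0.248, -0.964]]
force: [-5.1, -5.6, 11.7]
opening: 0.087
```

send_rows:
  moves:
    - [[0,0,0,0,0,0,-1],[0,0,0,0,0,0,-1],[0,0,0,0,0,0,-1],[0,0,0,0,0,0,-1],[0,0,0,0,0,0,-1]]

```text
time_s: 9.0
position: [0.554, 0.051, 0.1723]
tcp_rot: [[-0.923, -0.34, 0.178], [-0.372, 0.907, -0.196], [-0.095, -0.247, -0.964]]
force: [-3.4, -4.5, 5.8]
opening: 0.086
```

```bash
python3 k.py; cp `ls -t pics/k*|head -1` pics/v3.png
```

```text
t 9.05 err mm [-0.9722 -1.357   0.4283] F [-3.4 -3.5  6.4] M [-0.22  0.57  0.02] op 0.089
feet by tool [[0.5253415858741408, -0.0029303860272138216, 0.030132095689140208], [0.4844596604749318, 0.10592388935407504, 0.0004771651232453808], [0.595246340233113, 0.1506202770185312, 0.011814912602654444], [0.636128265632322, 0.04176600163724233, 0.04146984316854927]]
fit [ 0.002 -0.015 -0.008 -0.037  0.005 -0.038] 0.13180033374418143 feet by side [[0.5238886888802037, -0.016418463306650546, 0.024764225038810483], [0.4876962377451105, 0.09280645897952157, -0.00929488288276547], [0.6001101925503316, 0.13340158588383616, 0.0014353751137747752], [0.6363026436854248, 0.024176663597664058, 0.03549448303535073]]
```

View pics/v3.png

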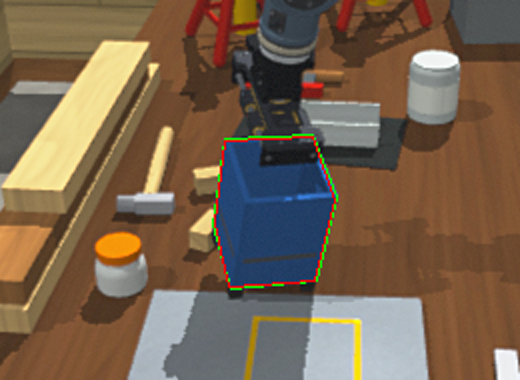

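```bash
cat > f.py <<'E'
from h import *
G=np.array(json.load(open("G.json")));f2=[.5955,.1510,.0117]
rows(walk([(2,f2,22,.25,-.085,5),(2,f2,-15,.25,-.085,6),(2,f2,-15,.25,0,4)],G,[22,.25,.097]))
f1=(binpose(2,f2,-15,.25,0)@[*FT[1],1])[:3];print(f1)
f1[2]=.0117
rows(walk([(1,f1,-15,.25,.05,2),(1,f1,22,.25,.05,6),(1,f1,22,.25,.05,2)][:2]+[(1,f1,59,.25,.05,7)],G,[-15,.25,0]))
E
python3 f.py
```

```text
end feet [[0.4495, 0.0698, 0.0414], [0.4796, 0.1821, 0.0117], [0.5955, 0.151, 0.0117], [0.5654, 0.0387, 0.0414]]
[[0, 2.1, -0.6, -0.5, -0.1, -0.2, -1.0], [0, 2, -0.5, -0.6, -0.1, -0.2, -1.0], [0, 2, -0.5, -0.6, 0, -0.2, -1.0], [0, 2, -0.5, -0.6, -0.1, -0.2, -1.0], [0, 2, -0.5, -0.6, 0, -0.2, -1.0]]
[[-0.5, 1.6, 5.9, 0.8, 0.5, -0.1, -1.0], [-0.6, 1.5, 6, 0.8, 0.5, 0, -1.0], [-0.5, 1.5, 5.9, 0.8, 0.6, -0.1, -1.0], [-0.5, 1.5, 6, 0.8, 0.5, -0.1, -1.0], [-0.5, 1.5, 5.9, 0.8, 0.5, 0, -1.0]]
[[-0.5, 1.6, 6, 0.8, 0.6, -0.1, -1.0], [0, -1.2, 0.3, 0.3, 0, 0.1, -1.0], [0, -1.2, 0.3, 0.4, 0, 0.1, -1.0], [-0.1, -1.2, 0.3, 0.3, 0.1, 0.2, -1.0], [0, -1.2, 0.3, 0.4, 0, 0.1, -1.0]]
[0.4795889  0.18205829 0.0117    ]
end feet [[0.5785, 0.1209, 0.0414], [0.4796, 0.1821, 0.0117], [0.5413, 0.2848, 0.0177], [0.6402, 0.2236, 0.0473]]
[[0, -1.3, 0.4, 0.4, 0, -0.1, -1.0], [0, -1.4, 0.3, 0.4, -0.1, -0.2, -1.0], [-0.3, -1.6, -6, -0.8, 0.6, -0.1, -1.0], [-0.3, -1.5, -5.9, -0.8, 0.6, -0.1, -1.0], [-0.3, -1.5, -6, -0.8, 0.6, -0.1, -1.0]]
[[-0.3, -1.5, -6, -0.8, 0.6, -0.1, -1.0], [-0.3, -1.5, -5.9, -0.8, 0.6, -0.1, -1.0], [-0.3, -1.6, -6, -0.8, 0.6, -0.1, -1.0], [-0.3, -1.3, -5.1, -0.7, 0.5, -0.1, -1.0], [-0.2, -1.3, -5.1, -0.6, 0.5, -0.1, -1.0]]
[[-0.3, -1.3, -5.1, -0.7, 0.5, -0.1, -1.0], [-0.3, -1.3, -5.2, -0.7, 0.5, -0.1, -1.0], [-0.2, -1.3, -5.1, -0.7, 0.5, -0.1, -1.0], [-0.3, -1.3, -5.1, -0.7, 0.5, -0.1, -1.0], [-0.3, -1.3, -5.1, -0.7, 0.5, -0.1, -1.0]]
```

send_rows:
  moves:
    - [[0,2.1,-0.6,-0.5,-0.1,-0.2,-1],[0,2,-0.5,-0.6,-0.1,-0.2,-1],[0,2,-0.5,-0.6,0,-0.2,-1],[0,2,-0.5,-0.6,-0.1,-0.2,-1],[0,2,-0.5,-0.6,0,-0.2,-1]]

```text
time_s: 9.55
position: [0.5805, 0.0622, 0.1819]
tcp_rot: [[-0.924, -0.383, 0.012], [-0.372, 0.891, -0.26], [0.089, -0.245, -0.965]]
force: [-0.5, -2.1, -2.5]
opening: 0.087
```

send_rows:
  moves:
    - [[-0.5,1.6,5.9,0.8,0.5,-0.1,-1],[-0.6,1.5,6,0.8,0.5,0,-1],[-0.5,1.5,5.9,0.8,0.6,-0.1,-1],[-0.5,1.5,6,0.8,0.5,-0.1,-1],[-0.5,1.5,5.9,0.8,0.5,0,-1]]

```text
time_s: 10.05
position: [0.5379, 0.0816, 0.1813]
tcp_rot: [[-0.984, 0.132, -0.121], [0.157, 0.96, -0.23], [0.085, -0.245, -0.966]]
force: [0.1, 0.2, -6.2]
opening: 0.089
```

send_rows:
  moves:
    - [[-0.5,1.6,6,0.8,0.6,-0.1,-1],[0,-1.2,0.3,0.3,0,0.1,-1],[0,-1.2,0.3,0.4,0,0.1,-1],[-0.1,-1.2,0.3,0.3,0.1,0.2,-1],[0,-1.2,0.3,0.4,0,0.1,-1]]

```text
time_s: 10.55
position: [0.518, 0.0906, 0.179]
tcp_rot: [[-0.967, 0.248, -0.06], [0.255, 0.936, -0.241], [-0.004, -0.249, -0.969]]
force: [2.0, -5.4, 6.6]
opening: 0.088
```

```bash
python3 k.py; cp `ls -t pics/k*|head -1` pics/v4.png
```

```text
t 10.6 err mm [-55.5443 -95.8481  -2.1831] F [ 0.9 -3.1  2.2] M [-0.38 -0.16 -0.07] op 0.089
feet by tool [[0.44922158629391223, 0.06793925903825643, 0.04205228205828459], [0.4789006475362203, 0.18031094132227438, 0.01218995889957751], [0.5949459787344651, 0.14976027397997654, 0.012561216263054904], [0.565266917492157, 0.03738859169595858, 0.04242353942176198]]
fit [ 0.011 -0.045 -0.043 -0.006  0.021  0.14 ] 0.12389358582645171 feet by side [[0.46019853089480334, 0.022282587377163973, -0.008231636585630215], [0.49099819665986477, 0.13748700510181944, -0.021622780132153047], [0.6068481459952859, 0.10627148110107897, -0.023715696838457614], [0.5760484802302245, -0.008932936623576498, -0.010324553291934784]]
```

View pics/v4.png

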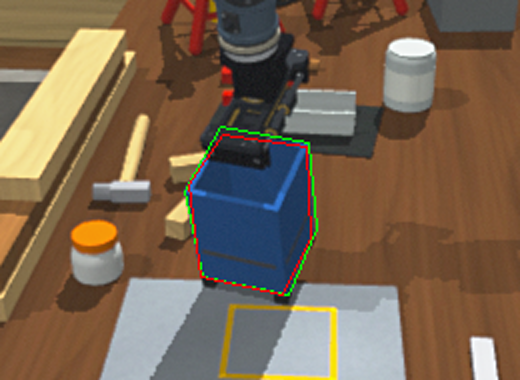

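send_rows:
  moves:
    - [[0,-1.3,0.4,0.4,0,-0.1,-1],[0,-1.4,0.3,0.4,-0.1,-0.2,-1],[-0.3,-1.6,-6,-0.8,0.6,-0.1,-1],[-0.3,-1.5,-5.9,-0.8,0.6,-0.1,-1],[-0.3,-1.5,-6,-0.8,0.6,-0.1,-1]]

```text
time_s: 11.1
position: [0.536, 0.1077, 0.1816]
tcp_rot: [[-0.997, -0.052, 0.065], [-0.067, 0.967, -0.245], [-0.05, -0.248, -0.967]]
force: [0.9, -2.9, 1.0]
opening: 0.086
```

send_rows:
  moves:
    - [[-0.3,-1.5,-6,-0.8,0.6,-0.1,-1],[-0.3,-1.5,-5.9,-0.8,0.6,-0.1,-1],[-0.3,-1.6,-6,-0.8,0.6,-0.1,-1],[-0.3,-1.3,-5.1,-0.7,0.5,-0.1,-1],[-0.2,-1.3,-5.1,-0.6,0.5,-0.1,-1]]

```text
time_s: 11.6
position: [0.5644, 0.1447, 0.1813]
tcp_rot: [[-0.839, -0.515, 0.177], [-0.542, 0.82, -0.183], [-0.051, -0.249, -0.967]]
force: [1.3, -2.1, -0.1]
opening: 0.089
```

send_rows:
  moves:
    - [[-0.3,-1.3,-5.1,-0.7,0.5,-0.1,-1],[-0.3,-1.3,-5.2,-0.7,0.5,-0.1,-1],[-0.2,-1.3,-5.1,-0.7,0.5,-0.1,-1],[-0.3,-1.3,-5.1,-0.7,0.5,-0.1,-1],[-0.3,-1.3,-5.1,-0.7,0.5,-0.1,-1]]

```text
time_s: 12.1
position: [0.5717, 0.187, 0.181]
tcp_rot: [[-0.51, -0.827, 0.237], [-0.859, 0.505, -0.085], [-0.049, -0.247, -0.968]]
force: [0.3, -1.7, -3.7]
opening: 0.088
```

```bash
python3 k.py|head -2
cat > f.py <<'E'
from h import *
G=np.array(json.load(open("G.json")));f2=(binpose(1,[.4796,.1817,.0117],59,.25,0)@[*FT[2],1])[:3];print(f2)
b=-11
f1=(binpose(2,f2,b,.25,0)@[*FT[1],1])[:3];print(f1)
rows(walk([(2,f2,59,.25,-.05,3),(2,f2,b,.25,-.05,14),(2,f2,b,.25,0,3)],G,[59,.25,.05]))
rows(walk([(1,f1,b,.25,.05,2),(1,f1,2,.25,.05,3),(1,f1,2,.25,0,2),(1,f1,2,0,0,8)],G,[b,.25,0]))
E
python3 f.py
```

```text
t 12.15 err mm [-0.9547  1.1091 -0.4494] F [ 1.4 -1.3 -2.4] M [-0.6  -0.07  0.1 ] op 0.092
feet by tool [[0.578117673075844, 0.12221408945106448, 0.04108649906956573], [0.47867962836733513, 0.18252345165191294, 0.011508532684510485], [0.5395359224931294, 0.2857766529047141, 0.01744889431688292], [0.6389739672016383, 0.22546729070386565, 0.04702686070193816]]
[0.54140457 0.28456008 0.0117    ]
[0.42360931 0.30745716 0.0117    ]
end feet [[0.4014, 0.1933, 0.0414], [0.4236, 0.3075, 0.0117], [0.5414, 0.2846, 0.0117], [0.5192, 0.1704, 0.0414]]
[[0, 1.8, -0.5, -0.5, 0.1, 0.4, -1.0], [0, 1.9, -0.4, -0.6, -0.1, -0.2, -1.0], [0, 1.8, -0.5, -0.5, 0, -0.2, -1.0], [-0.2, 1.3, 4.8, 0.6, 0.5, 0, -1.0], [-0.3, 1.2, 4.9, 0.7, 0.4, -0.1, -1.0]]
[[-0.2, 1.2, 4.8, 0.6, 0.5, -0.1, -1.0], [-0.3, 1.3, 4.8, 0.7, 0.5, -0.1, -1.0], [-0.2, 1.2, 4.9, 0.6, 0.5, -0.1, -1.0], [-0.3, 1.2, 4.8, 0.7, 0.4, -0.1, -1.0], [-0.2, 1.3, 4.9, 0.6, 0.5, -0.1, -1.0]]
[[-0.3, 1.2, 4.8, 0.7, 0.5, 0, -1.0], [-0.2, 1.2, 4.8, 0.6, 0.4, -0.1, -1.0], [-0.2, 1.3, 4.9, 0.7, 0.5, -0.1, -1.0], [-0.3, 1.2, 4.8, 0.7, 0.5, -0.1, -1.0], [-0
[... 189 characters left out ...]
0, -0.9, 0.2, 0.2, 0.1, 0.1, -1.0]]
end feet [[0.4278, 0.1875, 0.0117], [0.4236, 0.3075, 0.0117], [0.5435, 0.3116, 0.0117], [0.5477, 0.1917, 0.0117]]
[[0, -1.4, 0.4, 0.5, -0.1, -0.1, -1.0], [0, -1.4, 0.3, 0.4, 0, -0.1, -1.0], [-0.3, -1.1, -4.1, -0.6, 0.4, -0.1, -1.0], [-0.2, -1.1, -4.2, -0.6, 0.4, -0.1, -1.0], [-0.2, -1, -4.2, -0.5, 0.4, -0.1, -1.0]]
[[0, 1.4, -0.4, -0.4, 0.1, 0.2, -1.0], [0, 1.4, -0.3, -0.5, 0, 0.1, -1.0], [-1.8, 0, 0, 0, -0.4, 0.4, -1.0], [-1.8, 0, 0, 0, -0.5, 0.4, -1.0], [-1.8, 0, 0, 0, -0.4, 0.3, -1.0]]
[[-1.8, 0, 0, 0, -0.5, 0.4, -1.0], [-1.8, 0, 0, 0, -0.4, 0.4, -1.0], [-1.7, 0, 0, 0, -0.4, 0.3, -1.0], [-1.8, 0, 0, 0, -0.5, 0.4, -1.0], [-1.8, 0, 0, 0, -0.4, 0.4, -1.0]]
```

send_rows:
  moves:
    - [[0,1.8,-0.5,-0.5,0.1,0.4,-1],[0,1.9,-0.4,-0.6,-0.1,-0.2,-1],[0,1.8,-0.5,-0.5,0,-0.2,-1],[-0.2,1.3,4.8,0.6,0.5,0,-1],[-0.3,1.2,4.9,0.7,0.4,-0.1,-1]]

```text
time_s: 12.65
position: [0.5657, 0.195, 0.1809]
tcp_rot: [[-0.66, -0.735, 0.155], [-0.75, 0.631, -0.198], [0.048, -0.247, -0.968]]
force: [0.9, -0.7, -3.3]
opening: 0.089
```

send_rows:
  moves:
    - [[-0.2,1.2,4.8,0.6,0.5,-0.1,-1],[-0.3,1.3,4.8,0.7,0.5,-0.1,-1],[-0.2,1.2,4.9,0.6,0.5,-0.1,-1],[-0.3,1.2,4.8,0.7,0.4,-0.1,-1],[-0.2,1.3,4.9,0.6,0.5,-0.1,-1]]

```text
time_s: 13.15
position: [0.5251, 0.1937, 0.1809]
tcp_rot: [[-0.915, -0.399, 0.055], [-0.4, 0.883, -0.245], [0.049, -0.247, -0.968]]
force: [1.4, -2.0, -3.9]
opening: 0.089
```

send_rows:
  moves:
    - [[-0.3,1.2,4.8,0.7,0.5,0,-1],[-0.2,1.2,4.8,0.6,0.4,-0.1,-1],[-0.2,1.3,4.9,0.7,0.5,-0.1,-1],[-0.3,1.2,4.8,0.7,0.5,-0.1,-1],[-0.2,1.3,4.9,0.6,0.4,-0.1,-1]]

```text
time_s: 13.65
position: [0.4875, 0.2084, 0.1807]
tcp_rot: [[-0.998, 0.011, -0.054], [0.024, 0.969, -0.246], [0.05, -0.247, -0.968]]
force: [1.1, 0.0, -5.6]
opening: 0.092
```

send_rows:
  moves:
    - [[-0.3,1.2,4.8,0.7,0.5,-0.1,-1],[-0.2,1.2,4.8,0.6,0.5,-0.1,-1],[0,-0.9,0.3,0.3,0,0.1,-1],[0,-0.9,0.2,0.3,0,0.1,-1],[0,-0.9,0.2,0.2,0.1,0.1,-1]]

```text
time_s: 14.15
position: [0.4681, 0.2201, 0.1787]
tcp_rot: [[-0.982, 0.184, -0.046], [0.19, 0.951, -0.245], [-0.002, -0.249, -0.968]]
force: [1.8, -3.2, 2.4]
opening: 0.09
```

```bash
python3 k.py; cp `ls -t pics/k*|head -1` pics/v5.png
```

```text
t 14.2 err mm [-20.3728  26.4387  24.9124] F [ 0.9 -2.1 -2.7] M [-0.09 -0.46 -0.04] op 0.092
feet by tool [[0.4014793364430645, 0.19288216996574772, 0.0418291133001374], [0.423447083263855, 0.3070021846821561, 0.011928605934134685], [0.5412917945088414, 0.2843616100733002, 0.012097167396545355], [0.5193240476880508, 0.17024159535689176, 0.04199767476254808]]
fit [ 0.004 -0.048 -0.043 -0.027  0.013  0.02 ] 0.14789692642036645 feet by side [[0.40424687970697953, 0.14641594478670503, -0.0016518809349690394], [0.4290414799856354, 0.2605496671836104, -0.029196775359305337], [0.5462311802883302, 0.2347666194226369, -0.030541614055930602], [0.5214365800096743, 0.12063289702573156, -0.0029967196315943048]]
```

View pics/v5.png

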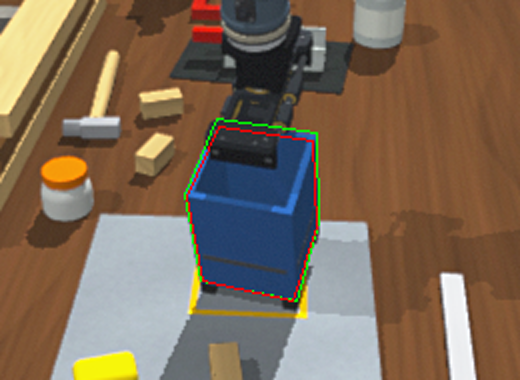

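Rigid model still agrees; both leading feet lie near the far line of the outline. Square up and set it down, then release and look.

send_rows:
  moves:
    - [[0,-1.4,0.4,0.5,-0.1,-0.1,-1],[0,-1.4,0.3,0.4,0,-0.1,-1],[-0.3,-1.1,-4.1,-0.6,0.4,-0.1,-1],[-0.2,-1.1,-4.2,-0.6,0.4,-0.1,-1],[-0.2,-1,-4.2,-0.5,0.4,-0.1,-1]]

```text
time_s: 14.7
position: [0.4761, 0.2321, 0.1812]
tcp_rot: [[-0.998, -0.024, 0.055], [-0.037, 0.969, -0.246], [-0.048, -0.248, -0.968]]
force: [0.5, -1.7, -4.3]
opening: 0.089
```

send_rows:
  moves:
    - [[0,1.4,-0.4,-0.4,0.1,0.2,-1],[0,1.4,-0.3,-0.5,0,0.1,-1],[-1.8,0,0,0,-0.4,0.4,-1],[-1.8,0,0,0,-0.5,0.4,-1],[-1.8,0,0,0,-0.4,0.3,-1]]

```text
time_s: 15.2
position: [0.485, 0.2168, 0.1707]
tcp_rot: [[-0.999, -0.032, -0.001], [-0.032, 0.987, -0.155], [0.006, -0.155, -0.988]]
force: [-2.6, -0.9, -3.0]
opening: 0.086
```

send_rows:
  moves:
    - [[-1.8,0,0,0,-0.5,0.4,-1],[-1.8,0,0,0,-0.4,0.4,-1],[-1.7,0,0,0,-0.4,0.3,-1],[-1.8,0,0,0,-0.5,0.4,-1],[-1.8,0,0,0,-0.4,0.4,-1]]

```text
time_s: 15.7
position: [0.4855, 0.1929, 0.1544]
tcp_rot: [[-0.999, -0.033, -0.007], [-0.033, 0.999, -0.001], [0.007, -0.001, -1.0]]
force: [-16.2, 2.8, 36.4]
opening: 0.089
```

send_rows:
  moves:
    - [[0,0,0,0,0,0,-1],[0,0,0,0,0,0,0.2],[0,0,0,0,0,0,0.8],[0,0,0,0,0,0,1],[0,0,0,0,0,0,1]]

```text
time_s: 16.2
position: [0.4884, 0.1942, 0.1541]
tcp_rot: [[-0.999, -0.034, 0.0], [-0.034, 0.999, -0.0], [-0.0, -0.0, -1.0]]
force: [-0.4, -0.1, -1.0]
opening: 0.371
```

send_rows:
  moves:
    - [[0,0,0,0,0,0,1],[0,0,0,0,0,0,1],[0,0,0,0,0,-2,1],[0,0,0,0,0,-4,1],[0,0,0,0,0,-4,1]]

```text
time_s: 16.7
position: [0.4873, 0.1938, 0.2544]
tcp_rot: [[-0.999, -0.033, -0.003], [-0.033, 0.999, -0.001], [0.003, -0.001, -1.0]]
force: [1.8, -0.2, 0.2]
opening: 0.822
```

```bash
python3 k.py
```

```text
t 16.75 err mm [  3.751    0.8731 107.6387] F [1.5 1.1 3.3] M [ 0.08 -0.09 -0.07] op 0.872
feet by tool [[0.43355446683146265, 0.18887995975741317, 0.1184688725489997], [0.42942189655390056, 0.30880870171250546, 0.11860567887163267], [0.5493431226817445, 0.3129394672003721, 0.11996078052050162], [0.5534756929593067, 0.19301072524527982, 0.11982397419786864]]
fit [-0.008  0.045 -0.088  0.002  0.01   0.286] 0.09915052981552075 feet by side [[0.4256880825118553, 0.23662001007791575, 0.013859792673656359], [0.4214568495212777, 0.35164014215743755, 0.047807780593248986], [0.5413778582328176, 0.35598817629972107, 0.04802288220719987], [0.5456090912233952, 0.24096804422019924, 0.014074894287607248]]
```

```bash
cat > f.py <<'E'
from h import *
C=tool();A=down(.496,.431,.26,9);L=[(t,1) for t in interp(C,A,15)]
L+=[(t,1) for t in interp(A,down(.496,.431,.028,9),10)]
rows(L,C)
b=capture("top")
print(mark(b))
r=regions_of("top","tray")
for q in r[:1]:
    print(q["p"],q["mask"].sum());print(fit("tray",[.491,-.36,.003,-.058,0,0],{"top":q["mask"].astype(float)}))
r=regions_of("top","offcut0")
for q in r:
    v,u=np.nonzero(q["mask"]);P=ray("top",(u.mean(),v.mean()),.02)[:2]
    for yaw in(.4,1.41): print(q["p"],P,fit("offcut0",[*P,0,yaw,0,0],{"top":q["mask"].astype(float)}))
o=b.copy()
for bx in SH["tray"]:
    T=mk([.491,-.36,.003,-.058,0,0]);h=cv2.convexHull(proj("top",bx@T[:3,:3].T+T[:3,3]).astype(np.float32));cv2.polylines(o,[np.round(h).astype(np.int32)],True,(0,255,0),1)
cv2.imwrite("pics/t2.png",cv2.resize(o[90:290,130:430],(750,500),interpolation=cv2.INTER_CUBIC))
E
python3 f.py
```

```text
[[0, 0, 5.5, -0.1, 1.6, 0, 1.0], [0.1, 0.1, 5.6, 0.1, 1.5, 0, 1.0], [0, 0, 5.5, 0.2, 1.6, 0, 1.0], [0, 0, 5.5, 0.4, 1.5, 0.1, 1.0], [0.1, 0.1, 5.5, 0.5, 1.5, 0, 1.0]]
[[0, 0, 5.6, 0.7, 1.5, 0, 1.0], [0, 0, 5.5, 0.8, 1.3, 0, 1.0], [0.1, 0.1, 5.5, 0.9, 1.3, 0, 1.0], [0, 0, 5.6, 1, 1.2, 0, 1.0], [0, 0, 5.5, 1.2, 1.1, 0, 1.0]]
[[0.1, 0, 5.5, 1.2, 0.9, 0, 1.0], [0, 0.1, 5.5, 1.3, 0.9, 0, 1.0], [0, 0, 5.6, 1.4, 0.7, 0, 1.0], [0.1, 0, 5.5, 1.5, 0.5, 0.1, 1.0], [0, 0.1, 5.5, 1.5, 0.5, 0, 1.0]]
[[0, 0, 0, 0, 0, 2.3, 1.0], [0, 0, 0, 0, 0, 2.3, 1.0], [0, 0, 0, 0, 0, 2.3, 1.0], [0, 0, 0, 0, 0, 2.3, 1.0], [0, 0, 0, 0, 0, 2.4, 1.0]]
[[0, 0, 0, 0, -0.1, 2.3, 1.0], [0, 0, 0, 0, 0, 2.3, 1.0], [0, 0, 0, 0, 0, 2.3, 1.0], [0, 0, 0, 0, 0, 2.3, 1.0], [0, 0, 0, 0, 0, 2.4, 1.0]]
((0.6274158358573914, 0.4921797811985016), (0.06642688810825348, 0.05874766781926155), 17.712738037109375)
0.71 2037
(array([ 0.49069664, -0.36005468,  0.003     , -0.01422831,  0.        ,
        0.        ]), np.float64(0.06954004653786727))
0.76 [ 0.65006498 -0.0078741 ] (array([ 0.65019824, -0.00845086,  0.        ,  1.2223376 ,  0.        ,
        0.        ]), np.float64(0.12139095456109228))
0.76 [ 0.65006498 -0.0078741 ] (array([ 0.65061875, -0.00847546,  0.        ,  1.21978042,  0.        ,
        0.        ]), np.float64(0.11996447460862403))
0.55 [ 0.66541254 -0.15839325] (array([ 0.66723693, -0.1575515 ,  0.        ,  0.29587255,  0.        ,
        0.        ]), np.float64(0.2602881196402427))
0.55 [ 0.66541254 -0.15839325] (array([ 0.66339004, -0.15912297,  0.        ,  0.23940855,  0.        ,
        0.        ]), np.float64(0.26286049849928217))
```

View pics/t2.png

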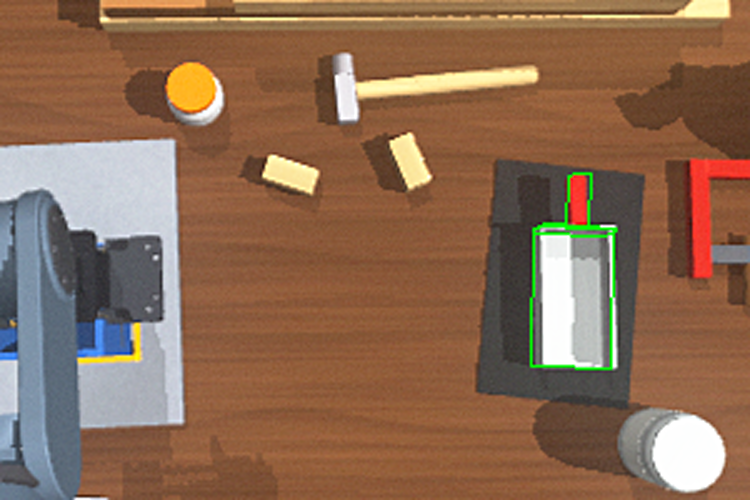

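send_rows:
  moves:
    - [[0,0,5.5,-0.1,1.6,0,1],[0.1,0.1,5.6,0.1,1.5,0,1],[0,0,5.5,0.2,1.6,0,1],[0,0,5.5,0.4,1.5,0.1,1],[0.1,0.1,5.5,0.5,1.5,0,1]]

```text
time_s: 17.4
position: [0.4879, 0.2725, 0.2506]
tcp_rot: [[-0.899, 0.437, -0.009], [0.437, 0.899, -0.004], [0.007, -0.008, -1.0]]
force: [-0.0, -0.1, 0.1]
opening: 0.997
```

send_rows:
  moves:
    - [[0,0,5.6,0.7,1.5,0,1],[0,0,5.5,0.8,1.3,0,1],[0.1,0.1,5.5,0.9,1.3,0,1],[0,0,5.6,1,1.2,0,1],[0,0,5.5,1.2,1.1,0,1]]

```text
time_s: 17.9
position: [0.4898, 0.3519, 0.2503]
tcp_rot: [[-0.593, 0.805, -0.011], [0.805, 0.593, -0.005], [0.003, -0.012, -1.0]]
force: [-0.1, 1.2, -0.1]
opening: 0.999
```

send_rows:
  moves:
    - [[0.1,0,5.5,1.2,0.9,0,1],[0,0.1,5.5,1.3,0.9,0,1],[0,0,5.6,1.4,0.7,0,1],[0.1,0,5.5,1.5,0.5,0.1,1],[0,0.1,5.5,1.5,0.5,0,1]]

```text
time_s: 18.4
position: [0.4915, 0.4299, 0.2486]
tcp_rot: [[-0.153, 0.988, -0.016], [0.988, 0.153, -0.004], [-0.002, -0.016, -1.0]]
force: [0.1, -0.3, -0.1]
opening: 0.996
```

send_rows:
  moves:
    - [[0,0,0,0,0,2.3,1],[0,0,0,0,0,2.3,1],[0,0,0,0,0,2.3,1],[0,0,0,0,0,2.3,1],[0,0,0,0,0,2.4,1]]

```text
time_s: 18.9
position: [0.4901, 0.4289, 0.1323]
tcp_rot: [[-0.157, 0.988, -0.015], [0.988, 0.157, -0.004], [-0.001, -0.015, -1.0]]
force: [1.2, -0.6, -0.5]
opening: 1.001
```

```bash
cat > g.py <<'E'
from h import *
a=capture("side")
for q in regions_of("side","offcut0"):
    v,u=np.nonzero(q["mask"]);P=ray("side",(u.mean(),v.mean()),.028)[:2];print(q["p"],P,q["mask"].sum())
    if P[1]>.3: print(fit("offcut0",[*P,.012,1.73,0,0],{"side":q["mask"].astype(float)}))
print(mark(a,"side"))
G=None;m=blue(a);print(fit("bin",[.487,.25,.012,.036,0,0],{"side":m}),tool()[:3,3],cmd()[:3,3])
E
python3 g.py
```

```text
0.69 [ 0.65960627 -0.13633597] 268
0.66 [0.49538082 0.43272865] 503
(array([0.4961944 , 0.43050973, 0.012     , 1.73011203, 0.        ,
       0.        ]), np.float64(0.14263795423956926))
0.51 [0.64600042 0.01497932] 310
((0.4844787120819092, 0.2723348140716553), (0.14010490477085114, 0.1002805307507515), 2.692927122116089)
(array([0.49272215, 0.25075947, 0.012     , 0.03606168, 0.        ,
       0.        ]), np.float64(0.8678985749535495)) [0.48772694 0.42731807 0.12960518] [0.49557753 0.43073472 0.02759985]
```

```bash
cat > f.py <<'E'
from h import *
C=tool();print(C,readout.read_state()["qvel"])
A=down(.496,.4305,.08,9.1);rows([(A,1)]+[(t,1) for t in interp(A,down(.496,.4305,.028,9.1),3)]+[(down(.496,.4305,.028,9.1),.3)],C)
E
sed -i 's/    C=cmd() if C is None/    C=cmd() if C is None/' h.py
python3 f.py
```

```text
[[-0.15661607  0.9874123  -0.022099    0.48772694]
 [ 0.98764989  0.1564763  -0.00792856  0.42731807]
 [-0.00437078 -0.02306781 -0.99972435  0.12960518]
 [ 0.          0.          0.          1.        ]] [ 0.05971519 -2.91060199 -3.16506369  0.214527    2.09061156  0.08648244]
[[-1.3, 0.2, -0.1, 0.2, 1, 4.9, 1.0], [0, 0, 0, 0, 0, 1.8, 1.0], [0, 0, 0, 0, 0, 1.7, 1.0], [0, 0, 0, 0, 0, 1.7, 1.0], [0, 0, 0, 0, 0, 0, 0.3]]
TOO FAST [-1.3, 0.2, -0.1, 0.2, 1.0, 4.9, 1.0]
```

send_rows:
  moves:
    - [[0,0,0,0,0,0,1],[0,0,0,0,0,0,1],[0,0,0,0,0,0,1],[0,0,0,0,0,0,1],[0,0,0,0,0,0,1]]

```text
time_s: 19.5
position: [0.4919, 0.43, 0.1363]
tcp_rot: [[-0.157, 0.988, -0.01], [0.988, 0.157, -0.001], [0.001, -0.01, -1.0]]
force: [0.3, 0.3, -0.3]
opening: 0.998
```

```bash
sed -i 's/^C=tool.*/C=tool();print(C,readout.read_state()["qvel"])/;s/interp(A,down(.496,.4305,.028,9.1),3)/interp(A,down(.496,.4305,.028,9.1),2)/;s/rows(\[(A,1)\]/rows([(t,1) for t in interp(C,A,2)]/' f.py; python3 f.py
```

```text
[[-1.56662743e-01  9.87599130e-01 -1.02344445e-02  4.91869411e-01]
 [ 9.87651648e-01  1.56664776e-01 -6.07805729e-04  4.29954182e-01]
 [ 1.00310854e-03 -1.02032865e-02 -9.99947442e-01  1.36328269e-01]
 [ 0.00000000e+00  0.00000000e+00  0.00000000e+00  1.00000000e+00]] [-0.05139859  0.25929771  0.11943654 -0.02362604 -0.10334665 -0.06729168]
[[-0.3, 0, 0, 0, 0.2, 2.8, 1.0], [-0.3, -0.1, -0.1, 0, 0.3, 2.8, 1.0], [0, 0, 0, 0, 0, 2.6, 1.0], [0, 0, 0, 0, 0, 2.6, 1.0], [0, 0, 0, 0, 0, 0, 0.3]]
```

send_rows:
  moves:
    - [[-0.3,0,0,0,0.2,2.8,1],[-0.3,-0.1,-0.1,0,0.3,2.8,1],[0,0,0,0,0,2.6,1],[0,0,0,0,0,2.6,1],[0,0,0,0,0,0,0.3]]

```text
time_s: 20.0
position: [0.4934, 0.4288, 0.0241]
tcp_rot: [[-0.158, 0.987, -0.007], [0.987, 0.158, -0.005], [-0.004, -0.008, -1.0]]
force: [-0.5, 0.3, -0.5]
opening: 0.959
```

send_rows:
  moves:
    - [[0,0,0,0,0,0,-0.4],[0,0,0,0,0,0,-1],[0,0,0,0,0,0,-1],[0,0,0,0,0,0,-1],[0,0,0,0,0,0,-1]]

```text
time_s: 20.5
position: [0.4964, 0.4307, 0.0283]
tcp_rot: [[-0.158, 0.987, 0.0], [0.987, 0.158, -0.001], [-0.001, 0.0, -1.0]]
force: [0.2, -0.1, -0.8]
opening: 0.543
```

```bash
cat > f.py <<'E'
from h import *
print(tool()[:3,3],cmd()[:3,3],readout.read_state()["opening"])
A=cmd();B=down(.496,.4305,.27,9.1);D=down(.531,-.361,.25,-.8);E_=down(.531,-.361,.03,-.8)
M=down(.55,.05,.27,4)
rows([(t,-1) for t in interp(A,B,6)+interp(B,M,10)+interp(M,D,11)+interp(D,E_,8)])
E
python3 f.py
```

```text
[0.49639016 0.4306515  0.02834593] [0.49639907 0.43069076 0.02829481] 0.5434532173654752
[[0, 0, 0, 0, 0, -4, -1.0], [0, 0, 0, 0, 0, -4.1, -1.0], [0, 0, 0, 0, 0, -4, -1.0], [0, 0, 0, 0, 0, -4, -1.0], [0, 0, 0, 0, 0, -4, -1.0]]
[[0, 0, 0, 0, 0, -4.1, -1.0], [0, 0, 0.5, -3.9, -0.1, 0, -1.0], [0, 0, 0.5, -3.8, 0, 0, -1.0], [0, 0, 0.5, -3.9, 0, 0, -1.0], [0, 0, 0.6, -3.8, 0, 0, -1.0]]
[[0, 0, 0.5, -3.8, 0.1, 0, -1.0], [0, 0, 0.5, -3.9, 0.1, 0, -1.0], [0, 0, 0.5, -3.8, 0.1, 0, -1.0], [0, 0, 0.5, -3.9, 0.2, 0.1, -1.0], [0, 0, 0.5, -3.8, 0.2, 0, -1.0]]
[[0, 0, 0.5, -3.8, 0.2, 0, -1.0], [0, 0, 0.4, -3.8, -0.4, 0.1, -1.0], [0, 0, 0.5, -3.7, -0.4, 0.2, -1.0], [0, 0, 0.4, -3.7, -0.4, 0.2, -1.0], [0, 0, 0.5, -3.7, -0.3, 0.2, -1.0]]
[[0, 0, 0.4, -3.7, -0.4, 0.2, -1.0], [0, 0, 0.4, -3.8, -0.3, 0.2, -1.0], [0, 0, 0.5, -3.7, -0.2, 0.1, -1.0], [0, 0, 0.4, -3.7, -0.3, 0.2, -1.0], [0, 0, 0.4, -3.8, -0.2, 0.2, -1.0]]
[[0, 0, 0.5, -3.7, -0.1, 0.2, -1.0], [0, 0, 0.4, -3.7, -0.2, 0.2, -1.0], [0, 0, 0, 0, 0, 2.7, -1.0], [0, 0, 0, 0, 0, 2.8, -1.0], [0, 0, 0, 0, 0, 2.7, -1.0]]
[[0, 0, 0, 0, 0, 2.8, -1.0], [0, 0, 0, 0, 0, 2.7, -1.0], [0, 0, 0, 0, 0, 2.8, -1.0], [0, 0, 0, 0, 0, 2.7, -1.0], [0, 0, 0, 0, 0, 2.8, -1.0]]
```

send_rows:
  moves:
    - [[0,0,0,0,0,0,-1],[0,0,0,0,0,0,-1],[0,0,0,0,0,0,-1],[0,0,0,0,0,0,-1],[0,0,0,0,0,0,-1]]

```text
time_s: 21.0
position: [0.496, 0.4304, 0.0276]
tcp_rot: [[-0.158, 0.987, -0.001], [0.987, 0.158, -0.001], [-0.001, -0.001, -1.0]]
force: [-0.7, -0.8, 1.8]
opening: 0.368
```

send_rows:
  moves:
    - [[0,0,0,0,0,-4,-1],[0,0,0,0,0,-4.1,-1],[0,0,0,0,0,-4,-1],[0,0,0,0,0,-4,-1],[0,0,0,0,0,-4,-1]]

```text
time_s: 21.5
position: [0.4957, 0.4305, 0.2296]
tcp_rot: [[-0.158, 0.987, -0.002], [0.987, 0.158, -0.002], [-0.002, -0.002, -1.0]]
force: [-0.0, 0.6, 0.2]
opening: 0.365
```

send_rows:
  moves:
    - [[0,0,0,0,0,-4.1,-1],[0,0,0.5,-3.9,-0.1,0,-1],[0,0,0.5,-3.8,0,0,-1],[0,0,0.5,-3.9,0,0,-1],[0,0,0.6,-3.8,0,0,-1]]

```text
time_s: 22.0
position: [0.5173, 0.2768, 0.2693]
tcp_rot: [[-0.122, 0.992, -0.001], [0.992, 0.122, -0.002], [-0.002, -0.001, -1.0]]
force: [0.5, -1.1, -0.1]
opening: 0.365
```

send_rows:
  moves:
    - [[0,0,0.5,-3.8,0.1,0,-1],[0,0,0.5,-3.9,0.1,0,-1],[0,0,0.5,-3.8,0.1,0,-1],[0,0,0.5,-3.9,0.2,0.1,-1],[0,0,0.5,-3.8,0.2,0,-1]]

```text
time_s: 22.5
position: [0.5444, 0.0864, 0.2685]
tcp_rot: [[-0.078, 0.997, -0.001], [0.997, 0.078, -0.001], [-0.001, -0.002, -1.0]]
force: [0.4, -0.6, -0.4]
opening: 0.366
```

send_rows:
  moves:
    - [[0,0,0.5,-3.8,0.2,0,-1],[0,0,0.4,-3.8,-0.4,0.1,-1],[0,0,0.5,-3.7,-0.4,0.2,-1],[0,0,0.4,-3.7,-0.4,0.2,-1],[0,0,0.5,-3.7,-0.3,0.2,-1]]

```text
time_s: 23.0
position: [0.5429, -0.1007, 0.2617]
tcp_rot: [[-0.038, 0.999, -0.001], [0.999, 0.038, -0.001], [-0.001, -0.001, -1.0]]
force: [-0.7, -0.3, 0.1]
opening: 0.368
```

send_rows:
  moves:
    - [[0,0,0.4,-3.7,-0.4,0.2,-1],[0,0,0.4,-3.8,-0.3,0.2,-1],[0,0,0.5,-3.7,-0.2,0.1,-1],[0,0,0.4,-3.7,-0.3,0.2,-1],[0,0,0.4,-3.8,-0.2,0.2,-1]]

```text
time_s: 23.5
position: [0.5333, -0.2879, 0.2529]
tcp_rot: [[-0.002, 1.0, -0.001], [1.0, 0.002, -0.001], [-0.001, -0.001, -1.0]]
force: [0.4, 0.1, -0.6]
opening: 0.363
```

send_rows:
  moves:
    - [[0,0,0.5,-3.7,-0.1,0.2,-1],[0,0,0.4,-3.7,-0.2,0.2,-1],[0,0,0,0,0,2.7,-1],[0,0,0,0,0,2.8,-1],[0,0,0,0,0,2.7,-1]]

```text
time_s: 24.0
position: [0.5301, -0.3611, 0.1661]
tcp_rot: [[0.015, 1.0, -0.001], [1.0, -0.015, -0.001], [-0.001, -0.001, -1.0]]
force: [-0.0, -0.2, -0.2]
opening: 0.369
```

```bash
cat > t.py <<'E'
from h import *
import sys
a=capture("side");s=readout.read_state()
print(np.round(tool(),3).tolist(),s["opening"],s["time_s"])
q=regions_of("side","tray")
if q: print(q[0]["p"],fit("tray",[.4907,-.36,.003,-.014,0,0],{"side":q[0]["mask"].astype(float)}))
for q in regions_of("side","offcut0"):
    v,u=np.nonzero(q["mask"]);print("off",round(float(q["p"]),2),ray("side",(u.mean(),v.mean()),.02)[:2].round(3),q["mask"].sum())
cv2.imwrite("pics/%s.png"%sys.argv[1],cv2.resize(a[60:260,150:400],(750,600),interpolation=cv2.INTER_CUBIC))
E
python3 t.py w1
```

```text
[[0.015, 1.0, -0.008, 0.528], [1.0, -0.015, 0.006, -0.359], [0.005, -0.008, -1.0, 0.161], [0.0, 0.0, 0.0, 1.0]] 0.3668695489752823 24.05
0.63 (array([ 0.49165347, -0.35888818,  0.003     , -0.00095881,  0.        ,
        0.        ]), np.float64(0.0886788503064071))
off 0.71 [ 0.648 -0.001] 293
off 0.56 [ 0.662 -0.153] 268
off 0.54 [ 0.559 -0.716] 179
off 0.18 [0.496 0.136] 4438
```

View pics/w1.png

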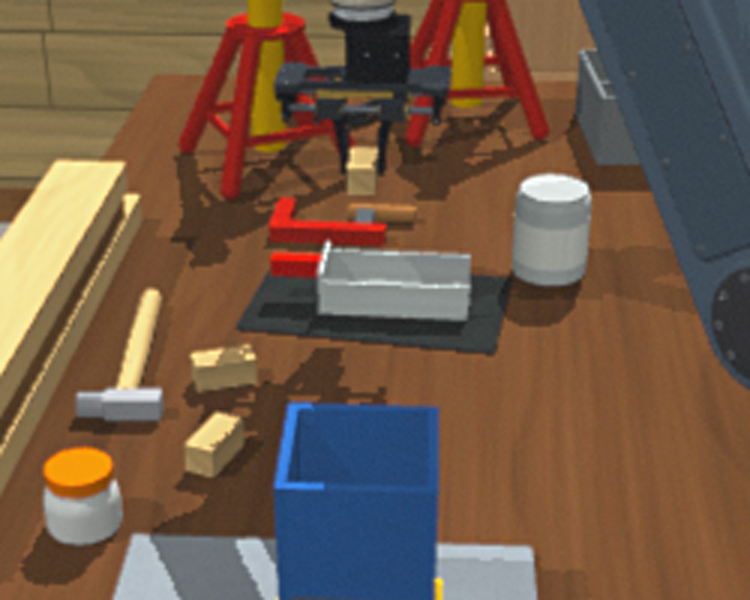

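send_rows:
  moves:
    - [[0,0,0,0,0,2.8,-1],[0,0,0,0,0,2.7,-1],[0,0,0,0,0,2.8,-1],[0,0,0,0,0,2.7,-1],[0,0,0,0,0,2.8,-1]]

```text
time_s: 24.65
position: [0.5322, -0.3623, 0.0308]
tcp_rot: [[0.013, 1.0, 0.002], [1.0, -0.013, -0.005], [-0.005, 0.003, -1.0]]
force: [0.8, 0.3, 0.7]
opening: 0.365
```

send_rows:
  moves:
    - [[0,0,0,0,0,0,-1],[0,0,0,0,0,0,-1],[0,0,0,0,0,0,0],[0,0,0,0,0,0,0],[0,0,0,0,0,0,0]]

```text
time_s: 25.15
position: [0.5313, -0.3617, 0.0312]
tcp_rot: [[0.014, 1.0, 0.001], [1.0, -0.014, -0.003], [-0.003, 0.001, -1.0]]
force: [-0.0, 0.3, -0.6]
opening: 0.483
```

```bash
cat > f.py <<'E'
from h import *
print(tool()[:3,3].round(4),cmd()[:3,3].round(4),readout.read_state()["opening"],readout.read_state()["force"])
A=cmd();U=A.copy();U[2,3]=.14
import sys
# offcut2 at (.666,-.1585) yaw ~.38 -> jaw across width
yw=np.degrees(.38)-90
B=down(.6655,-.158,.14,yw);D=down(.6655,-.158,.022,yw)
rows([(t,0) for t in interp(A,U,4)]+[(t,1) for t in interp(U,B,12)+interp(B,D,4)])
E
python3 f.py
```

```text
[ 0.5313 -0.3617  0.0312] [ 0.531  -0.3607  0.0299] 0.4825186315527011 [-0.01658707  0.32915308 -0.57222037]
[[0, 0, 0, 0, 0, -2.8, 0.0], [0, 0, 0, 0, 0, -2.7, 0.0], [0, 0, 0, 0, 0, -2.8, 0.0], [0, 0, 0, 0, 0, -2.7, 0.0], [0, 0, 5.6, 1.7, 1.1, 0, 1.0]]
[[0, 0, 5.6, 1.8, 0.9, 0, 1.0], [0, 0, 5.7, 1.9, 0.8, 0, 1.0], [0, 0, 5.6, 1.9, 0.5, 0, 1.0], [0, 0, 5.6, 2, 0.4, 0, 1.0], [0, 0, 5.6, 2.1, 0.2, 0, 1.0]]
[[0, 0, 5.6, 2, -0.1, 0, 1.0], [0, 0, 5.7, 2, -0.2, 0, 1.0], [0, 0, 5.6, 2, -0.4, 0, 1.0], [0, 0, 5.6, 1.9, -0.6, 0, 1.0], [0, 0, 5.6, 1.9, -0.9, 0, 1.0]]
[[0, 0, 5.6, 1.7, -0.9, 0, 1.0], [0, 0, 0, 0, 0, 2.9, 1.0], [0, 0, 0, 0, 0, 3, 1.0], [0, 0, 0, 0, 0, 2.9, 1.0], [0, 0, 0, 0, 0, 3, 1.0]]
```

send_rows:
  moves:
    - [[0,0,0,0,0,-2.8,0],[0,0,0,0,0,-2.7,0],[0,0,0,0,0,-2.8,0],[0,0,0,0,0,-2.7,0],[0,0,5.6,1.7,1.1,0,1]]

```text
time_s: 25.65
position: [0.5436, -0.348, 0.145]
tcp_rot: [[0.116, 0.993, 0.007], [0.993, -0.116, -0.01], [-0.009, 0.008, -1.0]]
force: [0.5, 0.1, 0.1]
opening: 0.539
```

send_rows:
  moves:
    - [[0,0,5.6,1.8,0.9,0,1],[0,0,5.7,1.9,0.8,0,1],[0,0,5.6,1.9,0.5,0,1],[0,0,5.6,2,0.4,0,1],[0,0,5.6,2.1,0.2,0,1]]

```text
time_s: 26.15
position: [0.599, -0.2588, 0.1402]
tcp_rot: [[0.57, 0.822, 0.0], [0.822, -0.57, -0.002], [-0.002, 0.001, -1.0]]
force: [-0.0, 0.0, 0.4]
opening: 0.947
```

send_rows:
  moves:
    - [[0,0,5.6,2,-0.1,0,1],[0,0,5.7,2,-0.2,0,1],[0,0,5.6,2,-0.4,0,1],[0,0,5.6,1.9,-0.6,0,1],[0,0,5.6,1.9,-0.9,0,1]]

```text
time_s: 26.65
position: [0.6546, -0.1739, 0.14]
tcp_rot: [[0.89, 0.457, 0.0], [0.457, -0.89, -0.002], [-0.001, 0.002, -1.0]]
force: [-0.7, 0.4, -0.7]
opening: 0.999
```

send_rows:
  moves:
    - [[0,0,5.6,1.7,-0.9,0,1],[0,0,0,0,0,2.9,1],[0,0,0,0,0,3,1],[0,0,0,0,0,2.9,1],[0,0,0,0,0,3,1]]

```text
time_s: 27.15
position: [0.6654, -0.1588, 0.0211]
tcp_rot: [[0.928, 0.372, 0.001], [0.372, -0.928, -0.002], [-0.0, 0.002, -1.0]]
force: [0.7, -0.1, -0.3]
opening: 1.003
```

send_rows:
  moves:
    - [[0,0,0,0,0,0,-1],[0,0,0,0,0,0,-1],[0,0,0,0,0,0,-1],[0,0,0,0,0,0,-1],[0,0,0,0,0,0,-1]]

```text
time_s: 27.65
position: [0.6659, -0.1592, 0.0229]
tcp_rot: [[0.928, 0.372, 0.002], [0.372, -0.928, -0.003], [0.001, 0.003, -1.0]]
force: [-0.3, 0.6, 1.4]
opening: 0.63
```

send_rows:
  moves:
    - [[0,0,0,0,0,0,-1],[0,0,0,0,0,0,-1],[0,0,0,0,0,0,-1],[0,0,0,0,0,0,-1],[0,0,0,0,0,0,-1]]

```text
time_s: 28.15
position: [0.665, -0.1589, 0.0213]
tcp_rot: [[0.928, 0.372, -0.001], [0.372, -0.928, -0.002], [-0.001, 0.001, -1.0]]
force: [-0.6, -0.7, 1.9]
opening: 0.366
```

```bash
cat > f.py <<'E'
from h import *
print(tool()[:3,3].round(4),cmd()[:3,3].round(4),readout.read_state()["opening"],readout.read_state()["force"])
A=cmd();U=A.copy();U[2,3]=.14
B=down(.494,-.3605,.14,-.6);D=down(.494,-.3605,.045,-.6)
rows([(t,-1) for t in interp(A,U,4)]+[(t,-1) for t in interp(U,B,12)+interp(B,D,4)])
E
python3 f.py
```

```text
[ 0.665  -0.1589  0.0213] [ 0.6654 -0.1585  0.0218] 0.36626210300723144 [-0.58366331 -0.71380266  1.94892991]
[[0, 0, 0, 0, 0, -3, -1.0], [0, 0, 0, 0, 0, -2.9, -1.0], [0, 0, 0, 0, 0, -3, -1.0], [0, 0, 0, 0, 0, -2.9, -1.0], [0, 0, -5.6, -2, 1, 0, -1.0]]
[[0, 0, -5.7, -2, 0.9, 0, -1.0], [0, 0, -5.6, -2.1, 0.6, 0, -1.0], [0, 0, -5.6, -2.2, 0.4, 0, -1.0], [0, 0, -5.7, -2.2, 0.2, 0, -1.0], [0, 0, -5.6, -2.2, 0, 0, -1.0]]
[[0, 0, -5.6, -2.2, -0.2, 0, -1.0], [0, 0, -5.7, -2.2, -0.4, 0, -1.0], [0, 0, -5.6, -2.1, -0.7, 0, -1.0], [0, 0, -5.6, -2, -0.8, 0, -1.0], [0, 0, -5.7, -1.9, -1.1, 0, -1.0]]
[[0, 0, -5.6, -1.9, -1.2, 0, -1.0], [0, 0, 0, 0, 0, 2.4, -1.0], [0, 0, 0, 0, 0, 2.3, -1.0], [0, 0, 0, 0, 0, 2.4, -1.0], [0, 0, 0, 0, 0, 2.4, -1.0]]
```

send_rows:
  moves:
    - [[0,0,0,0,0,-3,-1],[0,0,0,0,0,-2.9,-1],[0,0,0,0,0,-3,-1],[0,0,0,0,0,-2.9,-1],[0,0,-5.6,-2,1,0,-1]]

```text
time_s: 28.65
position: [0.6547, -0.175, 0.1441]
tcp_rot: [[0.885, 0.465, 0.01], [0.465, -0.885, -0.005], [0.006, 0.009, -1.0]]
force: [0.3, -0.3, -1.1]
opening: 0.366
```

```bash
cat > q.py <<'E'
from h import *
for c in("side","top"):
    capture(c)
    q=regions_of(c,"tray")
    for r in q[:2]: print(c,"tray",round(float(r["p"]),2),fit("tray",[.4907,-.36,.003,-.014,0,0],{c:r["mask"].astype(float)}))
    for r in spot_in(c,"offcut0"): print(c,"off",round(float(r["p"]),2),np.round(r["location"],3))
s=readout.read_state();print(s["opening"],s["time_s"])
E
python3 q.py
```

```text
side tray 0.66 (array([ 0.49145956, -0.35987494,  0.003     , -0.00104561,  0.        ,
        0.        ]), np.float64(0.16106088039579747))
side off 0.46 [ 0.656 -0.161  0.138]
side off 0.2 [0.61  0.489 0.062]
top tray 0.73 (array([ 0.49045247, -0.36006401,  0.003     , -0.01031883,  0.        ,
        0.        ]), np.float64(0.17612658475518939))
top tray 0.59 (array([ 0.4907, -0.36  ,  0.003 , -0.014 ,  0.    ,  0.    ]), np.float64(1.0))
top off 0.74 [ 0.532 -0.355  0.039]
top off 0.63 [ 0.646 -0.008  0.032]
0.367029932262009 28.95
```

send_rows:
  moves:
    - [[0,0,-5.7,-2,0.9,0,-1],[0,0,-5.6,-2.1,0.6,0,-1],[0,0,-5.6,-2.2,0.4,0,-1],[0,0,-5.7,-2.2,0.2,0,-1],[0,0,-5.6,-2.2,0,0,-1]]

```text
time_s: 29.45
position: [0.5787, -0.2593, 0.1383]
tcp_rot: [[0.561, 0.828, -0.002], [0.828, -0.561, -0.0], [-0.001, -0.001, -1.0]]
force: [1.0, -0.1, -1.4]
opening: 0.364
```

send_rows:
  moves:
    - [[0,0,-5.6,-2.2,-0.2,0,-1],[0,0,-5.7,-2.2,-0.4,0,-1],[0,0,-5.6,-2.1,-0.7,0,-1],[0,0,-5.6,-2,-0.8,0,-1],[0,0,-5.7,-1.9,-1.1,0,-1]]

```text
time_s: 29.95
position: [0.5078, -0.3436, 0.1386]
tcp_rot: [[0.104, 0.995, -0.001], [0.995, -0.104, -0.0], [-0.001, -0.001, -1.0]]
force: [0.2, -0.2, 0.3]
opening: 0.36
```

send_rows:
  moves:
    - [[0,0,-5.6,-1.9,-1.2,0,-1],[0,0,0,0,0,2.4,-1],[0,0,0,0,0,2.3,-1],[0,0,0,0,0,2.4,-1],[0,0,0,0,0,2.4,-1]]

```text
time_s: 30.45
position: [0.4942, -0.3608, 0.0429]
tcp_rot: [[0.011, 1.0, -0.001], [1.0, -0.011, -0.001], [-0.001, -0.001, -1.0]]
force: [0.5, 0.1, 0.3]
opening: 0.364
```

send_rows:
  moves:
    - [[0,0,0,0,0,0,-1],[0,0,0,0,0,0,-1],[0,0,0,0,0,0,0.1],[0,0,0,0,0,0,0.1],[0,0,0,0,0,0,0.1]]

```text
time_s: 30.95
position: [0.4945, -0.3617, 0.0457]
tcp_rot: [[0.01, 1.0, 0.001], [1.0, -0.01, -0.003], [-0.003, 0.001, -1.0]]
force: [-0.1, 1.0, -0.3]
opening: 0.518
```

```bash
cat > f.py <<'E'
from h import *
print(tool()[:3,3].round(4),cmd()[:3,3].round(4),readout.read_state()["opening"],readout.read_state()["force"])
A=cmd();U=A.copy();U[2,3]=.16
yw=np.degrees(1.22)-90
B=down(.649,-.0085,.14,yw);D=down(.649,-.0085,.022,yw)
rows([(t,0.1) for t in interp(A,U,4)]+[(t,1) for t in interp(U,B,11)+interp(B,D,5)])
E
python3 f.py
```

```text
[ 0.4945 -0.3617  0.0457] [ 0.4943 -0.361   0.0448] 0.5176409796942189 [-0.07492012  0.95354573 -0.33069257]
[[0, 0, 0, 0, 0, -2.9, 0.1], [0, 0, 0, 0, 0, -2.9, 0.1], [0, 0, 0, 0, 0, -2.8, 0.1], [0, 0, 0, 0, 0, -2.9, 0.1], [0, 0, 1.8, 3.2, 1.4, 0.2, 1.0]]
[[0, 0, 1.7, 3.3, 1.2, 0.1, 1.0], [0, 0, 1.8, 3.3, 1.2, 0.2, 1.0], [0, 0, 1.8, 3.3, 1.1, 0.2, 1.0], [0, 0, 1.8, 3.4, 1, 0.2, 1.0], [0, 0, 1.7, 3.4, 0.8, 0.2, 1.0]]
[[0, 0, 1.8, 3.4, 0.8, 0.1, 1.0], [0, 0, 1.8, 3.4, 0.6, 0.2, 1.0], [0, 0, 1.8, 3.5, 0.6, 0.2, 1.0], [0, 0, 1.7, 3.4, 0.4, 0.2, 1.0], [0, 0, 1.8, 3.5, 0.3, 0.2, 1.0]]
[[0, 0, 0, 0, 0, 2.3, 1.0], [0, 0, 0, 0, 0, 2.4, 1.0], [0, 0, 0, 0, 0, 2.3, 1.0], [0, 0, 0, 0, 0, 2.4, 1.0], [0, 0, 0, 0, 0, 2.4, 1.0]]
```

send_rows:
  moves:
    - [[0,0,0,0,0,-2.9,0.1],[0,0,0,0,0,-2.9,0.1],[0,0,0,0,0,-2.8,0.1],[0,0,0,0,0,-2.9,0.1],[0,0,1.8,3.2,1.4,0.2,1]]

```text
time_s: 31.45
position: [0.5106, -0.3352, 0.1633]
tcp_rot: [[0.047, 0.999, 0.008], [0.999, -0.047, -0.012], [-0.012, 0.009, -1.0]]
force: [1.0, 0.0, -0.0]
opening: 0.584
```

send_rows:
  moves:
    - [[0,0,1.7,3.3,1.2,0.1,1],[0,0,1.8,3.3,1.2,0.2,1],[0,0,1.8,3.3,1.1,0.2,1],[0,0,1.8,3.4,1,0.2,1],[0,0,1.7,3.4,0.8,0.2,1]]

```text
time_s: 31.95
position: [0.5789, -0.1672, 0.149]
tcp_rot: [[0.195, 0.981, 0.0], [0.981, -0.195, -0.002], [-0.002, 0.001, -1.0]]
force: [0.5, 0.6, -0.2]
opening: 0.97
```

send_rows:
  moves:
    - [[0,0,1.8,3.4,0.8,0.1,1],[0,0,1.8,3.4,0.6,0.2,1],[0,0,1.8,3.5,0.6,0.2,1],[0,0,1.7,3.4,0.4,0.2,1],[0,0,1.8,3.5,0.3,0.2,1]]

```text
time_s: 32.45
position: [0.6488, -0.0075, 0.1396]
tcp_rot: [[0.345, 0.939, 0.0], [0.939, -0.345, -0.002], [-0.002, 0.001, -1.0]]
force: [1.1, -0.9, -0.2]
opening: 0.998
```

send_rows:
  moves:
    - [[0,0,0,0,0,2.3,1],[0,0,0,0,0,2.4,1],[0,0,0,0,0,2.3,1],[0,0,0,0,0,2.4,1],[0,0,0,0,0,2.4,1]]

```text
time_s: 32.95
position: [0.6486, -0.0089, 0.0208]
tcp_rot: [[0.343, 0.939, 0.0], [0.939, -0.343, -0.002], [-0.001, 0.001, -1.0]]
force: [0.3, -0.4, 0.5]
opening: 1.001
```

send_rows:
  moves:
    - [[0,0,0,0,0,0,-1],[0,0,0,0,0,0,-1],[0,0,0,0,0,0,-1],[0,0,0,0,0,0,-1],[0,0,0,0,0,0,-1]]

```text
time_s: 33.45
position: [0.649, -0.0092, 0.0223]
tcp_rot: [[0.343, 0.939, 0.001], [0.939, -0.343, -0.002], [-0.001, 0.002, -1.0]]
force: [0.2, 0.6, 0.1]
opening: 0.635
```

send_rows:
  moves:
    - [[0,0,0,0,0,0,-1],[0,0,0,0,0,0,-1],[0,0,0,0,0,0,-1],[0,0,0,0,0,0,-1],[0,0,0,0,0,0,-1]]

```text
time_s: 33.95
position: [0.6483, -0.009, 0.0211]
tcp_rot: [[0.343, 0.939, -0.001], [0.939, -0.343, -0.002], [-0.002, -0.0, -1.0]]
force: [-0.6, -0.1, 0.5]
opening: 0.366
```

```bash
cat > f.py <<'E'
from h import *
print(tool()[:3,3].round(4),cmd()[:3,3].round(4),readout.read_state()["opening"],readout.read_state()["force"])
A=cmd();U=A.copy();U[2,3]=.15
B=down(.456,-.3605,.15,-.6);D=down(.456,-.3605,.045,-.6)
rows([(t,-1) for t in interp(A,U,4)]+[(t,-1) for t in interp(U,B,12)+interp(B,D,4)])
E
python3 f.py;python3 q.py
```

```text
[ 0.6483 -0.009   0.0211] [ 0.6487 -0.0087  0.0217] 0.3658050463129988 [-0.62721676 -0.1126895   0.54204032]
[[0, 0, 0, 0, 0, -3.2, -1.0], [0, 0, 0, 0, 0, -3.2, -1.0], [0, 0, 0, 0, 0, -3.2, -1.0], [0, 0, 0, 0, 0, -3.2, -1.0], [0, 0, -1.6, -3.3, -0.5, 0, -1.0]]
[[0, 0, -1.6, -3.3, -0.6, 0, -1.0], [0, 0, -1.7, -3.3, -0.7, 0, -1.0], [0, 0, -1.6, -3.2, -0.8, 0, -1.0], [0, 0, -1.6, -3.3, -0.8, 0, -1.0], [0, 0, -1.6, -3.2, -1, 0, -1.0]]
[[0, 0, -1.7, -3.1, -1, 0, -1.0], [0, 0, -1.6, -3.2, -1.2, 0, -1.0], [0, 0, -1.6, -3.1, -1.2, 0, -1.0], [0, 0, -1.6, -3, -1.3, 0, -1.0], [0, 0, -1.7, -3.1, -1.4, 0, -1.0]]
[[0, 0, -1.6, -3, -1.5, 0, -1.0], [0, 0, 0, 0, 0, 2.6, -1.0], [0, 0, 0, 0, 0, 2.6, -1.0], [0, 0, 0, 0, 0, 2.7, -1.0], [0, 0, 0, 0, 0, 2.6, -1.0]]
side tray 0.88 (array([ 0.49154846, -0.35894237,  0.003     ,  0.00426287,  0.        ,
        0.        ]), np.float64(0.227535885236406))
side off 0.76 [0.65  0.017 0.024]
side off 0.75 [0.479 0.308 0.142]
side off 0.57 [ 0.533 -0.36   0.04 ]
top tray 0.71 (array([ 0.49020713, -0.36093008,  0.003     , -0.01111929,  0.        ,
        0.        ]), np.float64(0.3270112452434777))
top off 0.72 [ 0.531 -0.359  0.038]
top off 0.66 [ 0.499 -0.354  0.037]
top off 0.55 [ 0.52  -0.326  0.003]
0.36036689342890393 34.25
```

Both offcuts are in the tray; bring the third.

send_rows:
  moves:
    - [[0,0,0,0,0,-3.2,-1],[0,0,0,0,0,-3.2,-1],[0,0,0,0,0,-3.2,-1],[0,0,0,0,0,-3.2,-1],[0,0,-1.6,-3.3,-0.5,0,-1]]

```text
time_s: 34.75
position: [0.6372, -0.0363, 0.1539]
tcp_rot: [[0.313, 0.95, 0.011], [0.95, -0.313, -0.003], [0.001, 0.012, -1.0]]
force: [0.4, -1.5, -0.3]
opening: 0.366
```

send_rows:
  moves:
    - [[0,0,-1.6,-3.3,-0.6,0,-1],[0,0,-1.7,-3.3,-0.7,0,-1],[0,0,-1.6,-3.2,-0.8,0,-1],[0,0,-1.6,-3.3,-0.8,0,-1],[0,0,-1.6,-3.2,-1,0,-1]]

```text
time_s: 35.25
position: [0.5509, -0.1862, 0.1489]
tcp_rot: [[0.179, 0.984, -0.001], [0.984, -0.179, -0.001], [-0.001, -0.001, -1.0]]
force: [0.6, 0.7, 0.3]
opening: 0.362
```

send_rows:
  moves:
    - [[0,0,-1.7,-3.1,-1,0,-1],[0,0,-1.6,-3.2,-1.2,0,-1],[0,0,-1.6,-3.1,-1.2,0,-1],[0,0,-1.6,-3,-1.3,0,-1],[0,0,-1.7,-3.1,-1.4,0,-1]]

```text
time_s: 35.75
position: [0.471, -0.3323, 0.1491]
tcp_rot: [[0.037, 0.999, -0.001], [0.999, -0.037, -0.001], [-0.001, -0.001, -1.0]]
force: [0.3, -0.1, -0.4]
opening: 0.365
```

send_rows:
  moves:
    - [[0,0,-1.6,-3,-1.5,0,-1],[0,0,0,0,0,2.6,-1],[0,0,0,0,0,2.6,-1],[0,0,0,0,0,2.7,-1],[0,0,0,0,0,2.6,-1]]

```text
time_s: 36.25
position: [0.4554, -0.3611, 0.0432]
tcp_rot: [[0.011, 1.0, -0.001], [1.0, -0.011, -0.001], [-0.001, -0.001, -1.0]]
force: [0.9, 0.3, -0.3]
opening: 0.366
```

send_rows:
  moves:
    - [[0,0,0,0,0,0,-1],[0,0,0,0,0,0,-1],[0,0,0,0,0,0,0.1],[0,0,0,0,0,0,0.1],[0,0,0,0,0,0,0.1]]

```text
time_s: 36.75
position: [0.4564, -0.3618, 0.0459]
tcp_rot: [[0.01, 1.0, 0.001], [1.0, -0.01, -0.003], [-0.003, 0.001, -1.0]]
force: [-0.1, -0.2, 1.2]
opening: 0.519
```

send_rows:
  moves:
    - [[0,0,0,0,0,-3,0.1],[0,0,0,0,0,-4,0.1],[0,0,0,0,0,-4,0.1],[0,0,0,0,0,-4,0.1],[0,0,0,4,0,0,0.5]]

```text
time_s: 37.25
position: [0.4607, -0.3286, 0.2017]
tcp_rot: [[0.014, 1.0, 0.012], [1.0, -0.014, -0.017], [-0.017, 0.013, -1.0]]
force: [2.1, 0.6, 0.8]
opening: 0.587
```

send_rows:
  moves:
    - [[0,0,0,4,0,0,1],[0,0,0,4,0,0,1],[0,0,0,4,0,0,1],[0,0,0,4,0,0,1],[0,0,0,0,0,0,1]]

```text
time_s: 37.75
position: [0.4562, -0.156, 0.1948]
tcp_rot: [[0.006, 1.0, -0.003], [1.0, -0.006, 0.001], [0.001, -0.003, -1.0]]
force: [-0.1, 0.1, -1.1]
opening: 0.973
```

```bash
cat > f.py <<'E'
from h import *
C=cmd()
for t in[-.15]+[0]: C[2,3]-=t
C[:3,3]+=C[:3,0]*.20;json.dump(C.tolist(),open("cmd.json","w"))
print(tool()[:3,3].round(4),cmd()[:3,3].round(4),readout.read_state()["opening"])
E
python3 f.py;python3 q.py
cat > t.py <<'E'
from h import *
import sys
a=capture("side");b=capture("top")
cv2.imwrite("pics/%s.png"%sys.argv[1],np.hstack([cv2.resize(a[60:240,140:340],(400,360),interpolation=cv2.INTER_CUBIC),cv2.resize(b[120:280,300:478],(400,360),interpolation=cv2.INTER_CUBIC)]))
E
python3 t.py x1
```

```text
[ 0.4562 -0.156   0.1948] [ 0.4583 -0.1609  0.1947] 0.9725855254345767
side tray 0.56 (array([ 0.49093745, -0.35827901,  0.003     , -0.02951445,  0.        ,
        0.        ]), np.float64(0.2458830826927969))
side off 0.58 [ 0.491 -0.363  0.038]
top tray 0.79 (array([ 0.49209641, -0.36035254,  0.003     , -0.0145763 ,  0.        ,
        0.        ]), np.float64(0.6295973394507077))
top off 0.62 [ 0.502 -0.37   0.037]
top off 0.61 [ 0.533 -0.358  0.04 ]
top off 0.57 [ 0.457 -0.383  0.039]
0.9983710361207054 38.05
```

View pics/x1.png

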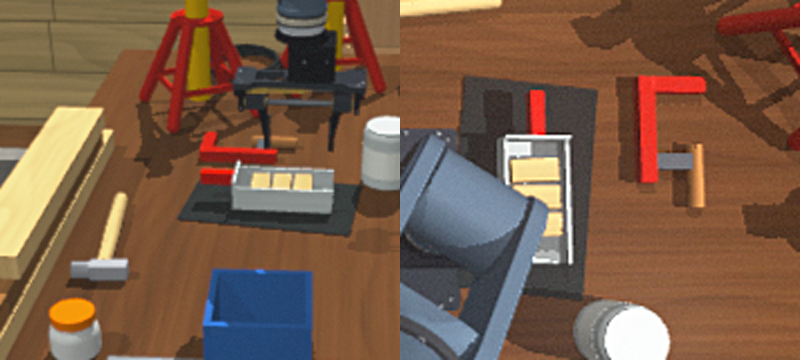

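```bash
cat >> h.py <<'E'
GT=np.eye(4);GT[:3,:3]=np.diag([1,-1,-1]);GT[:3,3]=[-.104,0,.022]   # tray in tool
def traypose(nose,beta,th):
    """nose point world, heading beta deg of tray x, th deg nose-down tilt"""
    T=np.eye(4);T[:3,:3]=(R.from_euler("z",beta,degrees=True)*R.from_euler("y",-th,degrees=True)).as_matrix()
    T[:3,3]=np.array(nose)-T[:3,:3]@[-.0865,0,.004];return T
def ttool(*a): return traypose(*a)@np.linalg.inv(GT)
BN=np.array([.487,.2515,0])
def nosep(beta,off,z): return BN+[off*np.cos(np.radians(beta)),off*np.sin(np.radians(beta)),z]
E
cat > f.py <<'E'
from h import *
s=readout.read_state();print(tool().round(4).tolist(),np.round(s["joint_positions"],2))
C=tool();b=12;A=ttool(nosep(b,.02,.21),b,0)
M=down(.6,.0,.27,-40)
L=interp(C,M,10)+interp(M,A,10)
for th in range(5,66,5): L.append(ttool(nosep(b,.02,.21),b,th))
L+=[L[-1]]*2
rows([(t,1) for t in L],C)
E
python3 f.py
```

```text
[[0.0119, 0.9999, -0.0006, 0.4582], [0.9999, -0.0119, -0.0018, -0.1622], [-0.0018, -0.0006, -1.0, 0.1943], [0.0, 0.0, 0.0, 1.0]] [-32.63  21.96 103.42  -0.13  54.6  -31.88]
[[0, 0, 3.9, 1.6, 1.4, -0.8, 1.0], [0, 0, 4, 1.8, 1.3, -0.7, 1.0], [0, 0, 3.9, 1.8, 1.1, -0.8, 1.0], [0, 0, 3.9, 1.9, 1.1, -0.7, 1.0], [0, 0.1, 4, 1.9, 0.9, -0.8, 1.0]]
[[0, 0, 3.9, 2, 0.7, -0.8, 1.0], [0, 0, 3.9, 2.1, 0.7, -0.7, 1.0], [0, 0, 4, 2.1, 0.5, -0.8, 1.0], [0, 0, 3.9, 2.1, 0.3, -0.7, 1.0], [0, 0, 3.9, 2.2, 0.2, -0.8, 1.0]]
[[0, 0, 3.8, 2.8, -1.2, 0.4, 1.0], [0, 0, 3.8, 2.8, -1.4, 0.4, 1.0], [0, 0, 3.8, 2.7, -1.5, 0.5, 1.0], [0, 0, 3.8, 2.5, -1.8, 0.4, 1.0], [0, 0, 3.8, 2.5, -1.9, 0.4, 1.0]]
[[0, 0, 3.8, 2.3, -2, 0.4, 1.0], [0, 0, 3.8, 2.2, -2.2, 0.4, 1.0], [0, 0, 3.8, 2, -2.3, 0.5, 1.0], [0, 0, 3.8, 1.9, -2.5, 0.4, 1.0], [0, 0, 3.8, 1.7, -2.6, 0.4, 1.0]]
[[0, 5, 0, -0.2, 0, -1.6, 1.0], [0, 5, 0, -0.3, 0, -1.7, 1.0], [0, 5, 0, -0.2, 0, -1.7, 1.0], [0, 5, 0, -0.2, 0, -1.6, 1.0], [0, 5, 0, -0.3, 0, -1.7, 1.0]]
[[0, 5, 0, -0.2, 0, -1.6, 1.0], [0, 5, 0, -0.2, 0, -1.7, 1.0], [0, 5, 0, -0.3, 0, -1.6, 1.0], [0, 5, 0, -0.2, 0, -1.7, 1.0], [0, 5, 0, -0.2, 0, -1.6, 1.0]]
[[0, 5, 0, -0.2, 0, -1.7, 1.0], [0, 5, 0, -0.3, 0, -1.6, 1.0], [0, 5, 0, -0.2, 0, -1.7, 1.0], [0, 0, 0, 0, 0, 0, 1.0], [0, 0, 0, 0, 0, 0, 1.0]]
```

send_rows:
  moves:
    - [[0,0,3.9,1.6,1.4,-0.8,1],[0,0,4,1.8,1.3,-0.7,1],[0,0,3.9,1.8,1.1,-0.8,1],[0,0,3.9,1.9,1.1,-0.7,1],[0,0.1,4,1.9,0.9,-0.8,1]]

```text
time_s: 38.65
position: [0.5294, -0.0801, 0.2321]
tcp_rot: [[0.351, 0.937, -0.001], [0.937, -0.351, 0.0], [0.0, -0.001, -1.0]]
force: [0.8, -0.3, -0.1]
opening: 1.001
```

send_rows:
  moves:
    - [[0,0,3.9,2,0.7,-0.8,1],[0,0,3.9,2.1,0.7,-0.7,1],[0,0,4,2.1,0.5,-0.8,1],[0,0,3.9,2.1,0.3,-0.7,1],[0,0,3.9,2.2,0.2,-0.8,1]]

```text
time_s: 39.15
position: [0.6004, 0.0013, 0.27]
tcp_rot: [[0.644, 0.765, -0.001], [0.765, -0.644, 0.0], [-0.001, -0.001, -1.0]]
force: [-0.3, -0.1, 0.1]
opening: 1.002
```

send_rows:
  moves:
    - [[0,0,3.8,2.8,-1.2,0.4,1],[0,0,3.8,2.8,-1.4,0.4,1],[0,0,3.8,2.7,-1.5,0.5,1],[0,0,3.8,2.5,-1.8,0.4,1],[0,0,3.8,2.5,-1.9,0.4,1]]

```text
time_s: 39.65
position: [0.646, 0.1497, 0.2485]
tcp_rot: [[0.858, 0.513, -0.001], [0.513, -0.858, 0.0], [-0.001, -0.001, -1.0]]
force: [0.6, -1.1, 0.9]
opening: 0.999
```

send_rows:
  moves:
    - [[0,0,3.8,2.3,-2,0.4,1],[0,0,3.8,2.2,-2.2,0.4,1],[0,0,3.8,2,-2.3,0.5,1],[0,0,3.8,1.9,-2.5,0.4,1],[0,0,3.8,1.7,-2.6,0.4,1]]

```text
time_s: 40.15
position: [0.6929, 0.2971, 0.2272]
tcp_rot: [[0.979, 0.206, -0.001], [0.206, -0.979, -0.0], [-0.001, -0.0, -1.0]]
force: [0.4, 0.1, 0.5]
opening: 1.001
```

send_rows:
  moves:
    - [[0,5,0,-0.2,0,-1.6,1],[0,5,0,-0.3,0,-1.7,1],[0,5,0,-0.2,0,-1.7,1],[0,5,0,-0.2,0,-1.6,1],[0,5,0,-0.3,0,-1.7,1]]

```text
time_s: 40.65
position: [0.6673, 0.2905, 0.3077]
tcp_rot: [[0.885, 0.209, 0.416], [0.189, -0.978, 0.089], [0.426, -0.0, -0.905]]
force: [0.1, 0.6, 0.4]
opening: 0.999
```

send_rows:
  moves:
    - [[0,5,0,-0.2,0,-1.6,1],[0,5,0,-0.2,0,-1.7,1],[0,5,0,-0.3,0,-1.6,1],[0,5,0,-0.2,0,-1.7,1],[0,5,0,-0.2,0,-1.6,1]]

```text
time_s: 41.15
position: [0.6123, 0.2789, 0.3685]
tcp_rot: [[0.626, 0.209, 0.751], [0.133, -0.978, 0.161], [0.769, -0.001, -0.64]]
force: [0.3, -0.3, 0.1]
opening: 1.001
```

```bash
cat > j.py <<'E'
from h import *
s=readout.read_state();T=tool();print(np.round(s["joint_positions"],1),"tilt",np.degrees(np.arccos(-T[2,2])).round(1),T[:3,3].round(3),"n",((T@GT)@[-.0865,0,.004,1]).round(3),"op",s["opening"])
E
python3 j.py
```

```text
[ 16.6  13.5 104.  -15.6  12.8 108.2] tilt 50.2 [0.612 0.279 0.369] n [0.507 0.256 0.211 1.   ] op 1.0005250743826084
```

```bash
cat > f.py <<'E'
from h import *
C=ttool(nosep(12,.02,.21),12,50);T=tool();print((T[:3,3]-C[:3,3]).round(4))
M=down(.62,.05,.3,-85);A=down(.595,-.3605,.16,-90.8)
L=interp(C,M,12)+interp(M,A,13)
rows([(t,1) for t in L],C)
E
python3 f.py
```

```text
[-0.0006  0.0006  0.001 ]
[[-0.3, -4.2, 0.5, -0.6, 1.9, 0.1, 1.0], [-0.2, -4.1, 0.6, -0.7, 1.9, 0.2, 1.0], [-0.3, -4.2, 0.5, -0.6, 1.8, 0.2, 1.0], [-0.2, -4.1, 0.6, -0.5, 1.9, 0.2, 1.0], [-0.3, -4.2, 0.5, -0.5, 1.9, 0.3, 1.0]]
[[-0.2, -4.2, 0.6, -0.5, 1.9, 0.4, 1.0], [-0.3, -4.1, 0.5, -0.4, 1.9, 0.4, 1.0], [-0.2, -4.2, 0.6, -0.4, 1.9, 0.4, 1.0], [-0.3, -4.2, 0.5, -0.3, 1.9, 0.5, 1.0], [-0.2, -4.1, 0.6, -0.3, 1.9, 0.5, 1.0]]
[[-0.3, -4.2, 0.5, -0.2, 1.9, 0.5, 1.0], [-0.3, -4.1, 0.5, -0.2, 1.9, 0.6, 1.0], [0, 0, 0.5, -0.5, 3.1, 1, 1.0], [0, 0, 0.4, -0.4, 3.2, 1.1, 1.0], [0, 0, 0.5, -0.4, 3.1, 1.1, 1.0]]
[[0, 0, 0.4, -0.4, 3.1, 1.1, 1.0], [0, 0, 0.5, -0.4, 3.2, 1, 1.0], [0, 0, 0.4, -0.3, 3.1, 1.1, 1.0], [0, 0, 0.5, -0.4, 3.2, 1.1, 1.0], [0, 0, 0.4, -0.3, 3.1, 1.1, 1.0]]
[[0, 0, 0.5, -0.2, 3.2, 1.1, 1.0], [0, 0, 0.4, -0.3, 3.1, 1, 1.0], [0, 0, 0.5, -0.2, 3.2, 1.1, 1.0], [0, 0, 0.4, -0.2, 3.1, 1.1, 1.0], [0, 0, 0.4, -0.2, 3.2, 1.1, 1.0]]
```

send_rows:
  moves:
    - [[-0.3,-4.2,0.5,-0.6,1.9,0.1,1],[-0.2,-4.1,0.6,-0.7,1.9,0.2,1],[-0.3,-4.2,0.5,-0.6,1.8,0.2,1],[-0.2,-4.1,0.6,-0.5,1.9,0.2,1],[-0.3,-4.2,0.5,-0.5,1.9,0.3,1]]

```text
time_s: 41.65
position: [0.6156, 0.1831, 0.3398]
tcp_rot: [[0.865, 0.159, 0.477], [0.133, -0.987, 0.088], [0.485, -0.013, -0.875]]
force: [0.6, 0.4, -0.4]
opening: 0.999
```

send_rows:
  moves:
    - [[-0.2,-4.2,0.6,-0.5,1.9,0.4,1],[-0.3,-4.1,0.5,-0.4,1.9,0.4,1],[-0.2,-4.2,0.6,-0.4,1.9,0.4,1],[-0.3,-4.2,0.5,-0.3,1.9,0.5,1],[-0.2,-4.1,0.6,-0.3,1.9,0.5,1]]

```text
time_s: 42.15
position: [0.6191, 0.0879, 0.3109]
tcp_rot: [[0.984, 0.106, 0.14], [0.104, -0.994, 0.023], [0.142, -0.009, -0.99]]
force: [0.8, 0.2, -0.7]
opening: 1.002
```

send_rows:
  moves:
    - [[-0.3,-4.2,0.5,-0.2,1.9,0.5,1],[-0.3,-4.1,0.5,-0.2,1.9,0.6,1],[0,0,0.5,-0.5,3.1,1,1],[0,0,0.4,-0.4,3.2,1.1,1],[0,0,0.5,-0.4,3.1,1.1,1]]

```text
time_s: 42.65
position: [0.6148, -0.0453, 0.2666]
tcp_rot: [[0.998, 0.064, -0.0], [0.064, -0.998, -0.001], [-0.0, 0.001, -1.0]]
force: [-0.4, -0.1, -1.0]
opening: 1.002
```

send_rows:
  moves:
    - [[0,0,0.4,-0.4,3.1,1.1,1],[0,0,0.5,-0.4,3.2,1,1],[0,0,0.4,-0.3,3.1,1.1,1],[0,0,0.5,-0.4,3.2,1.1,1],[0,0,0.4,-0.3,3.1,1.1,1]]

```text
time_s: 43.15
position: [0.6042, -0.2032, 0.2128]
tcp_rot: [[1.0, 0.025, -0.0], [0.025, -1.0, -0.0], [-0.0, 0.0, -1.0]]
force: [-0.2, -0.4, -0.1]
opening: 1.001
```

send_rows:
  moves:
    - [[0,0,0.5,-0.2,3.2,1.1,1],[0,0,0.4,-0.3,3.1,1,1],[0,0,0.5,-0.2,3.2,1.1,1],[0,0,0.4,-0.2,3.1,1.1,1],[0,0,0.4,-0.2,3.2,1.1,1]]

```text
time_s: 43.65
position: [0.5947, -0.3612, 0.1587]
tcp_rot: [[1.0, -0.013, -0.0], [-0.013, -1.0, -0.0], [-0.0, 0.0, -1.0]]
force: [0.7, -1.1, 0.7]
opening: 0.996
```

```bash
cat > f.py <<'E'
from h import *
print(tool()[:3,3].round(4),cmd()[:3,3].round(4))
a=capture("side");b=capture("top")
m=blue(b);print("bin top",fit("bin",[.487,.2515,.012,.036,0,0],{"top":m}))
h=cv2.cvtColor(a,cv2.COLOR_BGR2HSV)
r=spot_in("side","tray_grip");print([(np.round(q["location"],3).tolist(),q["p"]) for q in r[:3]])
for c in("side","top"):
    for q in regions_of(c,"tray")[:1]: print(c,q["p"],fit("tray",[.491,-.36,.003,-.014,0,0],{c:q["mask"].astype(float)}))
    for r in spot_in(c,"offcut0"): print(c,"off",round(float(r["p"]),2),np.round(r["location"],3))
cv2.imwrite("pics/y1.png",np.hstack([cv2.resize(a[60:240,140:340],(400,360),interpolation=cv2.INTER_CUBIC),cv2.resize(b[120:280,300:478],(400,360),interpolation=cv2.INTER_CUBIC)]))
E
python3 f.py
```

```text
[ 0.5947 -0.3612  0.1587] [ 0.5947 -0.3605  0.1598]
bin top (array([0.48364761, 0.2484727 , 0.012     , 0.03171796, 0.        ,
       0.        ]), np.float64(0.19204605151857823))
[([0.507, -0.319, 0.034], 0.63)]
side 0.6 (array([ 0.49157205, -0.36009819,  0.003     ,  0.00171234,  0.        ,
        0.        ]), np.float64(0.28755756377127517))
side off 0.58 [ 0.46  -0.359  0.037]
side off 0.56 [ 0.49  -0.362  0.036]
side off 0.43 [ 0.53  -0.362  0.039]
top 0.75 (array([ 0.491, -0.36 ,  0.003, -0.014,  0.   ,  0.   ]), np.float64(1.0))
top off 0.59 [ 0.505 -0.334  0.036]
top off 0.4 [0.608 0.462 0.07 ]
```

View pics/y1.png

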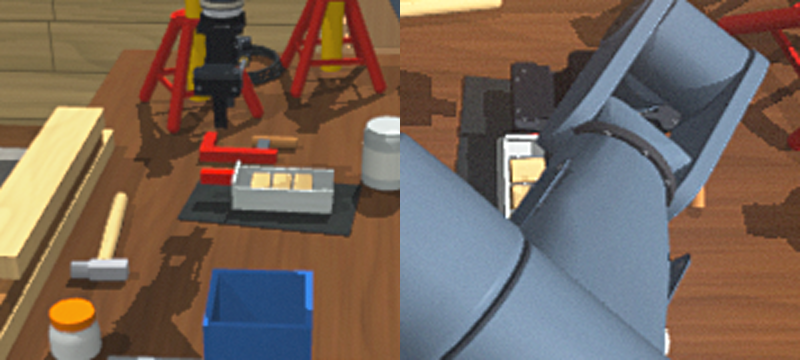

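send_rows:
  moves:
    - [[0,0,0,0,0,2.7,1],[0,0,0,0,0,2.7,1],[0,0,0,0,0,2.7,1],[0,0,0,0,0,2.7,1],[0,0,0,0,0,2.7,1]]

```text
time_s: 44.5
position: [0.5963, -0.358, 0.0247]
tcp_rot: [[1.0, -0.009, 0.001], [-0.009, -1.0, -0.001], [0.001, 0.001, -1.0]]
force: [-0.2, -0.9, -0.6]
opening: 1.003
```

send_rows:
  moves:
    - [[0,0,0,0,0,0,-1],[0,0,0,0,0,0,-1],[0,0,0,0,0,0,-1],[0,0,0,0,0,0,-1],[0,0,0,0,0,0,-1]]

```text
time_s: 45.0
position: [0.5962, -0.3597, 0.0264]
tcp_rot: [[1.0, -0.011, 0.002], [-0.011, -1.0, -0.002], [0.003, 0.002, -1.0]]
force: [0.1, 0.5, 0.4]
opening: 0.637
```

send_rows:
  moves:
    - [[0,0,0,0,0,0,-1],[0,0,0,0,0,0,-1],[0,0,0,0,0,0,-1],[0,0,0,0,0,0,-1],[0,0,0,0,0,0,-1]]

```text
time_s: 45.5
position: [0.5955, -0.3597, 0.0247]
tcp_rot: [[1.0, -0.011, 0.001], [-0.011, -1.0, -0.001], [0.001, 0.001, -1.0]]
force: [-0.5, -1.4, 0.3]
opening: 0.229
```

send_rows:
  moves:
    - [[0,0,0,0,0,0,-1],[0,0,0,0,0,0,-1],[0,0,0,0,0,0,-1],[0,0,0,0,0,0,-1],[0,0,0,0,0,0,-1]]

```text
time_s: 46.0
position: [0.5956, -0.3594, 0.0247]
tcp_rot: [[1.0, -0.011, 0.001], [-0.011, -1.0, -0.001], [0.001, 0.001, -1.0]]
force: [-0.5, -2.1, -0.1]
opening: 0.228
```

```bash
python3 j.py
cat > f.py <<'E'
from h import *
C=cmd();C[2,3]-=.135
U=C.copy();U[2,3]+=.02
g=np.linalg.inv(U)
# nose-up 4 deg about tool y (negative)
V=U.copy();V[:3,:3]=U[:3,:3]@R.from_euler("y",-4,degrees=True).as_matrix();V[2,3]+=.06
rows([(t,-1) for t in interp(C,V,10)],C)
E
python3 f.py
```

```text
[-40.3  49.1  78.3  -0.   52.5  50.4] tilt 0.1 [ 0.596 -0.359  0.025] n [ 0.405 -0.357  0.007  1.   ] op 0.22846898276446145
[[0, -0.4, 0, 0, 0, -0.8, -1.0], [0, -0.4, 0, 0, 0, -0.8, -1.0], [0, -0.4, 0, 0, 0, -0.8, -1.0], [0, -0.4, 0, 0, 0, -0.8, -1.0], [0, -0.4, 0, -0.1, 0, -0.8, -1.0]]
[[0, -0.4, 0, 0, 0, -0.8, -1.0], [0, -0.4, 0, 0, 0, -0.8, -1.0], [0, -0.4, 0, -0.1, 0, -0.8, -1.0], [0, -0.4, 0, 0, 0, -0.8, -1.0], [0, -0.4, 0, 0, 0, -0.8, -1.0]]
```

send_rows:
  moves:
    - [[0,-0.4,0,0,0,-0.8,-1],[0,-0.4,0,0,0,-0.8,-1],[0,-0.4,0,0,0,-0.8,-1],[0,-0.4,0,0,0,-0.8,-1],[0,-0.4,0,-0.1,0,-0.8,-1]]

```text
time_s: 46.5
position: [0.5952, -0.359, 0.0656]
tcp_rot: [[0.999, -0.011, -0.035], [-0.011, -1.0, -0.0], [-0.035, 0.001, -0.999]]
force: [-0.5, -0.3, -3.3]
opening: 0.225
```

send_rows:
  moves:
    - [[0,-0.4,0,0,0,-0.8,-1],[0,-0.4,0,0,0,-0.8,-1],[0,-0.4,0,-0.1,0,-0.8,-1],[0,-0.4,0,0,0,-0.8,-1],[0,-0.4,0,0,0,-0.8,-1]]

```text
time_s: 47.0
position: [0.5959, -0.3591, 0.1054]
tcp_rot: [[0.997, -0.011, -0.07], [-0.011, -1.0, 0.0], [-0.07, 0.0, -0.998]]
force: [0.5, -0.4, -3.0]
opening: 0.225
```

send_rows:
  moves:
    - [[0,0,0,0,0,0,-1],[0,0,0,0,0,0,-1],[0,0,0,0,0,0,-1],[0,0,0,0,0,0,-1],[0,0,0,0,0,0,-1]]

```text
time_s: 47.5
position: [0.5956, -0.359, 0.1042]
tcp_rot: [[0.997, -0.011, -0.07], [-0.011, -1.0, 0.001], [-0.07, -0.0, -0.998]]
force: [0.3, -0.9, -3.9]
opening: 0.226
```

```bash
cat > f.py <<'E'
from h import *
a=capture("side");T=tool()@GT;print(np.round(tool(),4).tolist(),cmd()[:3,3].round(4),readout.read_state()["opening"],np.round(readout.read_state()["moment"],2))
o=a.copy()
for bx in SH["tray"]:
    h=cv2.convexHull(proj("side",bx@T[:3,:3].T+T[:3,3]).astype(np.float32));cv2.polylines(o,[np.round(h).astype(np.int32)],True,(0,255,0),1)
for r in spot_in("side","offcut0"): print("off",round(float(r["p"]),2),np.round(r["location"],3))
cv2.imwrite("pics/z1.png",cv2.resize(o[60:230,180:380],(600,510),interpolation=cv2.INTER_CUBIC))
E
python3 f.py
```

```text
[[0.9975, -0.0113, -0.07, 0.5957], [-0.0112, -0.9999, 0.0008, -0.359], [-0.07, -0.0, -0.9975, 0.1043], [0.0, 0.0, 0.0, 1.0]] [ 0.5952 -0.3605  0.1048] 0.2270140273046294 [-0.07 -0.25 -0.01]
off 0.49 [ 0.533 -0.357  0.11 ]
```

View pics/z1.png

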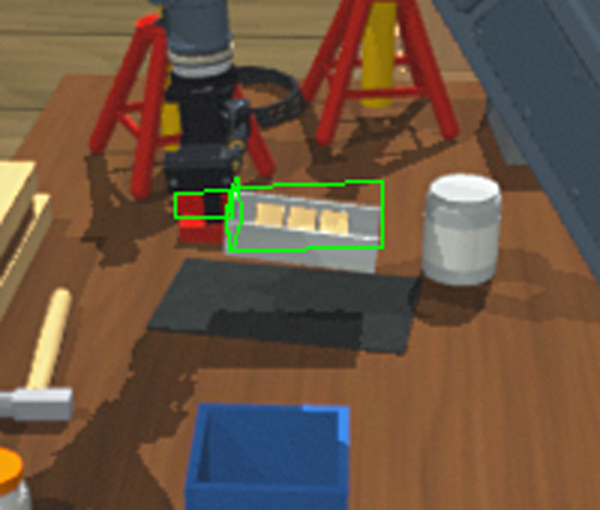

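```bash
cat > f.py <<'E'
from h import *
capture("side")
best=[]
for q in regions_of("side","tray")[:1]:
    m=q["mask"].astype(float);T=tool();p=np.eye(4);p[2,3]=-.019
    for d in range(-4,22,1):
        Ry=np.eye(4);Ry[:3,:3]=R.from_euler("y",d,degrees=True).as_matrix()
        B=T@p@Ry@np.linalg.inv(p)@GT;s=sil("side",SH["tray"],B);best.append((round(1-np.minimum(s,m).sum()/np.maximum(s,m).sum(),3),d))
print(sorted(best)[:4])
d=sorted(best)[0][1] if best else 7
E
cat >> h.py <<'E'
def gt(d):
    p=np.eye(4);p[2,3]=-.019;Ry=np.eye(4);Ry[:3,:3]=R.from_euler("y",d,degrees=True).as_matrix();return p@Ry@np.linalg.inv(p)@GT
E
cat > f2.py <<'E'
from h import *
g=gt(7.5);ig=np.linalg.inv(g)
C=cmd();P=C.copy();P[:3,:3]=C[:3,:3]@R.from_euler("y",-7,degrees=True).as_matrix()
U=P.copy();U[2,3]=.30
M=traypose([.42,-.02,.3],6,-4)@ig
A=traypose(nosep(12,.02,.215),12,-4)@ig
up=traypose(nosep(12,.02,.27),12,-4)@ig
rows([(t,-1) for t in interp(C,P,5)+interp(P,U,10)+interp(U,M,15)+interp(M,up,15)+interp(up,A,5)])
E
python3 f.py; python3 f2.py
```

```text
[(np.float64(0.381), 10), (np.float64(0.382), 11), (np.float64(0.383), 9), (np.float64(0.389), 8)]
[[0, -1.4, 0, 0, 0, 0, -1.0], [0, -1.4, 0, 0, 0, 0, -1.0], [0, -1.4, 0, 0, 0, 0, -1.0], [0, -1.4, 0, 0, 0, 0, -1.0], [0, -1.4, 0, 0, 0, 0, -1.0]]
[[0, 0, 0, -0.4, 0, -1.9, -1.0], [0, 0, 0, -0.3, 0, -1.9, -1.0], [0, 0, 0, -0.4, 0, -1.9, -1.0], [0, 0, 0, -0.4, 0, -2, -1.0], [0, 0, 0, -0.4, 0, -1.9, -1.0]]
[[0, 0, 0, -0.3, 0, -1.9, -1.0], [0, 0, 0, -0.4, 0, -1.9, -1.0], [0, 0, 0, -0.4, 0, -1.9, -1.0], [0, 0, 0, -0.3, 0, -1.9, -1.0], [0, 0, 0, -0.4, 0, -2, -1.0]]
[[-0.1, 0, -0.4, 0, -2.4, 0, -1.0], [-0.1, -0.1, -0.5, 0.1, -2.4, -0.1, -1.0], [-0.1, 0, -0.4, 0.1, -2.4, 0, -1.0], [0, 0, -0.5, 0.1, -2.4, -0.1, -1.0], [-0.1, -0.1, -0.4, 0.1, -2.4, 0, -1.0]]
[[-0.1, 0, -0.5, 0.1, -2.4, -0.1, -1.0], [-0.1, -0.1, -0.4, 0.2, -2.4, 0, -1.0], [-0.1, 0, -0.4, 0.2, -2.4, -0.1, -1.0], [-0.1, 0, -0.5, 0.2, -2.4, -0.1, -1.0], [0, -0.1, -0.4, 0.2, -2.4, -0.1, -1.0]]
[[-0.1, 0, -0.5, 0.2, -2.4, -0.1, -1.0], [-0.1, 0, -0.4, 0.2, -2.3, 0, -1.0], [-0.1, -0.1, -0.4, 0.3, -2.4, -0.1, -1.0], [-0.1, 0, -0.5, 0.3, -2.4, -0.1, -1.0], [-0.1, 0, -0.4, 0.3, -2.4, -0.1, -1.0]]
[[-0.1, 0, -0.4, 0.8, -1.9, 0, -1.0], [0, 0, -0.4, 0.8, -1.9, 0.1, -1.0], [-0.1, 0, -0.4, 0.8, -1.9, 0, -1.0], [-0.1, 0, -0.4, 0.8, -1.9, 0.1, -1.0], [-0.1, 0, -0.4, 0.8, -1.8, 0, -1.0]]
[[-0.1, 0, -0.4, 0.9, -1.9, 0, -1.0], [0, 0, -0.4, 0.9, -1.9, 0, -1.0], [-0.1, 0, -0.4, 0.8, -1.8, 0.1, -1.0], [-0.1, 0, -0.4, 0.9, -1.9, 0, -1.0], [-0.1, 0, -0.4, 0.9, -1.8, 0, -1.0]]
[[0, 0, -0.3, 0.9, -1.9, 0, -1.0], [-0.1, 0, -0.4, 1, -1.8, 0.1, -1.0], [-0.1, 0, -0.4, 0.9, -1.8, 0, -1.0], [-0.1, 0, -0.4, 0.9, -1.9, 0, -1.0], [-0.1, 0, -0.4, 1, -1.8, 0, -1.0]]
[[0, 0, 0, 0.2, 0, 1.1, -1.0], [0, 0, 0, 0.2, 0, 1, -1.0], [0, 0, 0, 0.3, 0, 1.1, -1.0], [0, 0, 0, 0.2, 0, 1.1, -1.0], [0, 0, 0, 0.2, 0, 1.1, -1.0]]
```

send_rows:
  moves:
    - [[0,-1.4,0,0,0,0,-1],[0,-1.4,0,0,0,0,-1],[0,-1.4,0,0,0,0,-1],[0,-1.4,0,0,0,0,-1],[0,-1.4,0,0,0,0,-1]]

```text
time_s: 48.2
position: [0.5961, -0.3591, 0.1047]
tcp_rot: [[0.982, -0.011, -0.191], [-0.011, -1.0, 0.002], [-0.191, 0.001, -0.982]]
force: [0.4, -0.0, -4.0]
opening: 0.226
```

send_rows:
  moves:
    - [[0,0,0,-0.4,0,-1.9,-1],[0,0,0,-0.3,0,-1.9,-1],[0,0,0,-0.4,0,-1.9,-1],[0,0,0,-0.4,0,-2,-1],[0,0,0,-0.4,0,-1.9,-1]]

```text
time_s: 48.7
position: [0.5956, -0.359, 0.2033]
tcp_rot: [[0.982, -0.011, -0.19], [-0.011, -1.0, 0.002], [-0.19, 0.001, -0.982]]
force: [0.4, -0.4, -3.2]
opening: 0.231
```

send_rows:
  moves:
    - [[0,0,0,-0.3,0,-1.9,-1],[0,0,0,-0.4,0,-1.9,-1],[0,0,0,-0.4,0,-1.9,-1],[0,0,0,-0.3,0,-1.9,-1],[0,0,0,-0.4,0,-2,-1]]

```text
time_s: 49.2
position: [0.596, -0.3587, 0.3006]
tcp_rot: [[0.982, -0.011, -0.191], [-0.011, -1.0, 0.002], [-0.191, -0.0, -0.982]]
force: [1.1, 0.3, -4.0]
opening: 0.225
```

```bash
python3 f.py; python3 j.py
```

```text
[(np.float64(0.42), 21), (np.float64(0.449), 20), (np.float64(0.476), 19), (np.float64(0.502), 18)]
[-37.3  37.   56.7  -6.6  94.6  53.3] tilt 10.6 [ 0.598 -0.36   0.304] n [ 0.407 -0.358  0.321  1.   ] op 0.2259480347153238
```

```bash
cat > f3.py <<'E'
from h import *
a=capture("side");b=capture("top");T=tool()
for c in("side","top"):
    for q in regions_of(c,"tray")[:1]:
        m=q["mask"].astype(float);best=[]
        for d in range(-4,50,2):
            s=sil(c,SH["tray"],T@gt(d));best.append((round(1-np.minimum(s,m).sum()/np.maximum(s,m).sum(),3),d))
        print(c,q["p"],m.sum(),sorted(best)[:4])
    for r in spot_in(c,"offcut0"): print("off",round(float(r["p"]),2),np.round(r["location"],3))
o=a.copy()
for d,col in((8,(0,255,0)),(22,(0,0,255))):
  for bx in SH["tray"][:1]:
    B=T@gt(d);h=cv2.convexHull(proj("side",bx@B[:3,:3].T+B[:3,3]).astype(np.float32));cv2.polylines(o,[np.round(h).astype(np.int32)],True,col,1)
u=proj("side",[[.5,-.36,.32]])[0].astype(int);y0=max(0,u[1]-70)
cv2.imwrite("pics/z2.png",cv2.resize(o[y0:y0+150,u[0]-120:u[0]+120],(720,450),interpolation=cv2.INTER_CUBIC))
E
python3 f3.py
```

```text
side 0.86 1078.0 [(np.float64(0.27), 22), (np.float64(0.297), 24), (np.float64(0.301), 20), (np.float64(0.352), 26)]
off 0.58 [ 0.537 -0.362  0.302]
off 0.46 [ 0.498 -0.365  0.294]
off 0.36 [ 0.467 -0.365  0.287]
```

View pics/z2.png

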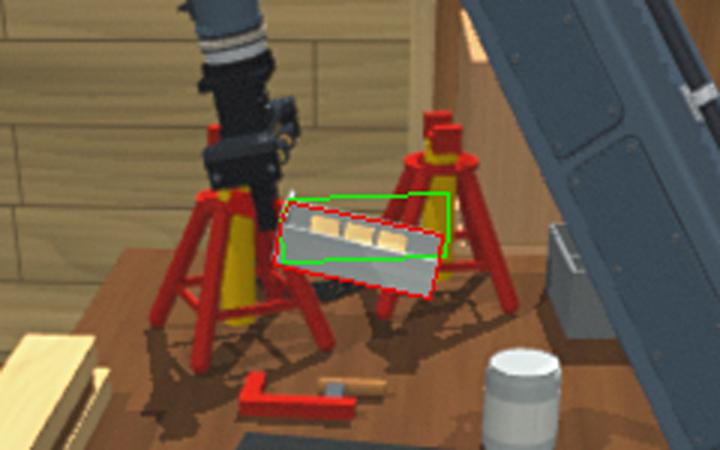

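send_rows:
  moves:
    - [[0,-2,0,0,0,0,-1],[0,-4,0,0,0,0,-1],[0,-4,0,0,0,0,-1],[0,-4,0,0,0,0,-1],[0,-4,0,0,0,0,-1]]

```text
time_s: 50.1
position: [0.5963, -0.359, 0.2992]
tcp_rot: [[0.873, -0.011, -0.487], [-0.01, -1.0, 0.005], [-0.487, -0.0, -0.873]]
force: [-0.2, 0.8, -3.5]
opening: 0.229
```

send_rows:
  moves:
    - [[0,-4,0,0,0,0,-1],[0,-4,0,0,0,0,-1],[0,-4,0,0,0,0,-1],[0,-3,0,0,0,0,-1],[0,-2,0,0,0,0,-1]]

```text
time_s: 50.6
position: [0.5967, -0.3589, 0.2975]
tcp_rot: [[0.693, -0.01, -0.721], [-0.006, -1.0, 0.008], [-0.721, -0.001, -0.693]]
force: [-0.1, -0.2, -3.1]
opening: 0.227
```

```bash
python3 f3.py; python3 j.py
```

```text
side 0.77 768.0 [(np.float64(0.462), 24), (np.float64(0.462), 26), (np.float64(0.473), 28), (np.float64(0.491), 22)]
top 0.85 1448.0 [(np.float64(0.638), 24), (np.float64(0.642), 22), (np.float64(0.642), 26), (np.float64(0.652), 28)]
off 0.86 [ 0.517 -0.357  0.342]
off 0.83 [ 0.472 -0.358  0.351]
off 0.76 [ 0.546 -0.359  0.329]
off 0.72 [0.49  0.267 0.103]
off 0.51 [0.744 0.108 0.063]
[-31.1  56.   30.6 -29.  131.3  47.7] tilt 45.9 [ 0.596 -0.359  0.3  ] n [ 0.451 -0.357  0.425  1.   ] op 0.22787325862904398
```

```bash
cat > f2.py <<'E'
from h import *
g=gt(27);ig=np.linalg.inv(g)
C=tool();B=C@g;print("tray",B[:3,3].round(3),"nose",(B@[-.0865,0,.004,1]).round(3))
U=C.copy();U[2,3]+=.03
M=traypose([.42,-.02,.40],6,-20)@ig
up=traypose(nosep(12,.02,.33),12,-20)@ig
rows([(t,-1) for t in interp(C,M,18)+interp(M,up,12)],C)
E
python3 f2.py
```

```text
tray [ 0.498 -0.358  0.309] nose [ 0.418 -0.357  0.34   1.   ]
[[-0.3, -0.1, -0.3, -0.2, -2, -0.2, -1.0], [-0.2, 0, -0.2, -0.3, -2, -0.2, -1.0], [-0.3, -0.1, -0.3, -0.2, -2, -0.2, -1.0], [-0.3, 0, -0.2, -0.2, -1.9, -0.3, -1.0], [-0.2, -0.1, -0.3, -0.2, -2, -0.2, -1.0]]
[[-0.3, -0.1, -0.2, -0.2, -2, -0.3, -1.0], [-0.3, 0, -0.3, -0.2, -2, -0.2, -1.0], [-0.2, -0.1, -0.2, -0.2, -2, -0.3, -1.0], [-0.3, 0, -0.3, -0.1, -2, -0.3, -1.0], [-0.3, -0.1, -0.3, -0.2, -2, -0.3, -1.0]]
[[-0.2, -0.1, -0.2, -0.1, -2, -0.3, -1.0], [-0.3, 0, -0.3, -0.2, -1.9, -0.3, -1.0], [-0.3, -0.1, -0.2, -0.1, -2, -0.3, -1.0], [-0.2, 0, -0.3, -0.2, -2, -0.3, -1.0], [-0.3, -0.1, -0.2, -0.1, -2, -0.3, -1.0]]
[[-0.3, -0.1, -0.3, -0.1, -2, -0.4, -1.0], [-0.2, 0, -0.3, -0.1, -1.9, -0.3, -1.0], [-0.3, -0.1, -0.2, -0.1, -2, -0.4, -1.0], [-0.4, 0, -0.3, 1.1, -2.4, -0.3, -1.0], [-0.3, 0, -0.4, 1.1, -2.3, -0.3, -1.0]]
[[-0.4, 0, -0.3, 1.1, -2.4, -0.3, -1.0], [-0.4, 0, -0.4, 1.1, -2.3, -0.4, -1.0], [-0.3, 0, -0.3, 1.1, -2.4, -0.3, -1.0], [-0.4, 0, -0.4, 1.2, -2.3, -0.4, -1.0], [-0.3, 0, -0.3, 1.1, -2.3, -0.4, -1.0]]
[[-0.4, 0, -0.3, 1.2, -2.3, -0.4, -1.0], [-0.4, 0, -0.4, 1.2, -2.3, -0.4, -1.0], [-0.3, 0, -0.3, 1.2, -2.3, -0.4, -1.0], [-0.4, 0, -0.4, 1.2, -2.2, -0.5, -1.0], [-0.4, 0, -0.3, 1.2, -2.3, -0.4, -1.0]]
```

send_rows:
  moves:
    - [[-0.3,-0.1,-0.3,-0.2,-1,-0.2,-1],[-0.2,0,-0.2,-0.3,-2,-0.2,-1],[-0.3,-0.1,-0.3,-0.2,-2,-0.2,-1],[-0.3,0,-0.2,-0.2,-1.9,-0.3,-1],[-0.2,-0.1,-0.3,-0.2,-2,-0.2,-1]]

```text
time_s: 51.4
position: [0.5962, -0.2685, 0.3169]
tcp_rot: [[0.692, 0.022, -0.721], [0.014, -1.0, -0.016], [-0.722, 0.001, -0.692]]
force: [-0.3, 0.2, -3.2]
opening: 0.228
```

send_rows:
  moves:
    - [[-0.3,-0.1,-0.2,-0.2,-2,-0.3,-1],[-0.3,0,-0.3,-0.2,-2,-0.2,-1],[-0.2,-0.1,-0.2,-0.2,-2,-0.3,-1],[-0.3,0,-0.3,-0.1,-2,-0.3,-1],[-0.3,-0.1,-0.3,-0.2,-2,-0.3,-1]]

```text
time_s: 51.9
position: [0.5967, -0.1683, 0.3321]
tcp_rot: [[0.686, 0.055, -0.725], [0.037, -0.998, -0.04], [-0.726, 0.0, -0.687]]
force: [-0.2, -0.1, -4.0]
opening: 0.229
```

send_rows:
  moves:
    - [[-0.2,-0.1,-0.2,-0.1,-2,-0.3,-1],[-0.3,0,-0.3,-0.2,-1.9,-0.3,-1],[-0.3,-0.1,-0.2,-0.1,-2,-0.3,-1],[-0.2,0,-0.3,-0.2,-2,-0.3,-1],[-0.3,-0.1,-0.2,-0.1,-2,-0.3,-1]]

```text
time_s: 52.4
position: [0.5962, -0.0692, 0.3476]
tcp_rot: [[0.681, 0.085, -0.727], [0.058, -0.996, -0.063], [-0.73, 0.001, -0.684]]
force: [0.3, 0.4, -3.9]
opening: 0.23
```

```bash
python3 f3.py; python3 j.py
```

```text
side 0.96 1525.0 [(np.float64(0.281), 28), (np.float64(0.3), 26), (np.float64(0.307), 30), (np.float64(0.362), 24)]
off 0.42 [ 0.478 -0.083  0.4  ]
off 0.41 [ 0.509 -0.08   0.387]
off 0.39 [ 0.544 -0.077  0.377]
top 0.81 1439.0 [(np.float64(0.629), 36), (np.float64(0.63), 34), (np.float64(0.63), 38), (np.float64(0.631), 32)]
off 0.84 [ 0.475 -0.078  0.403]
off 0.77 [ 0.544 -0.071  0.377]
off 0.62 [ 0.515 -0.073  0.393]
[-11.4  46.2  45.5 -16.3 132.9  67.5] tilt 46.9 [ 0.596 -0.071  0.347] n [ 0.453 -0.083  0.474  1.   ] op 0.2221669711987012
```

send_rows:
  moves:
    - [[-0.3,-0.1,-0.3,-0.1,-2,-0.4,-1],[-0.2,0,-0.3,-0.1,-1.9,-0.3,-1],[-0.3,-0.1,-0.2,-0.1,-2,-0.4,-1],[-0.4,0,-0.3,1.1,-2.4,-0.3,-1],[-0.3,0,-0.4,1.1,-2.3,-0.3,-1]]

```text
time_s: 53.2
position: [0.611, 0.0397, 0.3457]
tcp_rot: [[0.677, 0.123, -0.726], [0.084, -0.992, -0.09], [-0.731, -0.0, -0.682]]
force: [0.3, -0.3, -4.3]
opening: 0.225
```

send_rows:
  moves:
    - [[-0.4,0,-0.3,1.1,-2.4,-0.3,-1],[-0.4,0,-0.4,1.1,-2.3,-0.4,-1],[-0.3,0,-0.3,1.1,-2.4,-0.3,-1],[-0.4,0,-0.4,1.2,-2.3,-0.4,-1],[-0.3,0,-0.3,1.1,-2.3,-0.4,-1]]

```text
time_s: 53.7
position: [0.6452, 0.163, 0.3161]
tcp_rot: [[0.671, 0.167, -0.722], [0.114, -0.986, -0.122], [-0.732, -0.0, -0.681]]
force: [0.3, -0.3, -3.6]
opening: 0.226
```

send_rows:
  moves:
    - [[-0.4,0,-0.3,1.2,-2.3,-0.4,-1],[-0.4,0,-0.4,1.2,-2.3,-0.4,-1],[-0.3,0,-0.3,1.2,-2.3,-0.4,-1],[-0.4,0,-0.4,1.2,-2.2,-0.5,-1],[-0.4,0,-0.3,1.2,-1.3,-0.4,-1]]

```text
time_s: 54.2
position: [0.6734, 0.2738, 0.2834]
tcp_rot: [[0.667, 0.212, -0.714], [0.145, -0.977, -0.154], [-0.731, -0.0, -0.683]]
force: [-0.7, 0.9, -1.5]
opening: 0.228
```

send_rows:
  moves:
    - [[0,0,0,0,0,0,-1],[0,0,0,0,0,0,-1],[0,0,0,0,0,0,-1],[0,0,0,0,0,0,-1],[0,0,0,0,0,0,-1]]

```text
time_s: 54.7
position: [0.6749, 0.2691, 0.2859]
tcp_rot: [[0.67, 0.206, -0.713], [0.141, -0.979, -0.15], [-0.729, -0.001, -0.685]]
force: [0.6, -0.3, -3.3]
opening: 0.227
```

```bash
python3 f3.py; python3 j.py
cat > f2.py <<'E'
from h import *
g=gt(28);ig=np.linalg.inv(g);b=12
C=tool();B=C@g;print("nose",(B@[-.0865,0,.004,1]).round(3))
A=traypose(nosep(b,.022,.28),b,-15)@ig
L=interp(C,A,5)
for k in range(1,16): th=-15+k*4.8; L.append(traypose(nosep(b,.022,.28-.045*k/15),b,th)@ig)
rows([(t,-1) for t in L],C)
E
python3 f2.py
```

```text
side 0.93 2603.0 [(np.float64(0.266), 28), (np.float64(0.27), 30), (np.float64(0.319), 26), (np.float64(0.324), 32)]
off 0.68 [0.567 0.242 0.336]
off 0.55 [0.627 0.258 0.313]
off 0.43 [0.592 0.251 0.324]
top 0.64 540.0 [(np.float64(0.847), 48), (np.float64(0.848), 44), (np.float64(0.848), 46), (np.float64(0.849), 38)]
off 0.65 [0.629 0.237 0.312]
[ 12.8  65.1  12.6   1.2 149.2  91.6] tilt 46.9 [0.674 0.27  0.285] n [0.534 0.24  0.412 1.   ] op 0.22637531625992463
nose [0.5   0.233 0.324 1.   ]
[[0, 0.8, 0, 0.7, -0.4, 0.2, -1.0], [0, 0.8, 0, 0.7, -0.4, 0.2, -1.0], [0, 0.7, 0, 0.6, -0.4, 0.3, -1.0], [0, 0.8, 0, 0.7, -0.5, 0.2, -1.0], [-0.1, 0.8, 0, 0.7, -0.4, 0.3, -1.0]]
[[0, 4.8, 0, -0.7, 0, -1, -1.0], [0, 4.8, 0, -0.8, 0, -1, -1.0], [0, 4.8, 0, -0.7, 0, -1, -1.0], [0, 4.8, 0, -0.8, 0, -1, -1.0], [0, 4.8, 0, -0.8, 0, -0.9, -1.0]]
[[0, 4.8, 0, -0.8, 0, -1, -1.0], [0, 4.8, 0, -0.8, 0, -0.9, -1.0], [0, 4.8, 0, -0.9, 0, -0.9, -1.0], [0, 4.8, 0, -0.9, 0, -1, -1.0], [0, 4.8, 0, -0.9, 0, -0.9, -1.0]]
[[0, 4.8, 0, -1, 0, -0.9, -1.0], [0, 4.8, 0, -0.9, 0, -0.9, -1.0], [0, 4.8, 0, -1, 0, -1, -1.0], [0, 4.8, 0, -1, 0, -0.9, -1.0], [0, 4.8, 0.1, -1.1, 0, -1, -1.0]]
```

```bash
cat > f2.py <<'E'
from h import *
g=gt(29);ig=np.linalg.inv(g);b=12
C=tool();B=C@g;print("nose",(B@[-.0865,0,.004,1]).round(3))
L=[]
for k in range(1,6): L.append(traypose(np.array([.5,.233,.324])+(nosep(b,.024,.32)-[.5,.233,.324])*k/5,b,-18+k*4)@ig)
L+=interp(L[-1],traypose(nosep(b,.024,.25),b,4)@ig,5)
for k in range(1,11): th=4+k*5; L.append(traypose(nosep(b,.024,.25-.015*k/10),b,th)@ig)
rows([(t,-1) for t in L],C)
E
python3 f2.py
```

```text
nose [0.5   0.233 0.321 1.   ]
[[-0.1, 3.9, 0, -0.7, -0.4, -1.4, -1.0], [0, 4, 0, -0.5, -0.4, -1.1, -1.0], [0, 4, 0, -0.5, -0.4, -1.2, -1.0], [0, 4, 0, -0.4, -0.5, -1.1, -1.0], [0, 4, 0, -0.5, -0.4, -1.1, -1.0]]
[[0, 0.4, 0, 0.5, 0, 1.1, -1.0], [0, 0.4, 0, 0.6, 0, 1.2, -1.0], [0, 0.4, 0, 0.5, 0, 1.1, -1.0], [0, 0.4, 0, 0.6, 0, 1.2, -1.0], [0, 0.4, 0, 0.5, 0, 1.2, -1.0]]
[[0, 5, 0, -0.9, 0, -1.2, -1.0], [0, 5, 0, -0.9, 0, -1.1, -1.0], [0, 5, 0, -1, 0, -1.1, -1.0], [0, 5, 0, -0.9, 0, -1.1, -1.0], [0, 5, 0, -1, 0, -1.1, -1.0]]
[[0, 5, 0, -1, 0, -1.1, -1.0], [0, 5, 0, -1, 0, -1.1, -1.0], [0, 5, 0, -1, 0, -1.1, -1.0], [0, 5, 0, -1, 0, -1.1, -1.0], [0, 5, 0.1, -1, 0, -1.1, -1.0]]
```

send_rows:
  moves:
    - [[-0.1,3.9,0,-0.7,-0.4,-1.4,-1],[0,4,0,-0.5,-0.4,-1.1,-1],[0,4,0,-0.5,-0.4,-1.2,-1],[0,4,0,-0.4,-0.5,-1.1,-1],[0,4,0,-0.5,-0.4,-1.1,-1]]

```text
time_s: 55.5
position: [0.6869, 0.2948, 0.347]
tcp_rot: [[0.872, 0.209, -0.442], [0.186, -0.978, -0.095], [-0.452, 0.0, -0.892]]
force: [-0.4, 0.5, -4.3]
opening: 0.229
```

send_rows:
  moves:
    - [[0,0.4,0,0.5,0,1.1,-1],[0,0.4,0,0.6,0,1.2,-1],[0,0.4,0,0.5,0,1.1,-1],[0,0.4,0,0.6,0,1.2,-1],[0,0.4,0,0.5,0,1.2,-1]]

```text
time_s: 56.0
position: [0.6851, 0.2941, 0.2822]
tcp_rot: [[0.886, 0.209, -0.414], [0.189, -0.978, -0.089], [-0.424, 0.001, -0.906]]
force: [-0.8, 0.8, -4.3]
opening: 0.227
```

```bash
python3 f3.py; python3 j.py;python3 - <<'E'
from h import *
for d in(28,32,36): print(d,((tool()@gt(d))@[-.0865,0,.004,1]).round(3))
E
```

```text
side 0.76 2395.0 [(np.float64(0.342), 30), (np.float64(0.36), 32), (np.float64(0.374), 28), (np.float64(0.405), 34)]
off 0.74 [0.568 0.268 0.284]
off 0.61 [0.636 0.285 0.285]
off 0.31 [0.59  0.306 0.273]
top 0.75 1491.0 [(np.float64(0.564), 36), (np.float64(0.564), 38), (np.float64(0.565), 34), (np.float64(0.566), 32)]
off 0.9 [0.566 0.269 0.278]
off 0.77 [0.631 0.28  0.284]
off 0.66 [0.603 0.269 0.282]
[ 14.3  52.2  31.9   1.1 120.7  92.6] tilt 24.9 [0.686 0.294 0.284] n [0.51  0.257 0.348 1.   ] op 0.2289031816172512
28 [0.51  0.257 0.254 1.   ]
32 [0.513 0.257 0.241 1.   ]
36 [0.518 0.258 0.228 1.   ]
```

Tray level over the bin, all three offcuts in it. Tip.

send_rows:
  moves:
    - [[0,5,0,-0.9,0,-1.2,-1],[0,5,0,-0.9,0,-1.1,-1],[0,5,0,-1,0,-1.1,-1],[0,5,0,-0.9,0,-1.1,-1],[0,5,0,-1,0,-1.1,-1]]

```text
time_s: 56.8
position: [0.6556, 0.2877, 0.3505]
tcp_rot: [[0.978, 0.209, 0.005], [0.209, -0.978, 0.001], [0.005, 0.0, -1.0]]
force: [-0.2, -0.7, -4.1]
opening: 0.225
```

send_rows:
  moves:
    - [[0,5,0,-1,0,-1.1,-1],[0,5,0,-1,0,-1.1,-1],[0,5,0,-1,0,-1.1,-1],[0,5,0,-1,0,-1.1,-1],[0,5,0.1,-1,0,-1.1,-1]]

```text
time_s: 57.3
position: [0.5975, 0.2754, 0.3956]
tcp_rot: [[0.885, 0.207, 0.417], [0.187, -0.978, 0.089], [0.426, -0.0, -0.905]]
force: [1.2, -0.6, -1.8]
opening: 0.231
```

send_rows:
  moves:
    - [[0,0,0,0,0,0,-1],[0,0,0,0,0,0,-1],[0,0,0,0,0,0,-1],[0,0,0,0,0,0,-1],[0,0,0,0,0,0,-1]]

```text
time_s: 57.8
position: [0.5997, 0.2757, 0.3931]
tcp_rot: [[0.887, 0.207, 0.413], [0.188, -0.978, 0.088], [0.422, -0.0, -0.907]]
force: [0.2, -0.3, -3.1]
opening: 0.23
```

```bash
python3 f3.py; python3 j.py
```

```text
side 0.81 2401.0 [(np.float64(0.204), 32), (np.float64(0.221), 34), (np.float64(0.269), 30), (np.float64(0.284), 36)]
off 0.71 [0.554 0.304 0.327]
off 0.61 [ 0.48  -0.353  0.   ]
top 0.97 1196.0 [(np.float64(0.628), 34), (np.float64(0.633), 32), (np.float64(0.633), 36), (np.float64(0.64), 38)]
off 0.74 [0.445 0.245 0.134]
[15.8 15.  83.7 -1.9 56.4 94.5] tilt 25.0 [0.599 0.276 0.393] n [0.437 0.241 0.296 1.   ] op 0.22388011926441997
```

```bash
cat > f2.py <<'E'
from h import *
g=gt(33);ig=np.linalg.inv(g);b=12
C=tool();B=C@g;n=(B@[-.0865,0,.004,1])[:3];print("nose",n.round(3))
A=traypose(nosep(b,.03,.225),b,72)@ig;S=A.copy();S[2,3]+=.012
rows([(t,-1) for t in interp(C,A,4)+[S,A,S,A,S,A]],C)
E
python3 f2.py
python3 - <<'E'
from h import *
a=cv2.imread("/dev/null")
from h import *
i=capture("side");h=cv2.cvtColor(i,cv2.COLOR_BGR2HSV)
u=proj("side",[[.56,.3,.32]])[0];print(u)
m=cv2.inRange(h,(15,60,120),(28,200,255));n,l,s,c=cv2.connectedComponentsWithStats(m)
for k in range(1,n):
    if s[k,4]>25: print(s[k],c[k].round(0))
E
```

```text
nose [0.523 0.26  0.229]
[[0, 3.5, 0, -1, 0, -0.7, -1.0], [0, 3.5, 0, -1, 0, -0.8, -1.0], [0, 3.5, 0, -0.9, 0, -0.9, -1.0], [0, 3.5, 0, -0.8, 0, -0.9, -1.0], [0, 0, 0, 0.7, 0, -0.9, -1.0]]
[[0, 0, 0, -0.7, 0, 0.9, -1.0], [0, 0, 0, 0.7, 0, -0.9, -1.0], [0, 0, 0, -0.7, 0, 0.9, -1.0], [0, 0, 0, 0.7, 0, -0.9, -1.0], [0, 0, 0, -0.7, 0, 0.9, -1.0]]
[230.76820311 167.628632  ]
[  0   0  38  16 297] [22.  5.]
[ 81   0  80  18 941] [127.   7.]
[ 161    0   86   15 1228] [203.   7.]
[ 422    0   62   98 3386] [450.  45.]
[ 314    5   79   83 4079] [349.  40.]
[ 264   10   41   62 1381] [286.  42.]
[ 136   16  105   27 1077] [203.  26.]
[  0  33  63  36 470] [25. 50.]
[109  32  30   7  60] [122.  35.]
[111  44  56  26 970] [136.  58.]
[136  44  28   6  63] [152.  46.]
[166  46  59   7 176] [196.  49.]
[166  52  62  19 606] [193.  62.]
[480  65   5  10  40] [482.  70.]
[ 115   71   51   23 1027] [140.  82.]
[165  71  45  24 751] [186.  81.]
[255  73  32  14 298] [271.  78.]
[473  76  12  26 224] [479.  90.]
[    0    96   198   288 11775] [102. 225.]
[  0 126  51  52 230] [ 21. 155.]
[   0  135   92  119 2654] [ 39. 194.]
[ 33 149  14  15  45] [ 38. 156.]
[188 156  16  34 272] [196. 173.]
[ 22 161  18  23  76] [ 30. 171.]
[  0 167  27  25  77] [ 12. 179.]
[  0 168  16  15  31] [  6. 176.]
[296 253   2  38  38] [297. 272.]
[203 363  53  10 321] [230. 367.]
```

send_rows:
  moves:
    - [[0,3.5,0,-1,0,-0.7,-1],[0,3.5,0,-1,0,-0.8,-1],[0,3.5,0,-0.9,0,-0.9,-1],[0,3.5,0,-0.8,0,-0.9,-1],[0,0,0,0.7,0,-0.9,-1]]

```text
time_s: 58.65
position: [0.545, 0.2643, 0.4096]
tcp_rot: [[0.767, 0.208, 0.607], [0.163, -0.978, 0.128], [0.621, 0.001, -0.784]]
force: [-0.7, -0.2, -3.3]
opening: 0.227
```

send_rows:
  moves:
    - [[0,0,0,-0.7,0,0.9,-1],[0,0,0,0.7,0,-0.9,-1],[0,0,0,-0.7,0,0.9,-1],[0,0,0,0.7,0,-0.9,-1],[0,0,0,-0.7,0,0.9,-1]]

```text
time_s: 59.15
position: [0.5527, 0.2662, 0.4069]
tcp_rot: [[0.756, 0.207, 0.621], [0.16, -0.978, 0.132], [0.635, -0.001, -0.772]]
force: [0.9, -0.1, -2.8]
opening: 0.223
```

send_rows:
  moves:
    - [[0,0,0,0,0,0,-1],[0,0,0,0,0,0,-1],[0,0,0,0,0,0,-1],[0,0,0,0,0,0,-1],[0,0,0,0,0,0,-1]]

```text
time_s: 59.65
position: [0.5511, 0.2656, 0.4035]
tcp_rot: [[0.76, 0.207, 0.616], [0.161, -0.978, 0.131], [0.63, -0.0, -0.777]]
force: [-0.2, 0.6, -3.0]
opening: 0.231
```

```bash
python3 f3.py; python3 j.py
python3 - <<'E'
from h import *
F=[]
for i in range(6): capture("side");F.append(readout.read_state()["force"])
print(np.mean(F,0))
E
```

```text
side 0.84 2189.0 [(np.float64(0.174), 32), (np.float64(0.207), 34), (np.float64(0.248), 30), (np.float64(0.305), 36)]
top 0.69 496.0 [(np.float64(0.766), 48), (np.float64(0.768), 46), (np.float64(0.771), 44), (np.float64(0.78), 42)]
off 0.65 [0.447 0.242 0.134]
[16.8  6.6 99.4 -5.3 35.2 98.1] tilt 39.0 [0.551 0.266 0.403] n [0.417 0.237 0.269 1.   ] op 0.22567165919590604
[ 0.09240805  0.10435079 -2.1862164 ]
```

```bash
cat > f2.py <<'E'
from h import *
g=gt(32.5);ig=np.linalg.inv(g);b=12
C=tool()
A=traypose([.50,.255,.33],b,40)@ig;D=traypose([.45,.18,.36],10,5)@ig;M=traypose([.42,-.08,.33],3,0)@ig
c=np.array([.503,-.357,0]);y=-3
def onmat(z): return traypose(c+[-.0865*np.cos(np.radians(y)),-.0865*np.sin(np.radians(y)),z+.004],y,0)@ig
L=interp(C,A,8)+interp(A,D,8)+interp(D,M,9)+interp(M,onmat(.15),10)+interp(onmat(.15),onmat(.025),5)
print(onmat(.003)[:3,3])
rows([(t,-1) for t in L],C)
E
python3 f2.py
```

```text
[ 0.59666277 -0.36190866  0.02797556]
[[0, -3.9, 0, 1.2, 0, 0, -1.0], [0, -4, 0, 1.1, 0, -0.1, -1.0], [0, -3.9, 0, 1.2, 0, -0.1, -1.0], [0, -4, 0, 1.1, 0, -0.3, -1.0], [0, -3.9, 0, 1.2, 0, -0.3, -1.0]]
[[0, -3.9, 0, 1, 0, -0.4, -1.0], [0, -4, 0, 1.1, 0, -0.5, -1.0], [0, -3.9, 0, 1.1, 0, -0.5, -1.0], [0, -4.4, 0.2, -0.3, 0.8, 0.8, -1.0], [0.1, -4.4, 0.3, -0.2, 0.9, 0.8, -1.0]]
[[0, -4.3, 0.2, -0.1, 0.9, 0.8, -1.0], [0.1, -4.4, 0.3, 0, 0.8, 0.8, -1.0], [0, -4.4, 0.2, 0, 0.9, 0.9, -1.0], [0.1, -4.4, 0.3, 0.1, 0.9, 0.8, -1.0], [0, -4.3, 0.2, 0.1, 0.8, 0.8, -1.0]]
[[0, -4.4, 0.3, 0.2, 0.9, 0.8, -1.0], [0.4, -0.6, 0.6, -0.5, 3, 0.8, -1.0], [0.4, -0.5, 0.7, -0.4, 3.1, 0.8, -1.0], [0.4, -0.6, 0.7, -0.4, 3, 0.8, -1.0], [0.4, -0.5, 0.7, -0.4, 3.1, 0.8, -1.0]]
[[0.4, -0.6, 0.6, -0.3, 3.1, 0.8, -1.0], [0.4, -0.5, 0.7, -0.3, 3.1, 0.7, -1.0], [0.4, -0.6, 0.7, -0.2, 3, 0.7, -1.0], [0.4, -0.5, 0.7, -0.2, 3.1, 0.7, -1.0], [0.3, -0.6, 0.6, -0.1, 3.1, 0.7, -1.0]]
[[0.4, 0, 0.5, 0.8, 2.9, 1.6, -1.0], [0.3, 0, 0.5, 0.8, 3, 1.6, -1.0], [0.3, 0, 0.5, 0.8, 2.9, 1.5, -1.0], [0.3, 0, 0.6, 0.9, 2.9, 1.6, -1.0], [0.4, 0, 0.5, 0.9, 2.9, 1.5, -1.0]]
[[0.3, 0, 0.5, 0.9, 2.9, 1.5, -1.0], [0.3, 0, 0.5, 0.9, 2.9, 1.5, -1.0], [0.3, 0, 0.5, 1, 2.9, 1.4, -1.0], [0.3, 0, 0.5, 1, 3, 1.5, -1.0], [0.4, 0, 0.5, 1, 2.9, 1.4, -1.0]]
[[0, 0, 0, 1.4, 0, 2.1, -1.0], [0, 0, 0, 1.3, 0, 2.1, -1.0], [0, 0, 0, 1.3, 0, 2.2, -1.0], [0, 0, 0, 1.4, 0, 2.1, -1.0], [0, 0, 0, 1.3, 0, 2.1, -1.0]]
```

send_rows:
  moves:
    - [[0,-3.9,0,1.2,0,0,-1],[0,-4,0,1.1,0,-0.1,-1],[0,-3.9,0,1.2,0,-0.1,-1],[0,-4,0,1.1,0,-0.3,-1],[0,-3.9,0,1.2,0,-0.3,-1]]

```text
time_s: 60.75
position: [0.5963, 0.2752, 0.441]
tcp_rot: [[0.924, 0.207, 0.322], [0.196, -0.978, 0.069], [0.33, -0.0, -0.944]]
force: [1.1, -0.2, -2.1]
opening: 0.226
```

send_rows:
  moves:
    - [[0,-3.9,0,1,0,-0.4,-1],[0,-4,0,1.1,0,-0.5,-1],[0,-3.9,0,1.1,0,-0.5,-1],[0,-4.4,0.2,-0.3,0.8,0.8,-1],[0.1,-4.4,0.3,-0.2,0.9,0.8,-1]]

```text
time_s: 61.25
position: [0.6237, 0.2637, 0.4462]
tcp_rot: [[0.98, 0.199, -0.021], [0.199, -0.98, -0.002], [-0.021, -0.003, -1.0]]
force: [0.6, 0.5, -2.4]
opening: 0.227
```

send_rows:
  moves:
    - [[0,-4.3,0.2,-0.1,0.9,0.8,-1],[0.1,-4.4,0.3,0,0.8,0.8,-1],[0,-4.4,0.2,0,0.9,0.9,-1],[0.1,-4.4,0.3,0.1,0.9,0.8,-1],[0,-4.3,0.2,0.1,0.8,0.8,-1]]

```text
time_s: 61.75
position: [0.6262, 0.2197, 0.4041]
tcp_rot: [[0.906, 0.178, -0.385], [0.164, -0.984, -0.068], [-0.391, -0.001, -0.92]]
force: [-0.3, 1.0, -2.7]
opening: 0.226
```

send_rows:
  moves:
    - [[0,-4.4,0.3,0.2,0.9,0.8,-1],[0.4,-0.6,0.6,-0.5,3,0.8,-1],[0.4,-0.5,0.7,-0.4,3.1,0.8,-1],[0.4,-0.6,0.7,-0.4,3,0.8,-1],[0.4,-0.5,0.7,-0.4,3.1,0.8,-1]]

```text
time_s: 62.25
position: [0.6152, 0.0847, 0.3755]
tcp_rot: [[0.864, 0.119, -0.489], [0.104, -0.993, -0.058], [-0.492, -0.001, -0.871]]
force: [-0.1, -0.5, -2.6]
opening: 0.223
```

send_rows:
  moves:
    - [[0.4,-0.6,0.6,-0.3,3.1,0.8,-1],[0.4,-0.5,0.7,-0.3,3.1,0.7,-1],[0.4,-0.6,0.7,-0.2,3,0.7,-1],[0.4,-0.5,0.7,-0.2,3.1,0.7,-1],[0.3,-0.6,0.6,-0.1,3.1,0.7,-1]]

```text
time_s: 62.75
position: [0.6016, -0.0718, 0.3504]
tcp_rot: [[0.845, 0.053, -0.533], [0.044, -0.999, -0.029], [-0.534, 0.001, -0.846]]
force: [0.1, 0.5, -1.7]
opening: 0.225
```

send_rows:
  moves:
    - [[0.4,0,0.5,0.8,2.9,1.6,-1],[0.3,0,0.5,0.8,3,1.6,-1],[0.3,0,0.5,0.8,2.9,1.5,-1],[0.3,0,0.6,0.9,2.9,1.6,-1],[0.4,0,0.5,0.9,2.9,1.5,-1]]

```text
time_s: 63.25
position: [0.5998, -0.2179, 0.2612]
tcp_rot: [[0.846, -0.001, -0.534], [-0.001, -1.0, -0.0], [-0.534, 0.001, -0.846]]
force: [1.0, 0.0, -1.6]
opening: 0.229
```

send_rows:
  moves:
    - [[0.3,0,0.5,0.9,2.9,1.5,-1],[0.3,0,0.5,0.9,2.9,1.5,-1],[0.3,0,0.5,1,2.9,1.4,-1],[0.3,0,0.5,1,3,1.5,-1],[0.4,0,0.5,1,2.9,1.4,-1]]

```text
time_s: 63.75
position: [0.5978, -0.3642, 0.1737]
tcp_rot: [[0.844, -0.052, -0.533], [-0.045, -0.999, 0.027], [-0.534, 0.001, -0.846]]
force: [1.1, 0.3, -2.9]
opening: 0.225
```

```bash
python3 f3.py; python3 j.py; python3 -c "
from h import *
print(tool()[:3,3],cmd()[:3,3]); capture('top')
for n in ('mat','bin'): print([(np.round(r['location'],3).tolist(),round(float(r['p']),2)) for r in spot_in('top',n)])
T=tool()@gt(32); print(T.round(3).tolist())"
```

```text
side 0.87 1147.0 [(np.float64(0.194), 32), (np.float64(0.203), 34), (np.float64(0.233), 30), (np.float64(0.238), 36)]
off 0.57 [0.476 0.308 0.139]
top 0.51 770.0 [(np.float64(1.0), -4), (np.float64(1.0), -2), (np.float64(1.0), 0), (np.float64(1.0), 2)]
off 0.66 [0.449 0.245 0.134]
off 0.6 [ 0.315 -0.44   0.108]
[-33.5  54.   46.9 -16.5 107.1  58.6] tilt 32.4 [ 0.598 -0.362  0.176] n [ 0.427 -0.353  0.262  1.   ] op 0.22678382570972722
[ 0.59758566 -0.36188514  0.17552834] [ 0.596185   -0.36221618  0.04988168]
[([0.386, -0.278, 0.002], 0.58)]
[([0.495, 0.272, 0.121], 0.9)]
[[0.999, 0.051, 0.007, 0.504], [-0.051, 0.999, 0.0, -0.357], [-0.007, -0.0, 1.0, 0.152], [0.0, 0.0, 0.0, 1.0]]
```

send_rows:
  moves:
    - [[0,0,0,1.4,0,2.1,-1],[0,0,0,1.3,0,2.1,-1],[0,0,0,1.3,0,2.2,-1],[0,0,0,1.4,0,2.1,-1],[0,0,0,1.3,0,2.1,-1]]

```text
time_s: 64.7
position: [0.5972, -0.3615, 0.0498]
tcp_rot: [[0.843, -0.051, -0.535], [-0.043, -0.999, 0.027], [-0.536, 0.0, -0.844]]
force: [0.5, 0.4, -2.3]
opening: 0.228
```

send_rows:
  moves:
    - [[0,0,0,0.4,0,0.6,-1],[0,0,0,0.3,0,0.5,-1],[0,0,0,0.2,0,0.4,-1],[0,0,0,0.2,0,0.3,-1],[0,0,0,0,0,0,-1]]

```text
time_s: 65.2
position: [0.5961, -0.3623, 0.0294]
tcp_rot: [[0.843, -0.053, -0.536], [-0.045, -0.999, 0.028], [-0.537, 0.0, -0.844]]
force: [0.1, -0.1, -2.9]
opening: 0.227
```

send_rows:
  moves:
    - [[0,0,0,0,0,0,-1],[0,0,0,0,0,0,-0.3],[0,0,0,0,0,0,0],[0,0,0,0,0,0,0.3],[0,0,0,0,0,0,0.5]]

```text
time_s: 65.7
position: [0.596, -0.3624, 0.0293]
tcp_rot: [[0.842, -0.053, -0.536], [-0.045, -0.999, 0.028], [-0.537, 0.0, -0.844]]
force: [0.7, -0.3, 0.3]
opening: 0.504
```

```bash
python3 j.py; python3 q.py
```

```text
[-33.6  62.6  50.4 -15.9  95.6  62. ] tilt 32.5 [ 0.596 -0.362  0.029] n [ 0.426 -0.353  0.116  1.   ] op 0.5042697864803749
side tray 0.7 (array([ 0.50062939, -0.35441114,  0.003     , -0.00661441,  0.        ,
        0.        ]), np.float64(0.1971416212375996))
side tray 0.16 (array([ 0.56078191, -0.54208375,  0.003     ,  0.10723528,  0.        ,
        0.        ]), np.float64(0.6528598564795273))
top tray 0.69 (array([ 0.4949139 , -0.35131396,  0.003     , -0.04164218,  0.        ,
        0.        ]), np.float64(0.8997959422494625))
top tray 0.64 (array([ 0.4907, -0.36  ,  0.003 , -0.014 ,  0.    ,  0.    ]), np.float64(1.0))
top off 0.7 [0.445 0.245 0.132]
top off 0.53 [ 0.312 -0.44   0.109]
0.7230296540187862 66.0
```

Released and resting. Withdraw along the tool, then move clear and check everything.

send_rows:
  moves:
    - [[0,0,0,0,0,0,1],[0,0,0,0,0,-1,1],[0,0,0,0,0,-2,1],[0,0,0,0,0,-3,1],[0,0,0,0,0,-4,1]]

```text
time_s: 66.5
position: [0.6484, -0.3647, 0.113]
tcp_rot: [[0.84, -0.054, -0.54], [-0.044, -0.999, 0.031], [-0.541, -0.003, -0.841]]
force: [0.7, 0.3, -1.3]
opening: 0.99
```

send_rows:
  moves:
    - [[0,4,0,-0.5,-1,-4,1],[0,4,0,-0.5,-2,-4,1],[0,4,0,0,-3,-3,1],[0,4,0,0,-4,-2,1],[0,4,0,0,-4,0,1]]

```text
time_s: 67.0
position: [0.7109, -0.228, 0.2385]
tcp_rot: [[0.977, -0.054, -0.205], [-0.053, -0.999, 0.008], [-0.205, 0.003, -0.979]]
force: [1.2, 0.6, 1.1]
opening: 1.0
```

send_rows:
  moves:
    - [[0,4,0,0,-4,0,1],[0,4,0,0,-4,0,1],[0,4,0,0,-4,0,1],[0,0,0,0,-3,0,1],[0,0,0,0,0,0,1]]

```text
time_s: 67.5
position: [0.7154, -0.0731, 0.2346]
tcp_rot: [[0.999, -0.047, -0.009], [-0.047, -0.999, 0.002], [-0.009, -0.002, -1.0]]
force: [0.3, -0.4, -0.3]
opening: 1.001
```

```bash
cat > z.py <<'E'
from h import *
np.set_printoptions(precision=4,suppress=True)
s=readout.read_state();print(tool()[:3,3],s["time_s"],s["force"])
a=capture("side");b=capture("top")
for c,i in(("side",a),("top",b)):
    print(c,"bin",fit("bin",[.487,.2515,.012,.036,0,0],{c:blue(i)}))
    for q in regions_of(c,"tray")[:1]:
        m=q["mask"].astype(float);p,e=fit("tray",[.503,-.357,.003,-.05,0,0],{c:m});print(c,"tray",p,e)
        print("  free pitch",fit("tray",p,{c:m},(0,1,2,3,4)))
    for n in("offcut0","filler","hammer","tape","tin","clamp"): print(c,n,[(np.round(r["location"],3).tolist(),round(float(r["p"]),2)) for r in spot_in(c,n)[:4]])
cv2.imwrite("pics/end.png",np.vstack([cv2.resize(a[100:340,130:400],(540,300) if 0 else (360,320)),cv2.resize(b[110:300,40:480],(640,276))[:, :360] if 0 else cv2.resize(b[110:300,130:400],(360,253))]))
E
python3 z.py
```

```text
[ 0.7154 -0.0731  0.2346] 67.5 [ 0.3451 -0.3637 -0.2738]
side bin (array([0.4845, 0.2505, 0.012 , 0.0293, 0.    , 0.    ]), np.float64(0.0856498777770639))
side tray [ 0.5003 -0.3558  0.003  -0.0254  0.      0.    ] 0.1416148925861047
  free pitch (array([ 0.501 , -0.3567,  0.0028, -0.0034, -0.0135,  0.    ]), np.float64(0.13943414690306244))
side offcut0 []
side filler [([0.744, 0.133, 0.041], 0.58), ([0.307, -0.427, 0.07], 0.55)]
side hammer [([0.762, -0.089, 0.026], 0.77), ([0.61, 0.489, 0.063], 0.34)]
side tape [([0.608, 0.487, 0.06], 0.87)]
side tin [([0.308, -0.428, 0.068], 0.82)]
side clamp [([0.566, -0.524, 0.02], 0.86)]
top bin (array([0.4852, 0.2498, 0.012 , 0.0245, 0.    , 0.    ]), np.float64(0.45655901092772977))
top tray [ 0.5037 -0.3551  0.003  -0.0366  0.      0.    ] 0.13499505649846577
  free pitch (array([ 0.5043, -0.3798, -0.0745, -0.0744,  0.1333,  0.    ]), np.float64(0.06970983651603235))
top offcut0 []
top filler []
top hammer [([0.767, -0.269, 0.024], 0.76), ([0.505, -0.357, 0.007], 0.64)]
top tape [([0.611, 0.464, 0.073], 0.55)]
top tin [([0.313, -0.438, 0.112], 0.57)]
top clamp [([0.567, -0.542, 0.024], 0.58)]
```

View pics/end.png

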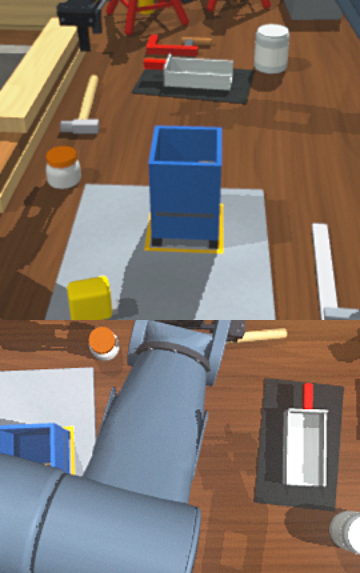

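send_rows:
  moves:
    - [[0,0,0,0,3,-1,1],[0,0,0,0,4,-1,1],[0,0,0,0,4,0,1],[0,0,0,0,3,0,1],[0,0,0,0,0,0,1]]

```text
time_s: 68.8
position: [0.7083, -0.2233, 0.2531]
tcp_rot: [[0.998, -0.058, -0.008], [-0.058, -0.998, -0.002], [-0.008, 0.002, -1.0]]
force: [-0.6, 0.9, -0.2]
opening: 1.0
```

```bash
cat > y.py <<'E'
from h import *
for c in("top","side"):
    i=capture(c)
    for r in regions_of(c,"offcut0"):
        v,u=np.nonzero(r["mask"]);print(c,"off",round(float(r["p"]),2),len(u),(u.mean().round(1),v.mean().round(1)),[ray(c,(u.mean(),v.mean()),z)[:2].round(3).tolist() for z in(.08,.12,.16)])
    q=np.array([.485,.25])
    cs=np.array([[x,y] for x in(-.052,.052) for y in(-.052,.052)])
    print(c,"mouth px",proj(c,np.c_[cs+q,np.full(4,.192)]).round(0).tolist())
    # wood pixels in mouth polygon
    poly=cv2.convexHull(proj(c,np.c_[cs+q,np.full(4,.192)]).astype(np.int32));m=np.zeros(i.shape[:2],np.uint8);cv2.fillConvexPoly(m,poly,255)
    h=cv2.cvtColor(i,cv2.COLOR_BGR2HSV);w=cv2.inRange(h,(8,30,40),(35,220,255))&m
    n,l,s,k=cv2.connectedComponentsWithStats(w);print([ (s[j].tolist(),k[j].round(0).tolist()) for j in range(1,n) if s[j,4]>8])
    if c=="top": print("blue frac",(cv2.inRange(h,(100,80,20),(130,255,255))&m).sum()/255,(m>0).sum()); print(i[poly[:,0,1].min():poly[:,0,1].max():5,poly[:,0,0].min():poly[:,0,0].max():4].tolist())
E
python3 y.py
```

```text
top off 0.55 146 (np.float64(148.4), np.float64(223.6)) [[0.45, 0.278], [0.449, 0.267], [0.448, 0.256]]
top mouth px [[167.0, 229.0], [127.0, 229.0], [168.0, 190.0], [128.0, 190.0]]
[([142, 218, 16, 12, 152], [149.0, 223.0])]
blue frac 1257.0 1620
[[[170, 109, 84], [163, 102, 71], [156, 97, 72], [254, 162, 91], [249, 153, 79], [251, 158, 82], [250, 154, 78], [253, 157, 82], [254, 159, 82], [255, 161, 86]], [[177, 105, 63], [194, 113, 67], [163, 98, 67], [110, 70, 57], [125, 82, 64], [101, 70, 54], [97, 67, 53], [98, 68, 51], [96, 63, 51], [99, 68, 52]], [[165, 96, 57], [189, 112, 70], [187, 114, 69], [199, 119, 70], [94, 66, 53], [135, 86, 58], [136, 87, 61], [135, 86, 63], [133, 85, 61], [130, 82, 58]], [[253, 160, 82], [188, 111, 69], [185, 110, 67], [200, 119, 71], [96, 69, 59], [134, 88, 59], [132, 82, 57], [135, 89, 63], [132, 84, 59], [135, 88, 65]], [[251, 161, 85], [188, 113, 68], [185, 107, 59], [198, 118, 71], [101, 70, 56], [127, 78, 55], [131, 84, 57], [130, 82, 56], [130, 76, 55], [117, 102, 87]], [[251, 157, 79], [187, 114, 68], [191, 114, 73], [199, 118, 75], [94, 65, 54], [137, 89, 61], [136, 87, 64], [134, 82, 60], [118, 72, 51], [127, 111, 100]], [[251, 160, 84], [179, 104, 65], [188, 113, 73], [96, 66, 55], [187, 255, 255], [191, 255, 255], [197, 255, 255], [127, 187, 233], [154, 128, 108], [152, 133, 114]], [[249, 152, 81], [184, 108, 68], [185, 113, 73], [94, 68, 58], [188, 255, 255], [192, 251, 255], [189, 251, 255], [108, 133, 149], [120, 101, 88], [181, 156, 135]]]
side off 0.5 4427 (np.float64(269.0), np.float64(237.3)) [[0.488, 0.212], [0.483, 0.266], [0.479, 0.32]]
side mouth px [[292.0, 197.0], [290.0, 222.0], [249.0, 195.0], [243.0, 219.0]]
[]
```

```bash
cat > f2.py <<'E'
from h import *
C=tool();print(C.round(3).tolist())
A=down(.60,.0,.35,-80);B=down(.40,.40,.36,-50);D=down(.21,.58,.33,-40)
rows([(t,1) for t in interp(C,A,8)+interp(A,B,12)+interp(B,D,10)],C)
E
python3 f2.py
```

```text
[[0.999, -0.052, -0.009, 0.709], [-0.052, -0.999, 0.002, -0.217], [-0.009, -0.001, -1.0, 0.253], [0.0, 0.0, 0.0, 1.0]]
[[0, 0.1, -1.6, -1.5, -2.6, -1.2, 1.0], [0, 0, -1.6, -1.4, -2.7, -1.2, 1.0], [0, 0.1, -1.7, -1.4, -2.7, -1.2, 1.0], [-0.1, 0.1, -1.6, -1.3, -2.8, -1.2, 1.0], [0, 0, -1.6, -1.2, -2.8, -1.2, 1.0]]
[[0, 0.1, -1.6, -1.1, -2.8, -1.2, 1.0], [0, 0, -1.7, -1, -2.9, -1.2, 1.0], [0, 0.1, -1.6, -1, -2.8, -1.2, 1.0], [0, 0, -2.5, -1, -3.6, -0.1, 1.0], [0, 0, -2.5, -0.9, -3.6, -0.1, 1.0]]
[[0, 0, -2.5, -0.8, -3.7, -0.1, 1.0], [0, 0, -2.5, -0.6, -3.7, 0, 1.0], [0, 0, -2.5, -0.4, -3.7, -0.1, 1.0], [0, 0, -2.5, -0.3, -3.7, -0.1, 1.0], [0, 0, -2.5, -0.1, -3.7, -0.1, 1.0]]
[[0, 0, -2.5, 0.1, -3.7, -0.1, 1.0], [0, 0, -2.5, 0.2, -3.7, 0, 1.0], [0, 0, -2.5, 0.4, -3.8, -0.1, 1.0], [0, 0, -2.5, 0.6, -3.6, -0.1, 1.0], [0, 0, -2.5, 0.7, -3.7, -0.1, 1.0]]
[[0, 0, -1, -0.3, -2.6, 0.3, 1.0], [0, 0, -1, -0.3, -2.6, 0.3, 1.0], [0, 0, -1, -0.2, -2.6, 0.3, 1.0], [0, 0, -1, -0.1, -2.6, 0.3, 1.0], [0, 0, -1, -0.2, -2.6, 0.3, 1.0]]
[[0, 0, -1, 0, -2.7, 0.3, 1.0], [0, 0, -1, -0.1, -2.6, 0.3, 1.0], [0, 0, -1, 0.1, -2.6, 0.3, 1.0], [0, 0, -1, 0, -2.6, 0.3, 1.0], [0, 0, -1, 0.1, -2.6, 0.3, 1.0]]
```

send_rows:
  moves:
    - [[0,0.1,-1.6,-1.5,-2.6,-1.2,1],[0,0,-1.6,-1.4,-2.7,-1.2,1],[0,0.1,-1.7,-1.4,-2.7,-1.2,1],[-0.1,0.1,-1.6,-1.3,-2.8,-1.2,1],[0,0,-1.6,-1.2,-2.8,-1.2,1]]

```text
time_s: 69.5
position: [0.6398, -0.0792, 0.3144]
tcp_rot: [[0.996, 0.092, -0.003], [0.092, -0.996, -0.0], [-0.003, 0.0, -1.0]]
force: [0.7, 1.1, 0.6]
opening: 1.002
```

send_rows:
  moves:
    - [[0,0.1,-1.6,-1.1,-2.8,-1.2,1],[0,0,-1.7,-1,-2.9,-1.2,1],[0,0.1,-1.6,-1,-2.8,-1.2,1],[0,0,-2.5,-1,-3.6,-0.1,1],[0,0,-2.5,-0.9,-3.6,-0.1,1]]

```text
time_s: 70.0
position: [0.5664, 0.0682, 0.3526]
tcp_rot: [[0.965, 0.262, 0.002], [0.262, -0.965, 0.0], [0.002, 0.0, -1.0]]
force: [0.1, 0.6, 0.3]
opening: 1.002
```

send_rows:
  moves:
    - [[0,0,-2.5,-0.8,-3.7,-0.1,1],[0,0,-2.5,-0.6,-3.7,0,1],[0,0,-2.5,-0.4,-3.7,-0.1,1],[0,0,-2.5,-0.3,-3.7,-0.1,1],[0,0,-2.5,-0.1,-3.7,-0.1,1]]

```text
time_s: 70.5
position: [0.4815, 0.2348, 0.356]
tcp_rot: [[0.885, 0.465, 0.0], [0.465, -0.885, 0.0], [0.0, 0.0, -1.0]]
force: [0.3, -0.3, -0.6]
opening: 1.002
```

send_rows:
  moves:
    - [[0,0,-2.5,0.1,-3.7,-0.1,1],[0,0,-2.5,0.2,-3.7,0,1],[0,0,-2.5,0.4,-3.8,-0.1,1],[0,0,-2.5,0.6,-3.6,-0.1,1],[0,0,-2.5,0.7,-3.7,-0.1,1]]

```text
time_s: 71.0
position: [0.3985, 0.4016, 0.36]
tcp_rot: [[0.764, 0.646, 0.0], [0.646, -0.764, 0.0], [0.0, 0.0, -1.0]]
force: [-0.1, -0.1, -0.4]
opening: 1.0
```

send_rows:
  moves:
    - [[0,0,-1,-0.3,-2.6,0.3,1],[0,0,-1,-0.3,-2.6,0.3,1],[0,0,-1,-0.2,-2.6,0.3,1],[0,0,-1,-0.1,-2.6,0.3,1],[0,0,-1,-0.2,-2.6,0.3,1]]

```text
time_s: 71.5
position: [0.3032, 0.49, 0.3447]
tcp_rot: [[0.705, 0.709, 0.0], [0.709, -0.705, 0.0], [0.0, -0.0, -1.0]]
force: [0.8, -0.4, -0.4]
opening: 0.998
```

send_rows:
  moves:
    - [[0,0,-1,0,-2.7,0.3,1],[0,0,-1,-0.1,-2.6,0.3,1],[0,0,-1,0.1,-2.6,0.3,1],[0,0,-1,0,-2.6,0.3,1],[0,0,-1,0.1,-2.6,0.3,1]]

```text
time_s: 72.0
position: [0.2078, 0.5797, 0.3296]
tcp_rot: [[0.641, 0.768, -0.0], [0.768, -0.641, -0.0], [-0.0, -0.0, -1.0]]
force: [0.6, 0.1, -0.1]
opening: 1.001
```

```bash
sed -i '/blue frac/d' y.py
cat >> y.py <<'E'
    if c=="top":
        cv2.imwrite("pics/fin.png",cv2.resize(i[100:320,60:460],(800,440)))
        g=i[186:234,122:174];hs=cv2.cvtColor(g,cv2.COLOR_BGR2HSV)[::2,::2]
        for r in hs: print("".join("W" if 5<p[0]<38 and p[1]<230 and p[2]>60 else ("#" if p[2]>200 else ("b" if p[2]>110 else ".")) for p in r))
    for n in("bin","tray","filler","hammer","tape"): print(c,n,[(np.round(r["location"],3).tolist(),round(float(r["p"]),2)) for r in spot_in(c,n)[:2]])
    print(fit("bin",[.485,.25,.012,.03,0,0],{c:blue(i)}))
E
python3 y.py; python3 j.py
```

```text
top off 0.68 267 (np.float64(155.3), np.float64(223.6)) [[0.449, 0.257], [0.449, 0.247], [0.448, 0.237]]
top off 0.39 444 (np.float64(88.0), np.float64(170.8)) [[0.608, 0.461], [0.602, 0.443], [0.595, 0.425]]
top mouth px [[167.0, 229.0], [127.0, 229.0], [168.0, 190.0], [128.0, 190.0]]
[([142, 218, 25, 12, 279], [154.0, 224.0])]
bbbbbbbbbbb#######b###b#b#
bbWWWbbbbbb##############b
bW#################bbbb##b
bW##bbb..b.............##b
bW##bbbb...............##b
bW##bbbbbb..........bb.##b
bW#bbbbbb...bbbbbbbbbb.##b
bW##bbbbb...bbbbbbbbbb.##b
bW##bbbbb...bbbbbbbbbb.##b
bW##bbbbb...bbbbbbbbbbb##b
bW##bbbbb...bbbbbbbbbb.##b
bW##bbbbb...bbbbbbbbbb.##b
bb##bbbbb...bbbbbbbbbb.##b
bW##bbbbb...bbbbbbbbbb.##b
bb##bbbbb...bbbbbbbbbbb##b
bW##bbbbbb..bbbbbbbbbbb##b
bW##bbbb.......WWWWWWWW##b
bW##bbbb..WWWWWWWWWWWWW##b
bb##bbbb..WWWWWWWWWWWWW##b
bb##bbbb...WWWWWWWWWWWW##b
bW##bbbb...WWWWWWWWWWWW##b
bb##bb.....WWWWWWWWWWWWb#b
####.....bbbbbb##########b
#b###################bbbbW
top bin [([0.494, 0.269, 0.123], 0.95), ([0.566, -0.539, 0.024], 0.45)]
top tray [([0.512, -0.362, 0.008], 0.76), ([0.509
[... 189 characters left out ...]
 0.481, 0.014], 0.2)]
(array([0.48277527, 0.2497115 , 0.012     , 0.0316268 , 0.        ,
       0.        ]), np.float64(0.2594302556940329))
side mouth px [[292.0, 197.0], [290.0, 222.0], [249.0, 195.0], [243.0, 219.0]]
[]
side bin [([0.48, 0.31, 0.134], 0.9)]
side tray [([0.511, -0.356, 0.028], 0.67)]
side filler [([0.744, 0.135, 0.042], 0.77)]
side hammer [([0.605, 0.488, 0.062], 0.73), ([0.763, -0.091, 0.026], 0.65)]
side tape [([0.609, 0.486, 0.063], 0.72)]
(array([0.48403387, 0.25024112, 0.012     , 0.03526729, 0.        ,
       0.        ]), np.float64(0.08583775505546953))
[59.6 23.9 75.5 -0.  80.6 99.7] tilt 0.0 [0.211 0.579 0.33 ] n [0.088 0.433 0.312 1.   ] op 0.9991821177324751
```

```bash
python3 -c "
from rig import bot,readout
print(bot.hand_in(),readout.read_state()['time_s'])"
```

```text
the job is handed in; nothing more can be done
the job is handed in; nothing more can be done
```

I walked the bin up onto the yellow outline and put the three offcuts into the bin by way of the tray. The empty tray is back on its mat, and the job is handed in at about 72 s. The hand-in gives no verdict.

**Bin:** I pinched the trailing rim, tipped the bin onto its leading edge and pivoted it foot by foot. By the tool pose, one foot was held on the board and the other on the bench. At the end both cameras put the bin at about (0.484, 0.250), against the outline at (0.485, 0.2515), and square to within about 0.01 rad. The top camera's outline fit was loose, while the side camera's was good.

**Offcuts:** This start had three, and the tray was lifted with all three in it. The tray slipped nose-down in the grip, about 30° in all, so I carried it nose-up and lost nothing. After tipping, the wrist force matched the empty tray.

**Tray:** The side camera puts it at about (0.500, -0.356), within about 15 mm of the mat's centre and about 5° off lengthwise. The side-view fit shows it flat to under 1°. A top-view fit with pitch left free disagreed (about 8° of tilt), but it also put the tray 75 mm under the bench, so I ignored it.

**Other things:** The last detections put the filler, hammer and tape within a few millimetres of where they started. The tin and clamp were last checked shortly before that and had not moved.

**Not fully confirmed:**
- Only the top offcut is visible in the bin, lying against its -x wall at about z = 0.13 m. I take the other two to be under it, since no offcut was found elsewhere.
- My last picture could not be viewed because the limit of 16 was reached, so the final look was by numbers only.

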